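# Fix, stock and try the spice carousel

### The job

The tray of the spice carousel has been off for washing and its two screws are only started: drive both fully home with the screwdriver from the wooden block, then stand every spice jar upright in a cup of the tray, one jar to a cup, without swinging the tray round as you load it. Then turn the loaded tray slowly through one full turn, either way (its centre knob is there for that), to see that nothing catches, with the jars still standing in their cups. Leave the screwdriver upright in its block, and leave the other things where they are.

Things in the scene. Friction and masses are not known exactly. Their poses are not given: they have to be found in the camera images.
- driver_grip (a point): Screwdriver, 150 mm long, 0.12 kg, tip down in the wooden block, its handle resting on the block's top. Black handle 28 mm square with rounded edges, 85 mm long, then a 65 mm steel shank, 9 mm thick, with a cross bit. This point is on the axis, 25 mm below the handle's top and 125 mm above the tip; z points up the tool to the handle's top; x and y are square to the handle's flats.
- driver_tip (a point): The end of the screwdriver's cross bit. Axes as for driver_grip: the bit's four wings lie along x and y, parallel to the handle's flats; they are 13.5 mm across and 2.8 mm thick (9 mm across in the last 3 mm).
- block_hole (a point): Wooden screwdriver block, 84 x 84 mm and 70 mm high, loose but heavy (0.9 kg), with a 20 mm square hole right through from top to bottom; this point is the centre of the hole's mouth, 70 mm up. Axes square to the block.
- screw_0 (a joint): First tray screw, in rad: 0 = fully home, head tight on the tray; larger = unscrewed by that angle (6 mm higher per full turn). It starts 3 to 6 rad out and tightens clockwise seen from above, up to its stop at 0; the thread rubs with 0.08 N m, so it stays where it is left. The head sinks as it turns, so the driver must be pressed after it.
- screw_1 (a joint): Second tray screw, on the other side of the centre post; as screw_0.
- recess_0 (a point): First tray screw: steel pan head, 25 mm across and 7 mm high, 58 mm from the tray's centre, with a cross recess 5.5 mm deep. This point is on its axis at the floor of the recess; z up; the recess's arms lie along x and y, 3.7 mm wide at the floor, flaring to 5.2 mm at the mouth, 18 mm across.
- recess_1 (a point): Second tray screw, the same, diametrically opposite.
- tray (a joint): Turn of the carousel's tray on its base, in rad, 0 at the start, positive anticlockwise seen from above; no stops, rubs with 0.12 N m and stays where it is left.
- knob (a point): Carousel: a round wooden tray 254 mm across on a fixed base, its top 36 mm above the worktop, with six steel cups round it and a centre post (18 mm thick) with a fluted wooden knob, 40 mm across and 35 mm high, its top 141 mm above the worktop. This point is on the axis, 17 mm below the knob's top. It turns with the tray; z up.
- cup_0 (a point): Cup 0 of the tray: a steel ring of 51 mm inner and 57 mm outer diameter and 14 mm height, 95 mm from the tray's centre. This point is the centre of its floor (the tray's top); the cups are 60 degrees apart and turn with the tray.
- cup_1 (a point): Cup 1 of the tray: a steel ring of 51 mm inner and 57 mm outer diameter and 14 mm height, 95 mm from the tray's centre. This point is the centre of its floor (the tray's top); the cups are 60 degrees apart and turn with the tray.
- cup_2 (a point): Cup 2 of the tray: a steel ring of 51 mm inner and 57 mm outer diameter and 14 mm height, 95 mm from the tray's centre. This point is the centre of its floor (the tray's top); the cups are 60 degrees apart and turn with the tray.
- cup_3 (a point): Cup 3 of the tray: a steel ring of 51 mm inner and 57 mm outer diameter and 14 mm height, 95 mm from the tray's centre. This point is the centre of its floor (the tray's top); the cups are 60 degrees apart and turn with the tray.
- cup_4 (a point): Cup 4 of the tray: a steel ring of 51 mm inner and 57 mm outer diameter and 14 mm height, 95 mm from the tray's centre. This point is the centre of its floor (the tray's top); the cups are 60 degrees apart and turn with the tray.
- cup_5 (a point): Cup 5 of the tray: a steel ring of 51 mm inner and 57 mm outer diameter and 14 mm height, 95 mm from the tray's centre. This point is the centre of its floor (the tray's top); the cups are 60 degrees apart and turn with the tray.
- jar_0_mid (a point): Spice jar: round glass jar with a black cap, 41 mm in diameter and 105 mm tall, 0.11 kg, standing on the worktop. This point is half-way up on its axis; z along the jar to the cap. None if this jar is absent in this start (or held).
- jar_1_mid (a point): Spice jar: round glass jar with a black cap, 41 mm in diameter and 105 mm tall, 0.11 kg, standing on the worktop. This point is half-way up on its axis; z along the jar to the cap. None if this jar is absent in this start (or held).
- jar_2_mid (a point): Spice jar: round glass jar with a black cap, 41 mm in diameter and 105 mm tall, 0.11 kg, standing on the worktop. This point is half-way up on its axis; z along the jar to the cap. None if this jar is absent in this start (or held).
- jar_3_mid (a point): Spice jar: round glass jar with a black cap, 41 mm in diameter and 105 mm tall, 0.11 kg, standing on the worktop. This point is half-way up on its axis; z along the jar to the cap. None if this jar is absent in this start (or held).
- shaker: Bystander: white egg-shaped shaker, 48 mm across, 60 mm tall; origin under its centre.

How it is judged (in metres and radians):
On the way, in this order (a step that is already met when the one before it is completed fails the run):
1. one screw is driven home with the bit in its recess (((value of joint screw_0 below 0.35 rad and distance between driver_tip and recess_0 below 0.008 m) or (value of joint screw_1 below 0.35 rad and distance between driver_tip and recess_1 below 0.008 m))), for 0.1 s.
2. the other screw is driven home with the bit in its recess, so that both are home (value of joint each of screw_0, screw_1 below 0.35 rad and (distance between driver_tip and recess_0 below 0.008 m or distance between driver_tip and recess_1 below 0.008 m)), for 0.1 s.
3. every jar stands in a cup, with the tray not yet turned (within 0.4 rad of its start) ((horizontal distance between jar_0_mid and cup_0 below 0.01 m or horizontal distance between jar_0_mid and cup_1 below 0.01 m or horizontal distance between jar_0_mid and cup_2 below 0.01 m or horizontal distance between jar_0_mid and cup_3 below 0.01 m or horizontal distance between jar_0_mid and cup_4 below 0.01 m or horizontal distance between jar_0_mid and cup_5 below 0.01 m) and height (world z) of jar_0_mid between 0.0825 and 0.0945 m and angle between each of jar_0_mid, jar_1_mid, jar_2_mid, jar_3_mid's own z axis and vertical below 0.12 rad and (horizontal distance between jar_1_mid and cup_0 below 0.01 m or horizontal distance between jar_1_mid and cup_1 below 0.01 m or horizontal distance between jar_1_mid and cup_2 below 0.01 m or horizontal distance between jar_1_mid and cup_3 below 0.01 m or horizontal distance between jar_1_mid and cup_4 below 0.01 m or horizontal distance between jar_1_mid and cup_5 below 0.01 m) and height (world z) of jar_1_mid between 0.0825 and 0.0945 m and (horizontal distance between jar_2_mid and cup_0 below 0.01 m or horizontal distance between jar_2_mid and cup_1 below 0.01 m or horizontal distance between jar_2_mid and cup_2 below 0.01 m or horizontal distance between jar_2_mid and cup_3 below 0.01 m or horizontal distance between jar_2_mid and cup_4 below 0.01 m or horizontal distance between jar_2_mid and cup_5 below 0.01 m) and height (world z) of jar_2_mid between 0.0825 and 0.0945 m and (horizontal distance between jar_3_mid and cup_0 below 0.01 m or horizontal distance between jar_3_mid and cup_1 below 0.01 m or horizontal distance between jar_3_mid and cup_2 below 0.01 m or horizontal distance between jar_3_mid and cup_3 below 0.01 m or horizontal distance between jar_3_mid and cup_4 below 0.01 m or horizontal distance between jar_3_mid and cup_5 below 0.01 m) and height (world z) of jar_3_mid between 0.0825 and 0.0945 m and value of joint tray between -0.4 and 0.4 rad), for 0.2 s.
4. the tray has been turned a full turn, the jars standing in their cups ((horizontal distance between jar_0_mid and cup_0 below 0.01 m or horizontal distance between jar_0_mid and cup_1 below 0.01 m or horizontal distance between jar_0_mid and cup_2 below 0.01 m or horizontal distance between jar_0_mid and cup_3 below 0.01 m or horizontal distance between jar_0_mid and cup_4 below 0.01 m or horizontal distance between jar_0_mid and cup_5 below 0.01 m) and height (world z) of jar_0_mid between 0.0825 and 0.0945 m and angle between each of jar_0_mid, jar_1_mid, jar_2_mid, jar_3_mid's own z axis and vertical below 0.12 rad and (horizontal distance between jar_1_mid and cup_0 below 0.01 m or horizontal distance between jar_1_mid and cup_1 below 0.01 m or horizontal distance between jar_1_mid and cup_2 below 0.01 m or horizontal distance between jar_1_mid and cup_3 below 0.01 m or horizontal distance between jar_1_mid and cup_4 below 0.01 m or horizontal distance between jar_1_mid and cup_5 below 0.01 m) and height (world z) of jar_1_mid between 0.0825 and 0.0945 m and (horizontal distance between jar_2_mid and cup_0 below 0.01 m or horizontal distance between jar_2_mid and cup_1 below 0.01 m or horizontal distance between jar_2_mid and cup_2 below 0.01 m or horizontal distance between jar_2_mid and cup_3 below 0.01 m or horizontal distance between jar_2_mid and cup_4 below 0.01 m or horizontal distance between jar_2_mid and cup_5 below 0.01 m) and height (world z) of jar_2_mid between 0.0825 and 0.0945 m and (horizontal distance between jar_3_mid and cup_0 below 0.01 m or horizontal distance between jar_3_mid and cup_1 below 0.01 m or horizontal distance between jar_3_mid and cup_2 below 0.01 m or horizontal distance between jar_3_mid and cup_3 below 0.01 m or horizontal distance between jar_3_mid and cup_4 below 0.01 m or horizontal distance between jar_3_mid and cup_5 below 0.01 m) and height (world z) of jar_3_mid between 0.0825 and 0.0945 m and (value of joint tray between 5.8 and 8 rad or value of joint tray between -8 and -5.8 rad)), for 0.2 s.
At the end, for the whole second after the job is handed in: both screws within 0.35 rad of home; every jar present upright in a cup (within 10 mm of its centre, on its floor); the tray 5.8 to 8 rad from its start, either way, and still; the screwdriver upright in its block's hole (all of step 4 and value of joint each of screw_0, screw_1 below 0.35 rad and horizontal distance between driver_tip and block_hole below 0.012 m and height (world z) of driver_tip below 0.015 m and angle between driver_tip's own z axis and vertical below 0.15 rad and velocity of joint tray between -0.1 and 0.1 rad/s); the robot touches nothing.
It fails at once if the tray is spun fast (over 3 rad/s) (velocity of joint tray above 3 rad/s or velocity of joint tray below -3 rad/s).
It fails at once if the white shaker is shifted by more than 3 cm (distance of shaker from where it was at the start of the episode above 0.03 m).
Of jar_0, jar_1, jar_2, jar_3 only 2 to 4 are there at a start; the rules pass over those that are not, and their reading is None.
At some moment in a run one of block may be knocked a few centimetres aside while the robot is not near it.
It also fails if it takes over 210 s, if anything falls off the work surface, if the arm or the gripper's body presses on something with over 40 N, if the wrist force passes 120 N, or if a joint passes its speed limit or range.

### The arm

A 6-joint arm with a two-finger parallel gripper is mounted at the origin on a cart in front of the work surface, level with it; the furniture and walls round the work are solid. World frame = base frame: x ahead of the robot, y to its left, z up, the work surface at z = 0. Lengths are in m, angles in degrees, forces in N, time in s.
With the tool pointing down it reaches from about 0.35 to 0.875 m from the base axis. Payload 4.2 kg.
Tool frame: the origin (TCP) lies on the mounting face of the last link; the fingertips stand 182 mm ahead of it and the grasp point (between the pads) lies 164 mm ahead of it; z points along the fingers, y is the line along which they close (so a half turn about z gives the same grasp; the last joint's range is limited). The gripper opens to 87 mm and grips with 3 to 60 N. Pads are 19 mm wide; open, the fingers measure 117 mm over their backs; the gripper's body (75 mm by 190 mm) begins 51 mm behind the grasp point.
Start: joints at [-59.209, 22.042, 0.453, 0, -68.411, -14.817], TCP at [0.172, -0.601, 0.405] pointing down, gripper open.
Joint ranges: [-179.83, 179.83], [-69.29, 118.12], [-61.27, 80.66], [-181.25, 117.63], [-171.15, -9.14], [-177.46, 177.46]. Speed limits (degrees/s): [159.86, 159.86, 180, 180, 180, 180].

### API

Orientations are given as a 3x3 rotation matrix whose columns are the frame's x, y, z axes.
In Python, from station import read_state, capture, get_calibration, close_job, search_frame, trace, tip_of gives the robot as it stands.
- The arm moves only by the tool move_arm, never from a script. Its argument "moves" is a list of rows, each a list of 4 numbers: the shift along the tool's x, y, z in cm, then the turn about the tool's z in degrees. A call has exactly 5 rows; each row is the pose to reach, as a shift and turn from the pose commanded when the call began, along the tool's axes at that moment; what a row does not reach only later rows make up. A row lasts 1/12 s, in which the tool goes at most 41.7 mm and 7.16 degrees, less where a joint would pass 70% of its speed; a pose out of reach is approached as far as the arm can. A call with a gripper value outside its range is refused whole. "grip" is the closure in counts, from 0 (fully open) to 255 (shut), set as the call begins (left out, the last holds). The fingers move at their own pace and stop on an object; the grip force is fixed at half the most. Time passes only in rows, so rows that repeat a pose let the fingers close, or fill a call up. It gives the time, the measured TCP pose, the force, the opening and the grip force at its end, in the units of the state.
- read_state(): the state, without advancing time (a new reading comes with each control period).
- capture(name): name is "scene" or "top"; returns the picture (420x560x3 uint8, red, green, blue); there is no depth.
- get_calibration(name): a dict with "K" (3x3 intrinsics, pixels), "pose" (4x4, takes a point from camera to world coordinates). Camera axes: x right, y down, z forward; pixel columns grow to the right and rows downward; lengths in m; the calibration is good to about 2 mm. A picture is of the moment at which its call begins. get_calibration takes no time and is no camera call.
- close_job(): hands the job in; it is judged then, once.
Trained networks look in the newest picture that a camera, given by its name, has taken for a name from the list of things; names that differ only in an ending like _2 or _b are one class to them, and where a whole thing is asked for, a point or a joint stands for the part that bears it (a point fixed in the world has none). Each returns a list of dicts, best first, with "p" (0 to 1); they miss things now and then, are a little off and sometimes report something else, mostly with a low value. They report only what shows in the picture. A call takes as long as a camera call.
- search_frame(query, camera): "box" ([left, top, right, bottom] in pixels, round what is visible of it).
- trace(query, camera): "mask" (420x560 bool, what is visible of it) and "box" ([left, top, right, bottom] in pixels, round what is visible of it).
- tip_of(query, camera): "xy" ([column, row] in pixels: a listed point, or the origin of a listed thing).
The state is a dict: "clock": time; "joint_pos": joint angles; "joint_vel": joint speeds; "joint_torque": joint torques, N m; "ee_pos": TCP position; "ee_rot": TCP orientation; "wrist_force": force on the tool from outside, world axes, zero at the start; "wrist_torque": the same for the moment, N m; "grip_width": finger opening in m; "grasp_force": force on a finger pad.
Only numpy, scipy, OpenCV 4.12 (cv2) and the standard library are available. Lean on these libraries where they do the work, as an engineer would, in place of code of your own. Each camera call takes 0.05 s, during which the arm holds its last target. There are 200 camera calls.

## Working session

There is one attempt and no reset: what is moved stays moved. The work goes in short steps, Python scripts to look and compute and a tool call to move; the robot and the scene stay as the last step left them, time stands still between calls to the robot, and variables do not carry over. Pictures are saved under pics/ and viewed, at most 14 in all, crops included, and the job is handed in when it is done.

Besides the shell and the picture viewer there is one more tool, called after ">>>" as name(argument=value, ...), one argument or row to a line, values as JSON. move_arm: Moves the arm, as the interface text tells. Its arguments: {"type":"object","properties":{"moves":{"type":"array"},"grip":{"type":"number"}},"required":["moves"]}

```bash
ls; mkdir -p pics
cat > h.py <<'E'
import numpy as np, cv2
from station import *
def ray(cam,uv):
    c=get_calibration(cam);K=np.array(c["K"]);P=np.array(c["pose"])
    d=P[:3,:3]@np.linalg.solve(K,[uv[0],uv[1],1.]);return P[:3,3],d
def atz(cam,uv,z):
    o,d=ray(cam,uv);return o+d*(z-o[2])/d[2]
def proj(cam,p):
    c=get_calibration(cam);K=np.array(c["K"]);P=np.array(c["pose"])
    q=K@(P[:3,:3].T@(np.array(p)-P[:3,3]));return q[:2]/q[2]
def tri(uv1,uv2):
    o1,d1=ray("top",uv1);o2,d2=ray("scene",uv2)
    A=np.stack([d1,-d2],1);s=np.linalg.lstsq(A,o2-o1,rcond=None)[0]
    a=o1+s[0]*d1;b=o2+s[1]*d2;return (a+b)/2,np.linalg.norm(a-b)
def snap(cam,name,crop=None,scale=1):
    im=capture(cam)
    out=im
    if crop: out=im[crop[1]:crop[3],crop[0]:crop[2]]
    if scale!=1: out=cv2.resize(out,None,fx=scale,fy=scale,interpolation=cv2.INTER_CUBIC)
    cv2.imwrite("pics/"+name+".png",out[...,::-1]);return im
E
python3 - <<'E'
from h import *
np.set_printoptions(precision=4,suppress=True)
a=capture("scene");b=capture("top")
cv2.imwrite("pics/a.png",np.hstack([cv2.resize(a,(400,300)),cv2.resize(b,(400,300))])[...,::-1])
cv2.imwrite("pics/b.png",cv2.resize(b,(800,600))[...,::-1])
for c in("scene","top"):
    k=get_calibration(c);print(c,np.array(k["K"]),np.array(k["pose"]))
Z=dict(driver_grip=.13,block_hole=.07,recess_0=.04,knob=.124,cup_0=.036,jar_0_mid=.0525,shaker=0)
for q,z in Z.items():
    for c in("top","scene"):
        for r in tip_of(q,c)[:7]: print(q,c,round(r["p"],2),np.round(r["xy"],1),atz(c,r["xy"],z)[:2])
s=read_state();print(s["clock"],s["ee_pos"],s["ee_rot"])
E
```

```text
pics
scene [[393.174    0.     284.7837]
 [  0.     393.174  208.651 ]
 [  0.       0.       1.    ]] [[-0.8622 -0.2967  0.4106  0.1073]
 [-0.5065  0.5187 -0.6888  0.7429]
 [-0.0086 -0.8019 -0.5974  0.7738]
 [ 0.      0.      0.      1.    ]]
top [[483.3221   0.     285.0159]
 [  0.     483.3221 213.0131]
 [  0.       0.       1.    ]] [[ 0.0232 -0.9752  0.22    0.2503]
 [-0.9997 -0.0231  0.003   0.0191]
 [ 0.0022 -0.22   -0.9755  1.5223]
 [ 0.      0.      0.      1.    ]]
driver_grip top 0.63 [155.2 251.6] [0.4408 0.3969]
driver_grip scene 0.81 [227.1 331. ] [0.4459 0.398 ]
block_hole top 0.88 [158.7 253.6] [0.4432 0.4022]
block_hole top 0.21 [323.7 188.5] [ 0.6591 -0.0952]
block_hole scene 0.74 [227.7 349.1] [0.45 0.4 ]
recess_0 top 0.73 [355.4 261.2] [ 0.4379 -0.1963]
recess_0 top 0.5 [392.1 252.9] [ 0.4663 -0.3099]
recess_0 top 0.47 [368.3 223.8] [ 0.5563 -0.2377]
recess_0 scene 0.61 [322.5 192.5] [ 0.5487 -0.2419]
recess_0 scene 0.36 [352.8 190.5] [ 0.4665 -0.3023]
knob top 0.76 [380.1 239.4] [ 0.4931 -0.2571]
knob top 0.51 [408.2 252.7] [ 0.4557 -0.3382]
knob top 0.33 [152.6 2
[... 448 characters left out ...]
_0 scene 0.94 [362.8 201.2] [ 0.417  -0.2667]
cup_0 scene 0.9 [320.  203.4] [ 0.5309 -0.1878]
cup_0 scene 0.87 [346.8 209.2] [ 0.4445 -0.2015]
cup_0 scene 0.78 [329.6 174.6] [ 0.5787 -0.361 ]
cup_0 scene 0.75 [360.4 177.5] [ 0.4768 -0.3968]
cup_0 scene 0.71 [305.3 185.6] [ 0.6202 -0.2557]
jar_0_mid top 0.58 [152.6 252. ] [0.45   0.4258]
jar_0_mid top 0.5 [253.5 258.8] [0.4364 0.1164]
jar_0_mid scene 0.65 [296.6 273.6] [0.4389 0.1321]
jar_0_mid scene 0.26 [342.  167.2] [ 0.5511 -0.4035]
shaker top 0.69 [324.7 189.2] [ 0.6765 -0.104 ]
shaker scene 0.74 [265.8 212.7] [ 0.6815 -0.0996]
0.8 [ 0.172  -0.6008  0.4048] [[-0.9614 -0.2752  0.    ]
 [-0.2752  0.9614  0.    ]
 [-0.      0.     -1.    ]]
```

View pics/b.png

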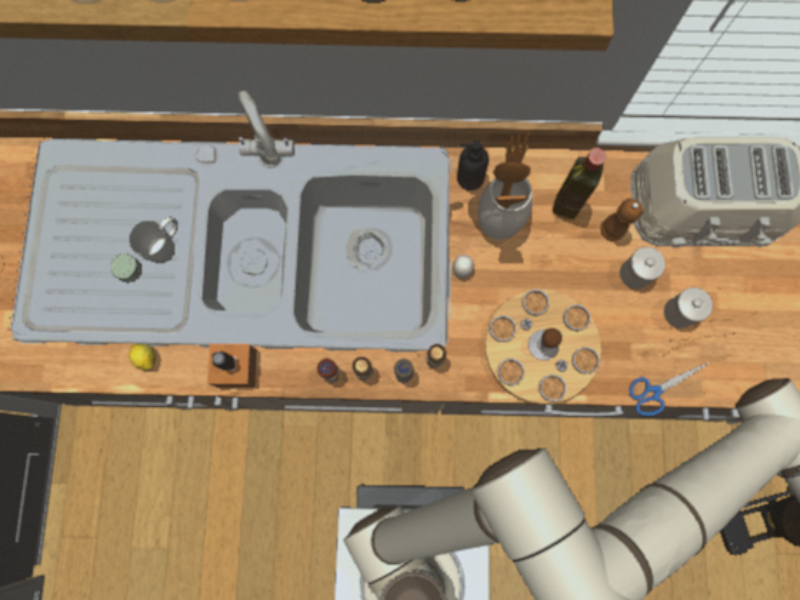

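View pics/a.png

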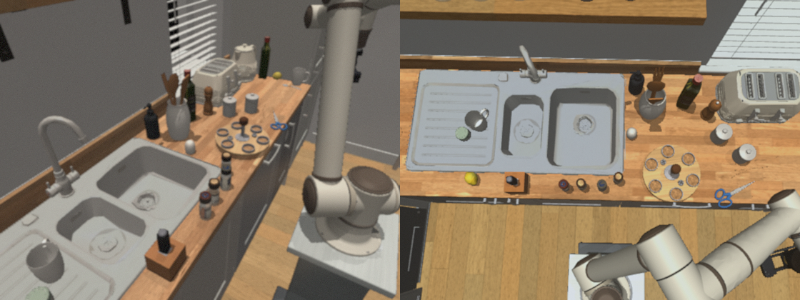

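Run:
```python
from h import *
from scipy.optimize import least_squares
np.set_printoptions(precision=4,suppress=True)
im={c:capture(c) for c in("top","scene")}
det={}
for c in im:
    det[c]=[r["xy"] for r in tip_of("cup_0",c) if r["p"]>.2]
def cups(p): 
    a=p[2]+np.arange(6)*np.pi/3
    return [[p[0]+.095*np.cos(t),p[1]+.095*np.sin(t),.036] for t in a]
def res(p,cams):
    out=[]
    for c in cams:
        D=np.array(det[c])
        for q in cups(p):
            d=D-proj(c,q);i=np.argmin((d**2).sum(1));out+=list(d[i])
    return out
for cams in(["top"],["scene"],["top","scene"]):
    f=min((least_squares(res,[.507,-.277,a],args=(cams,),loss="soft_l1") for a in np.radians([0,10,20,30,40,50])),key=lambda f:f.cost)
    print(cams,f.x[:2],np.degrees(f.x[2])%60,f.cost)
for c in im:
    u,v=proj(c,[f.x[0],f.x[1],.04]).astype(int)
    cr=cv2.resize(im[c][v-50:v+50,u-65:u+65],(780,600),interpolation=cv2.INTER_CUBIC)
    for k in range(6):
        t=f.x[2]+np.radians(30+60*k);q=proj(c,[f.x[0]+.058*np.cos(t),f.x[1]+.058*np.sin(t),.047])
        cv2.circle(cr,tuple(np.int32((q-[u-65,v-50])*6+2.5)),3,(255,0,0),-1)
    for q in cups(f.x): cv2.circle(cr,tuple(np.int32((proj(c,q)-[u-65,v-50])*6+2.5)),3,(0,255,0),-1)
    cv2.imwrite(f"pics/c_{c}.png",cr[...,::-1]);print(c,u-65,v-50)
for c in im:
    for q in("jar_0_mid","jar_1_mid"): 
      for r in trace(q,c)[:6]: print(c,q,round(r["p"],2),r["box"])
    for r in trace("block_hole",c)[:2]: print(c,"block",round(r["p"],2),r["box"])
```

```text
['top'] [ 0.5057 -0.2743] 9.357614773816039 13.511272087398387
['scene'] [ 0.5106 -0.2792] 12.068574051348852 8.705604534877343Traceback (most recent call last):
  File "<stdin>", line 19, in <module>
  File "<stdin>", line 19, in <genexpr>
    return func(*args, **kwargs)
    result = trf(vector_fun.fun, vector_fun.jac, x0, f0, J0, lb, ub, ftol, xtol,
                 gtol, max_nfev, x_scale, loss_function, tr_solver,
                 tr_options.copy(), verbose, callback=callback_wrapped)
    return trf_no_bounds(
        fun, jac, x0, f0, J0, ftol, xtol, gtol, max_nfev, x_scale,
        loss_function, tr_solver, tr_options, verbose, callback=callback)
    f_new = fun(x_new)
    self._update_fun()
    ~~~~~~~~~~~~~~~~^^
    self.f = self.fun_wrapped(xp_copy(self.x))
             ~~~~~~~~~~~~~~~~^^^^^^^^^^^^^^^^^
    return np.atleast_1d(self.fun(x))
                         ~~~~~~~~^^^
    return self.f(x, *self.args, **self.kwargs)
           ~~~~~~^^^^^^^^^^^^^^^^^^^^^^^^^^^^^^
  File "<stdin>", line 16, in res
  File "h.py", line 9, in proj
    c=get_calibration(cam);K=np.array(c["K"]);P=np.array(c["pose"])
ValueError: time passes only in moves, steps and waits
```

```bash
sed -i 's/^from station import \*/from station import *\nfrom functools import lru_cache\n_gc=get_calibration\n@lru_cache\ndef get_calibration(n): return _gc(n)/' h.py
cat > fit.py <<'E'
from h import *
from scipy.optimize import least_squares
np.set_printoptions(precision=4,suppress=True)
im={c:capture(c) for c in("top","scene")}
det={c:[r["xy"] for r in tip_of("cup_0",c) if r["p"]>.2] for c in im}
hull={}
for c in im:
    t=trace("tray",c)
    if t:
        m=t[0]["mask"].astype(np.uint8);print(c,"tray",round(t[0]["p"],2),t[0]["box"])
        hull[c]=max(cv2.findContours(m,0,cv2.CHAIN_APPROX_NONE)[0],key=len)[:,0]
def cups(p): 
    a=p[2]+np.arange(6)*np.pi/3
    return [[p[0]+.095*np.cos(t),p[1]+.095*np.sin(t),.036] for t in a]
def res(p,cams):
    out=[]
    for c in cams:
        D=np.array(det[c])
        for q in cups(p):
            d=D-proj(c,q);i=np.argmin((d**2).sum(1));out+=list(d[i])
    return out
for cams in(["top"],["scene"],["top","scene"]):
    f=min((least_squares(res,[.507,-.277,a],args=(cams,),loss="soft_l1") for a in np.radians([0,10,20,30,40,50])),key=lambda f:f.cost)
    print(cams,f.x[:2],np.degrees(f.x[2])%60,f.cost)
for c in hull:  # rim: contour points on plane z=.036
    P=np.array([atz(c,uv,.036)[:2] for uv in hull[c]])
    g=least_squares(lambda q:np.hypot(*(P-q[:2]).T)-.127,f.x[:2],loss="cauchy",f_scale=.002);print("rim",c,g.x,g.cost)
for c in im:
    u,v=proj(c,[f.x[0],f.x[1],.04]).astype(int)
    cr=cv2.resize(im[c][v-50:v+50,u-65:u+65],(780,600),interpolation=cv2.INTER_CUBIC)
    for k in range(6):
        t=f.x[2]+np.radians(30+60*k);q=proj(c,[f.x[0]+.058*np.cos(t),f.x[1]+.058*np.sin(t),.047])
        cv2.circle(cr,tuple(np.int32((q-[u-65,v-50])*6+2.5)),3,(255,0,0),-1)
    for q in cups(f.x): cv2.circle(cr,tuple(np.int32((proj(c,q)-[u-65,v-50])*6+2.5)),3,(0,255,0),-1)
    for t in np.arange(0,6.28,.1): cv2.circle(cr,tuple(np.int32((proj(c,[f.x[0]+.127*np.cos(t),f.x[1]+.127*np.sin(t),.036])-[u-65,v-50])*6+2.5)),1,(0,0,255),-1)
    cv2.imwrite(f"pics/c_{c}.png",cr[...,::-1]);print(c,u-65,v-50)
for c in im:
    for q in("jar_0_mid",): 
      for r in trace(q,c)[:6]: print(c,q,round(r["p"],2),r["box"])
    for r in trace("block_hole",c)[:2]: print(c,"block",round(r["p"],2),r["box"])
E
python3 fit.py
```

```text
top tray 0.88 [341.9, 202.1, 422.5, 281.6]
scene tray 0.62 [302.6, 160.2, 378.1, 220.8]
['top'] [ 0.5058 -0.2744] 8.7285385390192 12.833506985465183
['scene'] [ 0.5078 -0.2789] 10.32513783892153 6.716155237264594
['top', 'scene'] [ 0.5061 -0.2755] 9.280079597585628 20.497023087010675
rim top [ 0.5022 -0.2728] 0.0006592119945383805
rim scene [ 0.5056 -0.2712] 0.0007867196439985687
top 315 189
scene 273 141
top jar_0_mid 0.44 [249.3, 252.4, 262.2, 266.3]
top jar_0_mid 0.36 [388.1, 250.7, 398.0, 258.9]
top block 0.91 [148.3, 240.3, 183.5, 272.9]
scene jar_0_mid 0.71 [290.6, 250.2, 311.0, 291.0]
scene jar_0_mid 0.67 [299.3, 162.8, 379.7, 220.1]
scene block 0.62 [200.0, 332.6, 263.8, 394.4]
```

View pics/c_top.png

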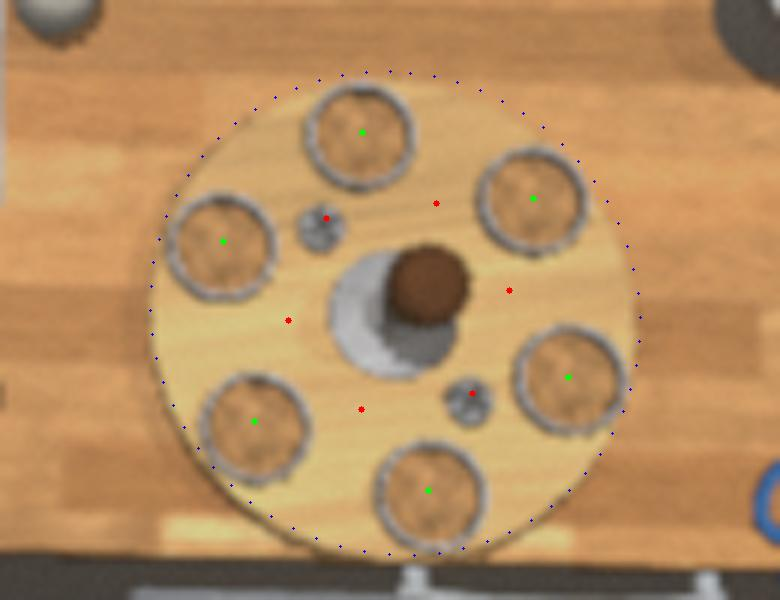

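View pics/c_scene.png

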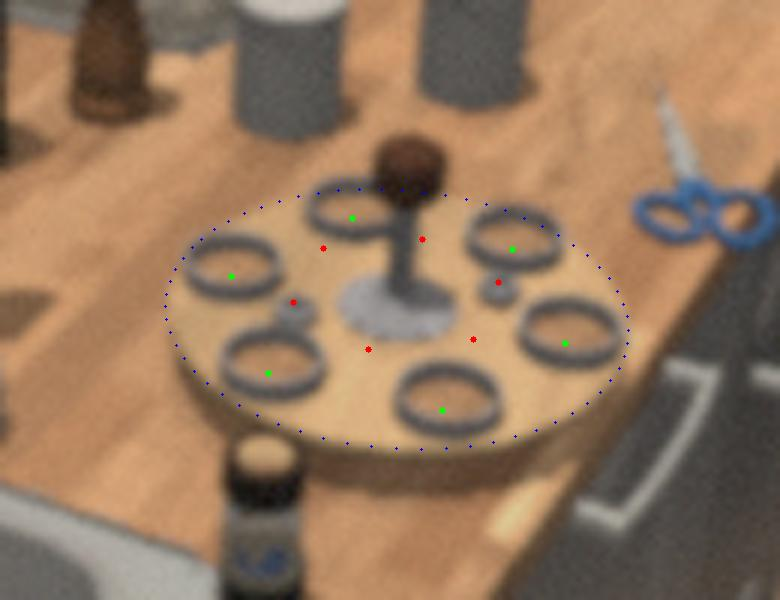

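```bash
cat > fit2.py <<'E'
from h import *
from scipy.optimize import least_squares
np.set_printoptions(precision=4,suppress=True)
T=(np.array([(360,136),(532,202),(221,247),(570,380),(256,429),(431,496)])-2.5)/6+[315,189]
S=(np.array([(233,262),(274,353),(448,388),(571,323),(514,232),(352,205)])-2.5)/6+[273,141]
Ts=(np.array([(321,230),(468,401)])-2.5)/6+[315,189]
Ss=(np.array([(294,308),(498,284)])-2.5)/6+[273,141]
det=dict(top=T,scene=S)
def cups(p): 
    a=p[2]+np.arange(6)*np.pi/3
    return [[p[0]+.095*np.cos(t),p[1]+.095*np.sin(t),.050] for t in a]
def res(p,cams):
    out=[]
    for c in cams:
        for q in cups(p):
            d=det[c]-proj(c,q);i=np.argmin((d**2).sum(1));out+=list(d[i])
    return out
for cams in(["top"],["scene"],["top","scene"]):
    f=min((least_squares(res,[.507,-.277,a],args=(cams,)) for a in np.radians([0,20,40])),key=lambda f:f.cost)
    print(cams,f.x[:2],np.degrees(f.x[2])%60,f.cost);x=f.x
a=x[2]
for c,D in(("top",Ts),("scene",Ss)):
    P=np.array([atz(c,u,.047)[:2] for u in D]);print(c,P,P.mean(0),np.linalg.norm(P[0]-P[1]),np.degrees(np.arctan2(*(P[0]-P[1])[::-1])))
E
python3 fit2.py
python3 - <<'E'
from h import *
np.set_printoptions(precision=4,suppress=True)
a=capture("top");b=capture("scene")
A=cv2.resize(a[225:285,140:320],(800,267),interpolation=cv2.INTER_CUBIC)
B=cv2.resize(b[200:410,190:350],(240*800//560,300*800//560*0+450),interpolation=cv2.INTER_CUBIC) if 0 else cv2.resize(b[215:400,195:325],(234,333),interpolation=cv2.INTER_CUBIC)
o=np.zeros((600,800,3),np.uint8);o[:267]=A;o[267:,:234]=B
C=cv2.resize(b[320:400,190:270],(333,333),interpolation=cv2.INTER_CUBIC);o[267:,240:573]=C
cv2.imwrite("pics/d.png",o[...,::-1])
E
```

```text
['top'] [ 0.5013 -0.2726] 9.999708114577055 0.10242444208916476
['scene'] [ 0.5046 -0.2734] 10.292895194245164 0.6890160302978032
['top', 'scene'] [ 0.5027 -0.2725] 10.094804055367717 2.1443491533705816
top [[ 0.5449 -0.2357]
 [ 0.4575 -0.3096]] [ 0.5012 -0.2727] 0.11445982507738468 40.223544850948805
scene [[ 0.5485 -0.234 ]
 [ 0.461  -0.3111]] [ 0.5048 -0.2726] 0.1166227196224937 41.370586958909776
```

View pics/d.png

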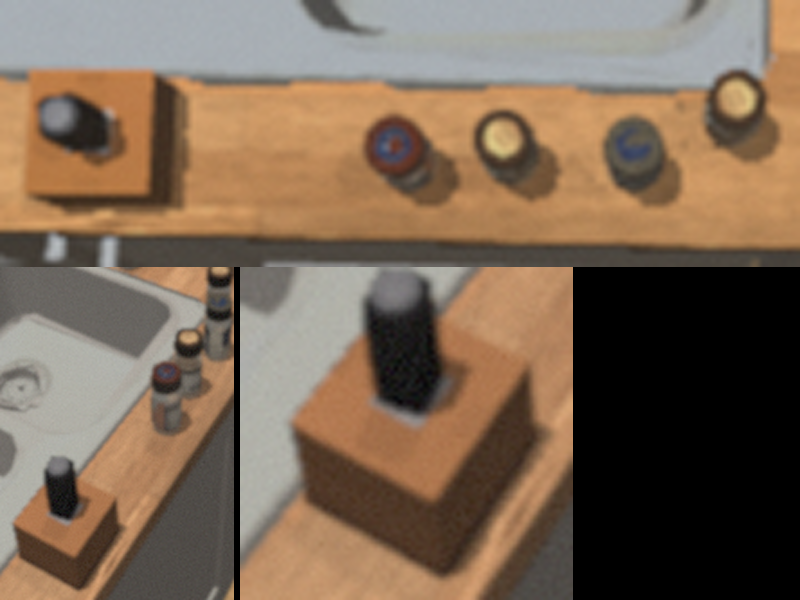

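Run:
```python
from h import *
np.set_printoptions(precision=4,suppress=True)
f=lambda x,y:np.array([x,y])/4.444+[139.9,224.9]
g=lambda x,y:np.array([x-240,y-267])/4.1625+[189.9,319.9]
print("drv top",atz("top",f(60,115),.155),"scene",atz("scene",g(398,285),.155))
P=[atz("top",f(*q),.07) for q in((28,70),(160,72),(157,195),(25,193))]
print("block",np.mean(P,0),[np.degrees(np.arctan2(*(P[(i+1)%4]-P[i])[:2][::-1])) for i in range(4)],[np.linalg.norm(P[(i+1)%4]-P[i]) for i in range(4)])
Q=[atz("scene",g(*q),.07) for q in((293,425),(530,368),(437,500))];print("block sc",(Q[0]+Q[1])/2,Q)
for q in((393,145),(503,138),(636,145),(737,97)): print("jar",atz("top",f(*q),.105))
for h in((166,373),(189,343),(219,311),(219,275)): print("jar sc",atz("scene",np.array([h[0]/1.8+195,(h[1]-267)/1.8+215]),.105))
```

```text
drv top [0.4396 0.3955 0.155 ] scene [0.4407 0.3985 0.155 ]
block [0.4402 0.3958 0.07  ] [np.float64(-89.53024031103321), np.float64(-177.20858732860296), np.float64(90.47364309356564), np.float64(3.5649959279358865)] [np.float64(0.09030905477550202), np.float64(0.0840663520113749), np.float64(0.08917207630648898), np.float64(0.0841261169624511)]
block sc [0.4408 0.3995 0.07  ] [array([0.4812, 0.4409, 0.07  ]), array([0.4003, 0.358 , 0.07  ]), array([0.3991, 0.4374, 0.07  ])]
jar [0.4318 0.1871 0.105 ]
jar [0.4381 0.1145 0.105 ]
jar [0.4355 0.0262 0.105 ]
jar [ 0.4692 -0.0403  0.105 ]
jar sc [0.4332 0.1882 0.105 ]
jar sc [0.4341 0.1245 0.105 ]
jar sc [0.4285 0.0455 0.105 ]
jar sc [ 0.4659 -0.0288  0.105 ]
```

>>> move_arm(
  moves=[
    [-12.8,8.5,0,0],
    [-12.8,8.5,0,0],
    [-12.8,8.5,0,0],
    [-12.8,8.5,0,0],
    [-12.8,8.5,0,0],
  ],
  grip=0,
)

```text
clock: 2.02
ee_pos: [0.274, -0.4808, 0.4053]
ee_rot: [[-0.96, -0.28, 0.001], [-0.28, 0.96, 0.0], [-0.001, -0.0, -1.0]]
wrist_force: [-0.5, 0.1, 0.1]
grip_width: 0.087
grasp_force: 0.0
```

>>> move_arm(
  moves=[
    [-12.8,8.5,0,0],
    [-12.8,8.5,0,0],
    [-12.8,8.5,0,0],
    [-12.8,8.5,0,0],
    [-12.8,8.5,0,0],
  ],
)

```text
clock: 2.43
ee_pos: [0.3737, -0.3643, 0.4051]
ee_rot: [[-0.96, -0.28, 0.002], [-0.28, 0.96, -0.0], [-0.001, -0.001, -1.0]]
wrist_force: [-0.4, 0.8, -0.4]
grip_width: 0.0868
grasp_force: 0.0
```

>>> move_arm(
  moves=[
    [-12.8,8.5,0,0],
    [-12.8,8.5,0,0],
    [-12.8,8.5,0,0],
    [-12.8,8.5,0,0],
    [-12.8,8.5,0,0],
  ],
)

```text
clock: 2.85
ee_pos: [0.4737, -0.2475, 0.4048]
ee_rot: [[-0.96, -0.28, 0.002], [-0.28, 0.96, -0.0], [-0.001, -0.001, -1.0]]
wrist_force: [-0.1, -0.7, -0.4]
grip_width: 0.0869
grasp_force: 0.0
```

>>> move_arm(
  moves=[
    [-5,17.5,0,0],
    [-5,17.5,0,0],
    [-5,17.5,0,0],
    [-5,17.5,0,0],
    [-5,17.5,0,0],
  ],
)

```text
clock: 3.27
ee_pos: [0.4705, -0.0655, 0.4051]
ee_rot: [[-0.961, -0.277, 0.001], [-0.277, 0.961, 0.001], [-0.001, 0.0, -1.0]]
wrist_force: [-0.6, -1.6, -0.6]
grip_width: 0.0873
grasp_force: 0.0
```

>>> move_arm(
  moves=[
    [-5,17.5,0,0],
    [-5,17.5,0,0],
    [-5,17.5,0,0],
    [-5,17.5,0,0],
    [-5,17.5,0,0],
  ],
)

```text
clock: 3.68
ee_pos: [0.471, 0.117, 0.4051]
ee_rot: [[-0.961, -0.278, 0.002], [-0.278, 0.961, 0.001], [-0.002, 0.0, -1.0]]
wrist_force: [0.2, -0.5, -0.9]
grip_width: 0.087
grasp_force: 0.0
```

>>> move_arm(
  moves=[
    [-2.4,14,2,0],
    [-2.4,14,2,0],
    [-2.4,14,2,0],
    [-2.4,14,2,0],
    [-2.4,14,2,0],
  ],
)

```text
clock: 4.1
ee_pos: [0.4555, 0.2579, 0.3838]
ee_rot: [[-0.96, -0.278, -0.0], [-0.278, 0.96, -0.0], [0.001, -0.0, -1.0]]
wrist_force: [0.1, -1.1, 0.0]
grip_width: 0.087
grasp_force: 0.0
```

>>> move_arm(
  moves=[
    [-2.4,14,2.5,16],
    [-2.4,14,2.5,16],
    [-2.4,14,2.5,16],
    [-2.4,14,2.5,16],
    [-2.4,14,2.5,16],
  ],
)

```text
clock: 4.52
ee_pos: [0.4401, 0.3987, 0.3583]
ee_rot: [[-1.0, -0.002, -0.001], [-0.002, 1.0, -0.001], [0.001, -0.001, -1.0]]
wrist_force: [0.1, -0.8, -0.6]
grip_width: 0.0873
grasp_force: 0.0
```

>>> move_arm(
  moves=[
    [0,0,0,0],
    [0,0,0,0],
    [0,0,0,0],
    [0,0,0,0],
    [0,0,0,0],
  ],
)

```text
clock: 4.93
ee_pos: [0.4403, 0.3953, 0.3604]
ee_rot: [[-1.0, 0.002, 0.0], [0.002, 1.0, 0.001], [-0.0, 0.001, -1.0]]
wrist_force: [0.7, 0.6, 0.0]
grip_width: 0.0871
grasp_force: 0.0
```

```bash
cat > go.py <<'E'
import sys
from h import *
np.set_printoptions(precision=4,suppress=True)
def rel(t,s=None):
    s=s or read_state();R=np.array(s["ee_rot"]);p=np.array(s["ee_pos"])
    psi=np.degrees(np.arctan2(R[1,0],R[0,0]))%360
    d=R.T@(np.array(t[:3])-p)*100
    print("pos",p,"psi %.2f"%psi,"j",np.array(s["joint_pos"]),"F",np.array(s["wrist_force"]),"M",np.array(s["wrist_torque"]))
    print("  -> shift cm",d,"turn",((psi-t[3]+180)%360-180) if len(t)>3 else "")
if __name__=="__main__": rel([float(a) for a in sys.argv[1:]])
E
python3 go.py .440 .397 .299 180
```

```text
pos [0.4403 0.3953 0.3604] psi 179.91 j [  57.5867   20.7846   -8.1532    0.0031  -61.0156 -147.6824] F [0.6999 0.5896 0.0279] M [-0.0049 -0.0298 -0.0326]
  -> shift cm [0.0313 0.1676 6.1391] turn -0.09423089415940922
```

>>> move_arm(
  moves=[
    [0,0.15,2,0],
    [0,0.15,4,0],
    [0,0.15,6.1,0],
    [0,0.15,6.1,0],
    [0,0.15,6.1,0],
  ],
)

```text
clock: 5.35
ee_pos: [0.4401, 0.3974, 0.2984]
ee_rot: [[-1.0, 0.001, -0.001], [0.001, 1.0, -0.002], [0.001, -0.002, -1.0]]
wrist_force: [-0.7, 0.0, 1.2]
grip_width: 0.0874
grasp_force: 0.0
```

>>> move_arm(
  moves=[
    [0,0,0,0],
    [0,0,0,0],
    [0,0,0,0],
    [0,0,0,0],
    [0,0,0,0],
  ],
  grip=255,
)

```text
clock: 5.77
ee_pos: [0.44, 0.3979, 0.2995]
ee_rot: [[-1.0, 0.0, 0.001], [0.0, 1.0, 0.001], [-0.001, 0.001, -1.0]]
wrist_force: [-0.1, -0.6, -0.4]
grip_width: 0.0616
grasp_force: 0.0
```

>>> move_arm(
  moves=[
    [0,0,0,0],
    [0,0,0,0],
    [0,0,0,0],
    [0,0,0,0],
    [0,0,0,0],
  ],
)

```text
clock: 6.18
ee_pos: [0.4399, 0.398, 0.2987]
ee_rot: [[-1.0, 0.0, 0.0], [0.0, 1.0, 0.0], [-0.0, 0.0, -1.0]]
wrist_force: [0.9, -0.4, -1.4]
grip_width: 0.0287
grasp_force: 29.7
```

```bash
python3 go.py .440 .397 .299 180
```

```text
pos [0.4399 0.398  0.2987] psi 179.97 j [  57.7583   24.3759  -12.3364   -0.0018  -53.2784 -147.7839] F [ 0.9446 -0.3956 -1.3907] M [ 0.0002 -0.2037 -0.0373]
  -> shift cm [-0.006  -0.0956 -0.0273] turn -0.02666664200097557
```

>>> move_arm(
  moves=[
    [0,0,0,0],
    [0,0,0,0],
    [0,0,0,0],
    [0,0,0,0],
    [0,0,0,0],
  ],
  grip=85,
)

```text
clock: 6.6
ee_pos: [0.4399, 0.3979, 0.2987]
ee_rot: [[-1.0, 0.0, -0.0], [0.0, 1.0, -0.0], [0.0, -0.0, -1.0]]
wrist_force: [0.6, 0.8, 0.3]
grip_width: 0.0532
grasp_force: 0.0
```

>>> move_arm(
  moves=[
    [0,0,0,-7],
    [0,0,0,-14],
    [0,0,0,-21],
    [0,0,0,-28],
    [0,0,0,-35],
  ],
)

```text
clock: 7.02
ee_pos: [0.4399, 0.3979, 0.2987]
ee_rot: [[-0.816, -0.578, -0.0], [-0.578, 0.816, -0.0], [0.0, -0.0, -1.0]]
wrist_force: [0.1, 1.0, 0.2]
grip_width: 0.0582
grasp_force: 0.0
```

>>> move_arm(
  moves=[
    [0,0,0,-7],
    [0,0,0,-14],
    [0,0,0,-21],
    [0,0,0,-28],
    [0,0,0,-35],
  ],
)

```text
clock: 7.43
ee_pos: [0.4399, 0.3979, 0.2988]
ee_rot: [[-0.337, -0.942, -0.0], [-0.942, 0.337, -0.0], [0.0, 0.0, -1.0]]
wrist_force: [0.4, -0.3, -0.3]
grip_width: 0.0582
grasp_force: 0.0
```

>>> move_arm(
  moves=[
    [0,0,0,-7],
    [0,0,0,-14],
    [0,0,0,-20],
    [0,0,0,-20],
    [0,0,0,-20],
  ],
)

```text
clock: 7.85
ee_pos: [0.4399, 0.3979, 0.2988]
ee_rot: [[-0.003, -1.0, -0.0], [-1.0, 0.003, -0.0], [0.0, 0.0, -1.0]]
wrist_force: [0.0, -0.6, -0.5]
grip_width: 0.0583
grasp_force: 0.0
```

>>> move_arm(
  moves=[
    [0,0,0,0],
    [0,0,0,0],
    [0,0,0,0],
    [0,0,0,0],
    [0,0,0,0],
  ],
  grip=255,
)

```text
clock: 8.27
ee_pos: [0.44, 0.3979, 0.2989]
ee_rot: [[-0.001, -1.0, 0.0], [-1.0, 0.001, 0.0], [-0.0, -0.0, -1.0]]
wrist_force: [0.0, -0.4, 1.0]
grip_width: 0.0329
grasp_force: 0.3
```

>>> move_arm(
  moves=[
    [0,0,0,0],
    [0,0,0,0],
    [0,0,0,0],
    [0,0,0,0],
    [0,0,0,0],
  ],
)

```text
clock: 8.68
ee_pos: [0.44, 0.3979, 0.2989]
ee_rot: [[-0.0, -1.0, 0.0], [-1.0, 0.0, 0.0], [-0.0, -0.0, -1.0]]
wrist_force: [0.5, 0.3, 0.1]
grip_width: 0.0277
grasp_force: 29.9
```

```bash
python3 go.py .440 .397 .299 270
```

```text
pos [0.44   0.3979 0.2989] psi 269.98 j [ 57.7542  24.3658 -12.3329   0.0102 -53.2889 -57.7832] F [0.541  0.3152 0.1448] M [-0.0625 -0.0872 -0.0752]
  -> shift cm [ 0.091  -0.0016 -0.0126] turn -0.022951512750751135
```

>>> move_arm(
  moves=[
    [0,0,-3,0],
    [0,0,-7,0],
    [0,0,-11,0],
    [0,0,-15,0],
    [0,0,-16,0],
  ],
)

```text
clock: 9.1
ee_pos: [0.4404, 0.398, 0.4663]
ee_rot: [[0.0, -1.0, 0.009], [-1.0, -0.0, 0.009], [-0.009, -0.009, -1.0]]
wrist_force: [1.4, 0.5, 0.4]
grip_width: 0.0278
grasp_force: 30.0
```

>>> move_arm(
  moves=[
    [3,-0.5,0,0],
    [7,-1.1,0,0],
    [11,-1.8,0,0],
    [15,-2.5,0,0],
    [15.8,-2.7,0,0],
  ],
)

```text
clock: 9.52
ee_pos: [0.4664, 0.2354, 0.4585]
ee_rot: [[-0.004, -1.0, -0.002], [-1.0, 0.004, -0.001], [0.001, 0.002, -1.0]]
wrist_force: [-0.8, 0.4, -1.4]
grip_width: 0.0277
grasp_force: 30.0
```

>>> move_arm(
  moves=[
    [3,-0.5,0,0],
    [7,-1.1,0,0],
    [11,-1.8,0,0],
    [15,-2.5,0,0],
    [15.8,-2.7,0,0],
  ],
)

```text
clock: 9.93
ee_pos: [0.4935, 0.0778, 0.4583]
ee_rot: [[-0.005, -1.0, -0.002], [-1.0, 0.005, -0.001], [0.001, 0.002, -1.0]]
wrist_force: [-0.9, -0.0, -1.7]
grip_width: 0.0276
grasp_force: 30.0
```

>>> move_arm(
  moves=[
    [3,-0.5,0,0],
    [7,-1.1,0,0],
    [11,-1.8,0,0],
    [15,-2.5,0,0],
    [15.8,-2.7,0,0],
  ],
)

```text
clock: 10.35
ee_pos: [0.5209, -0.0801, 0.458]
ee_rot: [[-0.005, -1.0, -0.001], [-1.0, 0.005, -0.001], [0.001, 0.001, -1.0]]
wrist_force: [1.2, 1.0, -1.5]
grip_width: 0.0277
grasp_force: 30.0
```

>>> move_arm(
  moves=[
    [3,-0.5,0,0],
    [7,-1.1,0,0],
    [11,-1.8,0,0],
    [15,-2.5,0,0],
    [15.8,-2.7,0,0],
  ],
)

```text
clock: 10.77
ee_pos: [0.5482, -0.2383, 0.4573]
ee_rot: [[-0.005, -1.0, -0.002], [-1.0, 0.005, -0.001], [0.001, 0.002, -1.0]]
wrist_force: [-0.1, -0.5, -0.8]
grip_width: 0.0279
grasp_force: 30.0
```

>>> move_arm(
  moves=[
    [0,0,0,-6],
    [0,0,0,-13],
    [0,0,0,-20],
    [0,0,0,-27],
    [0,0,0,-32],
  ],
)

```text
clock: 11.18
ee_pos: [0.5478, -0.2336, 0.4579]
ee_rot: [[0.534, -0.845, -0.001], [-0.845, -0.534, 0.001], [-0.001, 0.0, -1.0]]
wrist_force: [-0.4, 0.3, -0.6]
grip_width: 0.0281
grasp_force: 30.0
```

>>> move_arm(
  moves=[
    [0,0,0,-6],
    [0,0,0,-13],
    [0,0,0,-20],
    [0,0,0,-27],
    [0,0,0,-32],
  ],
)

```text
clock: 11.6
ee_pos: [0.5478, -0.2334, 0.458]
ee_rot: [[0.901, -0.434, -0.001], [-0.434, -0.901, 0.001], [-0.001, -0.0, -1.0]]
wrist_force: [0.4, 0.5, -0.2]
grip_width: 0.0277
grasp_force: 30.0
```

>>> move_arm(
  moves=[
    [0,0,0,-6],
    [0,0,0,-13],
    [0,0,0,-20],
    [0,0,0,-27],
    [0,0,0,-32],
  ],
)

```text
clock: 12.02
ee_pos: [0.5478, -0.2334, 0.458]
ee_rot: [[0.994, 0.11, -0.001], [0.11, -0.994, 0.001], [-0.001, -0.001, -1.0]]
wrist_force: [-1.1, -0.7, -2.0]
grip_width: 0.0279
grasp_force: 30.0
```

>>> move_arm(
  moves=[
    [0,0,0,-6],
    [0,0,0,-13],
    [0,0,0,-20],
    [0,0,0,-27],
    [0,0,0,-32],
  ],
)

```text
clock: 12.43
ee_pos: [0.5478, -0.2334, 0.458]
ee_rot: [[0.785, 0.62, -0.001], [0.62, -0.785, 0.001], [-0.0, -0.001, -1.0]]
wrist_force: [0.2, 0.1, -1.1]
grip_width: 0.0278
grasp_force: 30.0
```

>>> move_arm(
  moves=[
    [0,0,0,-6],
    [0,0,0,-13],
    [0,0,0,-20],
    [0,0,0,-28],
    [0,0,0,-28],
  ],
)

```text
clock: 12.85
ee_pos: [0.5478, -0.2335, 0.458]
ee_rot: [[0.404, 0.915, -0.001], [0.915, -0.404, 0.001], [0.0, -0.001, -1.0]]
wrist_force: [0.7, -0.3, -1.4]
grip_width: 0.0275
grasp_force: 30.0
```

```bash
python3 go.py .5471 -.2351 .356 67.4
```

```text
pos [ 0.5478 -0.2335  0.458 ] psi 66.15 j [ -7.5233  17.372    1.2211  -0.0387 -73.9176 163.6829] F [ 0.6967 -0.3301 -1.4003] M [-0.1233  0.0254 -0.0102]
  -> shift cm [-0.1816  0.0173 10.2035] turn -1.251174668947101
```

>>> move_arm(
  moves=[
    [-0.18,0,4,0],
    [-0.18,0,8,0],
    [-0.18,0,10.2,0],
    [-0.18,0,10.2,0],
    [-0.18,0,10.2,0],
  ],
)

```text
clock: 13.27
ee_pos: [0.5471, -0.2356, 0.3559]
ee_rot: [[0.408, 0.913, -0.003], [0.913, -0.408, -0.0], [-0.001, -0.002, -1.0]]
wrist_force: [0.5, 0.5, -0.5]
grip_width: 0.0279
grasp_force: 30.0
```

>>> move_arm(
  moves=[
    [0,0,0,0],
    [0,0,0,0],
    [0,0,0,0],
    [0,0,0,0],
    [0,0,0,0],
  ],
)

```text
clock: 13.68
ee_pos: [0.547, -0.2358, 0.3578]
ee_rot: [[0.407, 0.913, 0.002], [0.913, -0.407, -0.0], [0.0, 0.002, -1.0]]
wrist_force: [0.4, -0.8, -0.8]
grip_width: 0.0278
grasp_force: 30.0
```

Run:
```python
from h import *
from go import rel
np.set_printoptions(precision=4,suppress=True)
rel([.5471,-.2351,.3311,67])
s=read_state();R=np.array(s["ee_rot"]);tip=np.array(s["ee_pos"])+R[:,2]*.2939;print("tip",tip)
im={c:capture(c) for c in("top","scene")}
D={}
for c in im:
    for q in("driver_tip","recess_0","driver_grip"):
        r=tip_of(q,c);print(c,q,[(round(x["p"],2),np.round(x["xy"],1)) for x in r[:3]])
    print(c,"pred tip",proj(c,tip),"grip",proj(c,tip-R[:,2]*.125))
a=cv2.resize(im["scene"][160:210,285:351],(790,600),interpolation=cv2.INTER_CUBIC)
cv2.imwrite("pics/e.png",a[...,::-1])
```

```text
pos [ 0.547  -0.2358  0.3578] psi 65.96 j [ -7.7597  21.2684  -7.8066   0.0026 -60.8159 163.7213] F [ 0.4071 -0.7726 -0.8082] M [-0.1425  0.0612  0.0011]
  -> shift cm [ 0.0694 -0.0218  2.6694] turn -1.0371237879620026
tip [ 0.5475 -0.2359  0.0639]
top driver_tip []
top recess_0 [(0.49, array([392.7, 254.6]))]
top driver_grip [(0.28, array([281.6, 261.9]))]
top pred tip [369.066  225.0289] grip [376.6563 216.4468]
scene driver_tip [(0.74, array([321.7, 188.2])), (0.45, array([342.3, 166.7])), (0.35, array([365.9, 199.6]))]
scene recess_0 [(0.41, array([323.4, 193.2])), (0.38, array([350.7, 188.3]))]
scene driver_grip [(0.79, array([322. , 152.8]))]
scene pred tip [322.3685 187.4267] grip [324.413  153.4139]
```

View pics/e.png

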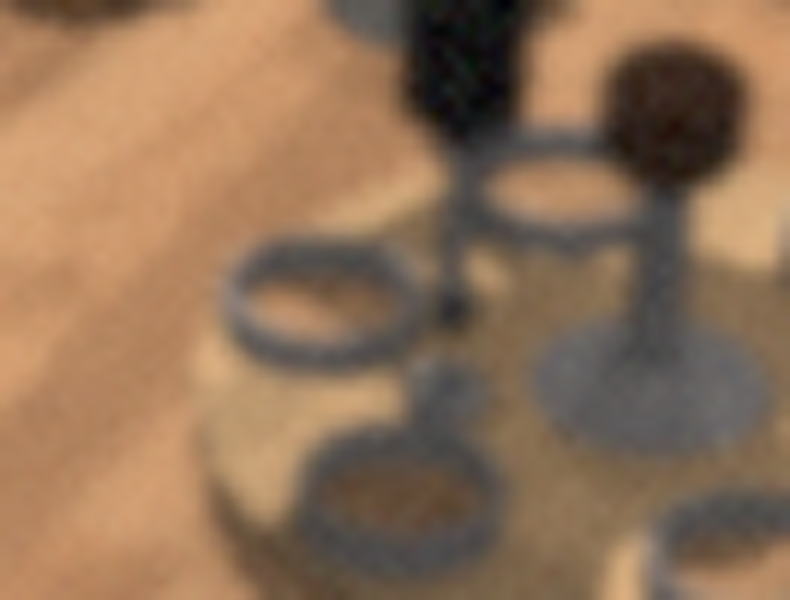

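```bash
python3 go.py .5478 -.2347 .346 66
```

```text
pos [ 0.5469 -0.2358  0.3567] psi 65.97 j [ -7.7603  21.3385  -7.8638   0.0009 -60.8021 163.7338] F [-0.6284 -0.7385 -0.039 ] M [-0.1458  0.0431  0.0184]
  -> shift cm [0.1378 0.0368 1.072 ] turn -0.02603336738943085
```

>>> move_arm(
  moves=[
    [0.14,0.04,0.5,0],
    [0.14,0.04,1.05,0],
    [0.14,0.04,1.05,0],
    [0.14,0.04,1.05,0],
    [0.14,0.04,1.05,0],
  ],
)

```text
clock: 14.5
ee_pos: [0.5479, -0.2347, 0.3461]
ee_rot: [[0.407, 0.913, -0.0], [0.913, -0.407, -0.0], [-0.0, -0.0, -1.0]]
wrist_force: [0.7, 0.5, -0.2]
grip_width: 0.0278
grasp_force: 30.0
```

>>> move_arm(
  moves=[
    [0,0,0.1,0],
    [0,0,0.2,0],
    [0,0,0.3,0],
    [0,0,0.4,0],
    [0,0,0.4,0],
  ],
)

```text
clock: 14.92
ee_pos: [0.5478, -0.2347, 0.342]
ee_rot: [[0.407, 0.913, -0.0], [0.913, -0.407, 0.0], [-0.0, -0.0, -1.0]]
wrist_force: [0.4, 0.0, -1.5]
grip_width: 0.0278
grasp_force: 30.0
```

```bash
python3 go.py .5478 -.2347 .340 66
```

```text
pos [ 0.5478 -0.2347  0.342 ] psi 65.97 j [ -7.6383  22.1312  -8.9262  -0.0064 -58.9666 163.6125] F [ 0.4473  0.0329 -1.4629] M [-0.0892  0.0495 -0.0054]
  -> shift cm [-0.0002  0.0051  0.1998] turn -0.029166818079715995
```

>>> move_arm(
  moves=[
    [0,0,0.04,0],
    [0,0,0.08,0],
    [0,0,0.12,0],
    [0,0,0.15,0],
    [0,0,0.15,0],
  ],
)

```text
clock: 15.33
ee_pos: [0.5478, -0.2347, 0.3407]
ee_rot: [[0.407, 0.913, -0.0], [0.913, -0.407, 0.0], [0.0, -0.0, -1.0]]
wrist_force: [0.5, -0.6, -1.5]
grip_width: 0.0279
grasp_force: 30.0
```

>>> move_arm(
  moves=[
    [0,0,0.04,0],
    [0,0,0.08,0],
    [0,0,0.12,0],
    [0,0,0.15,0],
    [0,0,0.15,0],
  ],
)

```text
clock: 15.75
ee_pos: [0.5479, -0.2347, 0.3398]
ee_rot: [[0.407, 0.913, 0.001], [0.913, -0.407, -0.0], [-0.0, 0.001, -1.0]]
wrist_force: [-0.5, -0.4, 1.1]
grip_width: 0.0281
grasp_force: 30.0
```

>>> move_arm(
  moves=[
    [0,0,0.05,0],
    [0,0,0.1,0],
    [0,0,0.15,0],
    [0,0,0.2,0],
    [0,0,0.2,0],
  ],
)

```text
clock: 16.17
ee_pos: [0.548, -0.2348, 0.3389]
ee_rot: [[0.407, 0.914, 0.002], [0.914, -0.407, -0.001], [-0.0, 0.002, -1.0]]
wrist_force: [-1.6, 1.5, 7.4]
grip_width: 0.0278
grasp_force: 30.0
```

```bash
python3 go.py .5478 -.2347 .340 66
```

```text
pos [ 0.548  -0.2348  0.3389] psi 66.01 j [ -7.633   22.296   -9.181    0.0632 -58.425  163.6129] F [-1.5797  1.5367  7.4103] M [0.214  0.7232 0.003 ]
  -> shift cm [-0.0009 -0.0239 -0.1092] turn 0.012898917063068893
```

>>> move_arm(
  moves=[
    [0,0,0.05,7],
    [0,0,0.05,14],
    [0,0,0.05,21],
    [0,0,0.05,28],
    [0,0,0.05,35],
  ],
)

```text
clock: 16.58
ee_pos: [0.5485, -0.2351, 0.3388]
ee_rot: [[0.86, 0.51, 0.004], [0.51, -0.86, -0.002], [0.002, 0.004, -1.0]]
wrist_force: [-0.8, -0.5, 6.2]
grip_width: 0.0275
grasp_force: 29.9
```

>>> move_arm(
  moves=[
    [0,0,0.05,7],
    [0,0,0.05,14],
    [0,0,0.05,21],
    [0,0,0.05,28],
    [0,0,0.05,35],
  ],
)

```text
clock: 17.0
ee_pos: [0.5479, -0.2355, 0.3369]
ee_rot: [[0.997, -0.076, 0.001], [-0.076, -0.997, -0.002], [0.001, 0.002, -1.0]]
wrist_force: [-1.0, -0.3, 4.9]
grip_width: 0.0275
grasp_force: 29.9
```

>>> move_arm(
  moves=[
    [0,0,0.05,7],
    [0,0,0.05,14],
    [0,0,0.05,21],
    [0,0,0.05,28],
    [0,0,0.05,35],
  ],
)

```text
clock: 17.42
ee_pos: [0.5474, -0.2353, 0.3366]
ee_rot: [[0.773, -0.634, -0.001], [-0.634, -0.773, -0.002], [-0.0, 0.002, -1.0]]
wrist_force: [-2.5, -1.6, 4.9]
grip_width: 0.0276
grasp_force: 30.0
```

```bash
python3 go.py .5478 -.2347 .340 66
```

```text
pos [ 0.5474 -0.2353  0.3366] psi 320.66 j [ -7.6786  22.4121  -9.3774   0.1188 -58.2833  58.2792] F [-2.4924 -1.6121  4.9194] M [-0.5299  1.1449  0.0657]
  -> shift cm [-0.0046 -0.0691 -0.3356] turn -105.33687818107273
```

>>> move_arm(
  moves=[
    [0,0,0.05,7],
    [0,0,0.1,14],
    [0,0,0.12,21],
    [0,0,0.14,28],
    [0,0,0.16,35],
  ],
)

```text
clock: 17.83
ee_pos: [0.5481, -0.2352, 0.336]
ee_rot: [[0.27, -0.963, 0.002], [-0.963, -0.27, -0.002], [0.003, -0.001, -1.0]]
wrist_force: [-2.2, -0.9, 6.8]
grip_width: 0.0277
grasp_force: 30.0
```

>>> move_arm(
  moves=[
    [0,0,0.03,7],
    [0,0,0.06,14],
    [0,0,0.08,21],
    [0,0,0.1,28],
    [0,0,0.1,35],
  ],
)

```text
clock: 18.25
ee_pos: [0.5484, -0.2353, 0.3355]
ee_rot: [[-0.331, -0.944, 0.004], [-0.944, 0.33, -0.003], [0.002, -0.004, -1.0]]
wrist_force: [-1.1, -0.9, 7.4]
grip_width: 0.028
grasp_force: 29.9
```

```bash
python3 go.py .5478 -.2347 .340 66
python3 - <<'E'
from h import *
im=capture("scene");print([(round(x["p"],2),np.round(x["xy"],1)) for x in tip_of("driver_tip","scene")[:2]])
cv2.imwrite("pics/f.png",cv2.resize(im[160:210,285:351],(790,600),interpolation=cv2.INTER_CUBIC)[...,::-1])
E
```

```text
pos [ 0.5484 -0.2353  0.3355] psi 250.70 j [ -7.6646  22.5033  -9.4286   0.1632 -57.8341 -11.7213] F [-1.0926 -0.868   7.3913] M [-0.5132  0.5429  0.0516]
  -> shift cm [-0.0395  0.0798 -0.4486] turn -175.29951113333016
[(0.69, array([319.5, 191.5]))]
```

View pics/f.png

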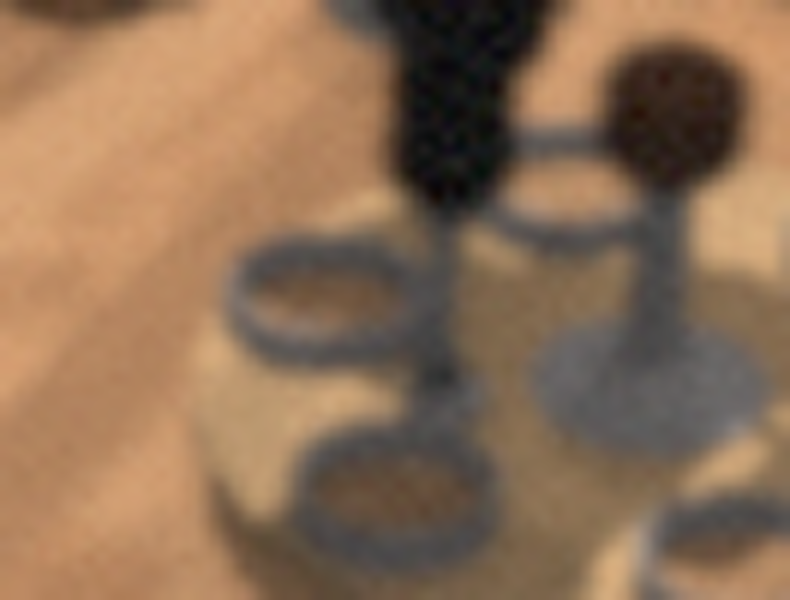

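>>> move_arm(
  moves=[
    [0,0,0.02,7],
    [0,0,0.03,14],
    [0,0,0.04,21],
    [0,0,0.05,28],
    [0,0,0.06,35],
  ],
)

```text
clock: 18.77
ee_pos: [0.5482, -0.2359, 0.3339]
ee_rot: [[-0.812, -0.583, 0.002], [-0.583, 0.812, -0.004], [0.0, -0.004, -1.0]]
wrist_force: [-0.7, -4.5, 2.6]
grip_width: 0.0278
grasp_force: 30.0
```

>>> move_arm(
  moves=[
    [0,0,0.02,7],
    [0,0,0.03,14],
    [0,0,0.04,21],
    [0,0,0.05,28],
    [0,0,0.06,35],
  ],
)

```text
clock: 19.18
ee_pos: [0.5483, -0.2361, 0.3333]
ee_rot: [[-1.0, -0.012, 0.002], [-0.012, 1.0, -0.004], [-0.002, -0.004, -1.0]]
wrist_force: [-0.6, -4.8, 2.5]
grip_width: 0.028
grasp_force: 30.0
```

>>> move_arm(
  moves=[
    [0,0,0.02,7],
    [0,0,0.03,14],
    [0,0,0.04,21],
    [0,0,0.05,28],
    [0,0,0.06,35],
  ],
)

```text
clock: 19.6
ee_pos: [0.5481, -0.2362, 0.3327]
ee_rot: [[-0.826, 0.564, 0.001], [0.564, 0.826, -0.004], [-0.004, -0.003, -1.0]]
wrist_force: [-0.8, -6.2, 3.6]
grip_width: 0.0282
grasp_force: 30.0
```

>>> move_arm(
  moves=[
    [0,0,0.02,7],
    [0,0,0.03,14],
    [0,0,0.04,21],
    [0,0,0.05,28],
    [0,0,0.06,35],
  ],
)

```text
clock: 20.02
ee_pos: [0.548, -0.236, 0.3321]
ee_rot: [[-0.353, 0.936, 0.001], [0.936, 0.353, -0.004], [-0.004, -0.0, -1.0]]
wrist_force: [-0.7, -4.5, 3.9]
grip_width: 0.028
grasp_force: 30.0
```

```bash
python3 go.py .5478 -.2347 .340 66
```

```text
pos [ 0.548  -0.236   0.3321] psi 110.69 j [  -7.7224   22.7014   -9.694     0.2433  -57.5162 -151.7192] F [-0.6845 -4.4549  3.8883] M [-1.869   0.4969  0.0386]
  -> shift cm [ 0.1265  0.0297 -0.794 ] turn 44.688943981077955
```

>>> move_arm(
  moves=[
    [0,0,-0.6,0],
    [-0.24,-0.06,-1.2,0],
    [-0.24,-0.06,-1.2,-7],
    [-0.24,-0.06,-1.2,-14],
    [-0.24,-0.06,-1.2,-20],
  ],
)

```text
clock: 20.43
ee_pos: [0.5481, -0.2368, 0.3427]
ee_rot: [[-0.662, 0.749, 0.0], [0.749, 0.662, 0.001], [0.001, 0.001, -1.0]]
wrist_force: [0.5, -0.0, -1.4]
grip_width: 0.0277
grasp_force: 30.0
```

>>> move_arm(
  moves=[
    [0,0,0,-7],
    [0,0,0,-14],
    [0,0,0,-21],
    [0,0,0,-28],
    [0,0,0,-35],
  ],
)

```text
clock: 20.85
ee_pos: [0.5481, -0.2367, 0.3425]
ee_rot: [[-0.972, 0.234, -0.0], [0.234, 0.972, 0.001], [0.001, 0.001, -1.0]]
wrist_force: [0.4, 0.3, -1.8]
grip_width: 0.0282
grasp_force: 30.0
```

>>> move_arm(
  moves=[
    [0,0,0,-7],
    [0,0,0,-14],
    [0,0,0,-21],
    [0,0,0,-28],
    [0,0,0,-35],
  ],
)

```text
clock: 21.27
ee_pos: [0.5482, -0.2368, 0.3426]
ee_rot: [[-0.931, -0.366, -0.0], [-0.366, 0.931, 0.001], [-0.0, 0.001, -1.0]]
wrist_force: [0.6, 0.5, -0.8]
grip_width: 0.0277
grasp_force: 30.0
```

>>> move_arm(
  moves=[
    [0,0,0,0],
    [0,0,0,0],
    [0,0,0,0],
    [0,0,0,0],
    [0,0,0,0],
  ],
)

```text
clock: 21.68
ee_pos: [0.5481, -0.2371, 0.3427]
ee_rot: [[-0.934, -0.357, -0.0], [-0.357, 0.934, 0.0], [-0.0, 0.0, -1.0]]
wrist_force: [0.5, 0.1, -1.2]
grip_width: 0.0279
grasp_force: 30.0
```

```bash
python3 go.py .5481 -.2372 .332 200.7;python3 - <<'E'
from h import *
im=capture("scene");print([(round(x["p"],2),np.round(x["xy"],1)) for x in tip_of("driver_tip","scene")[:2]])
cv2.imwrite("pics/g.png",cv2.resize(im[160:210,285:351],(790,600),interpolation=cv2.INTER_CUBIC)[...,::-1])
E
```

```text
pos [ 0.5481 -0.2371  0.3427] psi 200.94 j [ -7.8713  22.2101  -8.6862  -0.0132 -59.1081 -61.1866] F [ 0.4644  0.1047 -1.2384] M [-0.0113  0.022   0.0137]
  -> shift cm [ 0.009  -0.01    1.0704] turn 0.23540245043369623
[]
```

View pics/g.png

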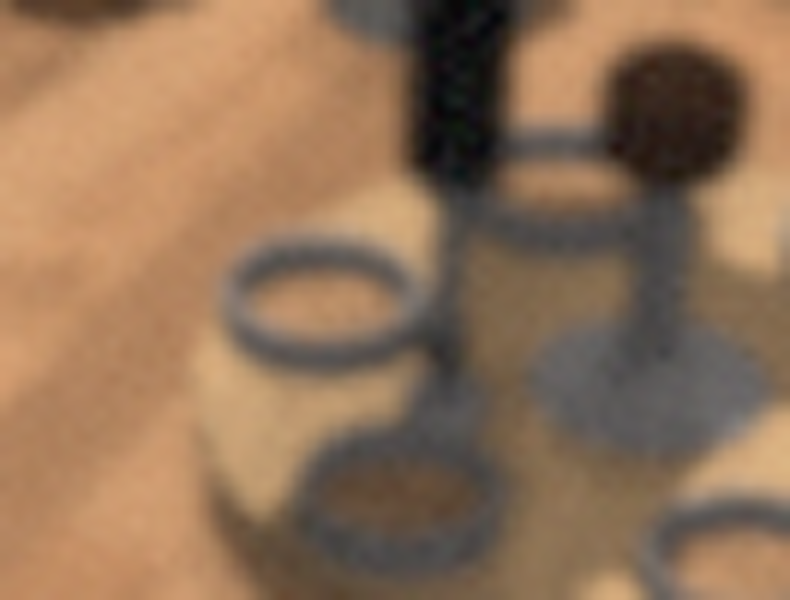

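>>> move_arm(
  moves=[
    [0,0,0.4,0],
    [0,0,0.7,0],
    [0,0,0.9,0],
    [0,0,1.05,0],
    [0,0,1.15,0],
  ],
)

```text
clock: 22.2
ee_pos: [0.5485, -0.2375, 0.333]
ee_rot: [[-0.933, -0.359, 0.002], [-0.359, 0.933, -0.002], [-0.001, -0.002, -1.0]]
wrist_force: [-2.6, 1.0, 10.1]
grip_width: 0.0277
grasp_force: 30.0
```

>>> move_arm(
  moves=[
    [0,0,0,5],
    [0,0,0.02,10],
    [0,0,0.03,15],
    [0,0,0.04,20],
    [0,0,0.05,25],
  ],
)

```text
clock: 22.62
ee_pos: [0.5487, -0.2375, 0.3332]
ee_rot: [[-0.997, 0.073, 0.003], [0.073, 0.997, -0.002], [-0.004, -0.002, -1.0]]
wrist_force: [-1.1, 0.1, 8.0]
grip_width: 0.0275
grasp_force: 30.0
```

```bash
python3 go.py .5481 -.2372 .332 200.7
```

```text
pos [ 0.5487 -0.2375  0.3332] psi 175.79 j [ -7.8813  22.7335  -9.4124   0.1165 -57.6417 -86.3905] F [-1.1436  0.1197  7.9926] M [0.1252 0.3756 0.0977]
  -> shift cm [0.0615 0.0252 0.1195] turn -24.909442217332582
```

>>> move_arm(
  moves=[
    [0,0,0.03,7],
    [0,0,0.06,14],
    [0,0,0.08,21],
    [0,0,0.09,28],
    [0,0,0.1,35],
  ],
)

```text
clock: 23.03
ee_pos: [0.5493, -0.2374, 0.333]
ee_rot: [[-0.774, 0.633, 0.006], [0.633, 0.774, -0.003], [-0.007, 0.002, -1.0]]
wrist_force: [-0.2, 1.6, 10.0]
grip_width: 0.0277
grasp_force: 30.0
```

```bash
python3 go.py .5481 -.2372 .332 200.7
```

```text
pos [ 0.5493 -0.2374  0.333 ] psi 140.71 j [  -7.8621   22.7551   -9.4035    0.1139  -57.4532 -121.4923] F [-0.1978  1.6261 10.0124] M [0.3763 0.1208 0.0141]
  -> shift cm [ 0.1039 -0.0619  0.1024] turn -59.99382378154519
```

>>> move_arm(
  moves=[
    [0,0,0.01,7],
    [0,0,0.02,14],
    [0,0,0.03,21],
    [0,0,0.04,28],
    [0,0,0.05,35],
  ],
)

```text
clock: 23.45
ee_pos: [0.5488, -0.2377, 0.3312]
ee_rot: [[-0.27, 0.963, 0.004], [0.963, 0.27, -0.003], [-0.004, 0.003, -1.0]]
wrist_force: [-0.1, -1.4, 5.8]
grip_width: 0.0278
grasp_force: 30.0
```

```bash
python3 go.py .5481 -.2372 .332 200.7
```

```text
pos [ 0.5488 -0.2377  0.3312] psi 105.69 j [  -7.8922   22.854    -9.5547    0.1408  -57.3426 -156.4981] F [-0.1077 -1.4325  5.8097] M [-0.879   0.186   0.0743]
  -> shift cm [ 0.0639 -0.056  -0.0845] turn -95.01495673432775
```

>>> move_arm(
  moves=[
    [0,0,0.01,5],
    [0,0,0.02,10],
    [0,0,0.03,15],
    [0,0,0.03,15],
    [0,0,0.03,15],
  ],
)

```text
clock: 23.87
ee_pos: [0.5489, -0.238, 0.331]
ee_rot: [[-0.018, 1.0, 0.004], [1.0, 0.018, -0.003], [-0.003, 0.004, -1.0]]
wrist_force: [-0.7, -2.5, 6.0]
grip_width: 0.0274
grasp_force: 30.0
```

```bash
python3 go.py .5481 -.2372 .332 200.7
```

```text
pos [ 0.5489 -0.238   0.331 ] psi 91.03 j [  -7.9142   22.8764   -9.5543    0.1858  -57.3134 -171.1543] F [-0.6681 -2.5241  6.0266] M [-1.0729  0.1048  0.0669]
  -> shift cm [ 0.0796 -0.0793 -0.0963] turn -109.66893317225733
```

>>> move_arm(
  moves=[
    [0,0,-0.6,0],
    [-0.13,0.09,-1.2,0],
    [-0.13,0.09,-1.2,-7],
    [-0.13,0.09,-1.2,-14],
    [-0.13,0.09,-1.2,-20],
  ],
)

```text
clock: 24.28
ee_pos: [0.5488, -0.2382, 0.3406]
ee_rot: [[-0.363, 0.932, -0.001], [0.932, 0.363, 0.001], [0.002, -0.001, -1.0]]
wrist_force: [-0.9, -0.5, -0.4]
grip_width: 0.0277
grasp_force: 30.0
```

>>> move_arm(
  moves=[
    [0,0,0,-7],
    [0,0,0,-14],
    [0,0,0,-21],
    [0,0,0,-28],
    [0,0,0,-35],
  ],
)

```text
clock: 24.7
ee_pos: [0.5488, -0.2382, 0.3404]
ee_rot: [[-0.832, 0.555, -0.002], [0.555, 0.832, 0.001], [0.002, 0.0, -1.0]]
wrist_force: [-0.1, -0.6, -1.7]
grip_width: 0.0279
grasp_force: 30.0
```

>>> move_arm(
  moves=[
    [0,0,0,-7],
    [0,0,0,-14],
    [0,0,0,-21],
    [0,0,0,-28],
    [0,0,0,-35],
  ],
)

```text
clock: 25.12
ee_pos: [0.5488, -0.2382, 0.3404]
ee_rot: [[-1.0, -0.023, -0.002], [-0.023, 1.0, 0.001], [0.002, 0.001, -1.0]]
wrist_force: [-1.0, -0.1, -1.4]
grip_width: 0.0278
grasp_force: 30.0
```

>>> move_arm(
  moves=[
    [0,0,0,-7],
    [0,0,0,-14],
    [0,0,0,-21],
    [0,0,0,-28],
    [0,0,0,-35],
  ],
)

```text
clock: 25.53
ee_pos: [0.5488, -0.2382, 0.3404]
ee_rot: [[-0.806, -0.592, -0.002], [-0.592, 0.806, 0.001], [0.001, 0.002, -1.0]]
wrist_force: [-0.0, -0.6, -0.9]
grip_width: 0.0276
grasp_force: 30.0
```

>>> move_arm(
  moves=[
    [0,0,0,-7],
    [0,0,0,-14],
    [0,0,0,-21],
    [0,0,0,-28],
    [0,0,0,-35],
  ],
)

```text
clock: 25.95
ee_pos: [0.5488, -0.2382, 0.3404]
ee_rot: [[-0.321, -0.947, -0.002], [-0.947, 0.321, 0.001], [-0.001, 0.002, -1.0]]
wrist_force: [0.1, 0.4, -0.9]
grip_width: 0.0277
grasp_force: 30.0
```

>>> move_arm(
  moves=[
    [0,0,0,-7],
    [0,0,0,-14],
    [0,0,0,-20],
    [0,0,0,-20],
    [0,0,0,-20],
  ],
)

```text
clock: 26.37
ee_pos: [0.5489, -0.2383, 0.3406]
ee_rot: [[0.014, -1.0, -0.001], [-1.0, -0.014, 0.001], [-0.001, 0.001, -1.0]]
wrist_force: [-1.1, 1.4, -0.6]
grip_width: 0.0278
grasp_force: 30.0
```

```bash
python3 go.py .549 -.2385 .331 271; python3 fit.py | grep -v jar
```

```text
pos [ 0.5489 -0.2383  0.3406] psi 270.80 j [ -7.9815  22.4426  -8.638   -0.0393 -58.9872   8.8063] F [-1.0873  1.3707 -0.5639] M [-0.0464  0.0674  0.0326]
  -> shift cm [ 0.0252 -0.0074  0.9608] turn -0.19555463366361892
top tray 0.68 [344.6, 202.2, 419.5, 282.3]
scene tray 0.66 [299.5, 163.7, 376.6, 217.3]
['top'] [ 0.5108 -0.2748] 6.599322787002178 48.338152902768265
['scene'] [ 0.5085 -0.2778] 12.419859567834552 5.311127324535782
['top', 'scene'] [ 0.5089 -0.2774] 11.136481205362966 55.524356080032746
rim top [ 0.5048 -0.273 ] 0.0019508599780590989
rim scene [ 0.5044 -0.2708] 0.0010843903181065888
top 316 189
scene 273 140
top block 0.84 [146.1, 242.3, 182.1, 272.2]
scene block 0.73 [200.0, 325.3, 262.1, 394.9]
scene block 0.2 [290.3, 247.5, 311.4, 290.9]
```

View pics/c_scene.png

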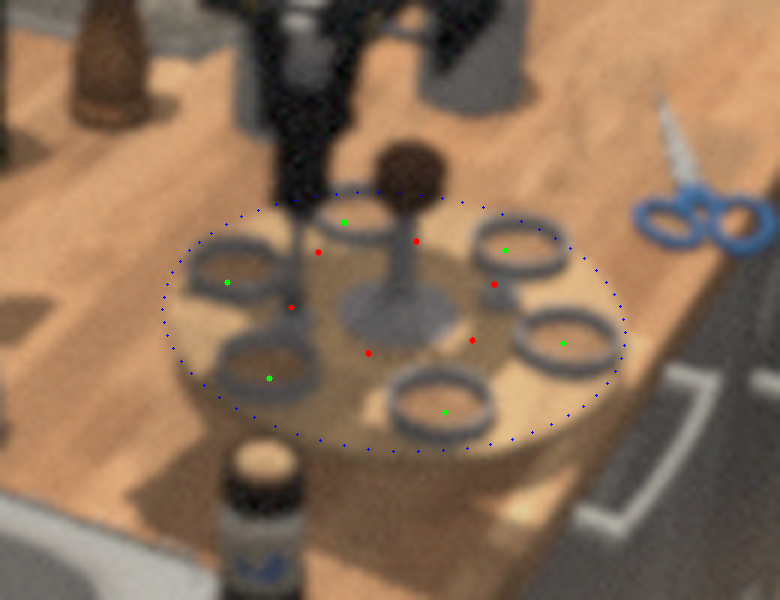

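>>> move_arm(
  moves=[
    [0,0,0.4,0],
    [0,0,0.7,0],
    [0,0,0.9,0],
    [0,0,1.05,0],
    [0,0,1.15,0],
  ],
)

```text
clock: 27.28
ee_pos: [0.5491, -0.2391, 0.331]
ee_rot: [[0.018, -1.0, 0.0], [-1.0, -0.018, -0.002], [0.002, -0.0, -1.0]]
wrist_force: [-1.7, -2.5, 8.5]
grip_width: 0.0276
grasp_force: 30.0
```

>>> move_arm(
  moves=[
    [0,0,0.02,7],
    [0,0,0.03,14],
    [0,0,0.04,21],
    [0,0,0.05,28],
    [0,0,0.05,35],
  ],
)

```text
clock: 27.7
ee_pos: [0.5516, -0.2397, 0.3311]
ee_rot: [[-0.561, -0.827, 0.012], [-0.828, 0.561, -0.006], [-0.002, -0.013, -1.0]]
wrist_force: [5.3, -5.0, -1.6]
grip_width: 0.0285
grasp_force: 30.6
```

```bash
python3 go.py .549 -.2384 .331 271
```

```text
pos [ 0.5516 -0.2397  0.3311] psi 235.84 j [ -8.0301  23.0623  -9.2757   0.2711 -56.9463 -26.2737] F [ 5.2518 -4.9709 -1.5733] M [-2.6268 -2.2699  0.5892]
  -> shift cm [0.0366 0.2838 0.0076] turn -35.15664500210673
```

>>> move_arm(
  moves=[
    [0,0,0.02,7],
    [0,0,0.03,14],
    [0,0,0.04,21],
    [0,0,0.05,28],
    [0,0,0.05,35],
  ],
)

```text
clock: 28.12
ee_pos: [0.5513, -0.2394, 0.3325]
ee_rot: [[-0.935, -0.354, 0.011], [-0.354, 0.935, -0.005], [-0.009, -0.009, -1.0]]
wrist_force: [1.7, -2.2, 8.6]
grip_width: 0.028
grasp_force: 29.7
```

```bash
python3 go.py .549 -.2384 .331 271
```

```text
pos [ 0.5513 -0.2394  0.3325] psi 200.74 j [ -8.0065  22.9634  -9.2007   0.2368 -57.1643 -61.3785] F [ 1.699  -2.165   8.5974] M [-0.781  -0.8305  0.0071]
  -> shift cm [0.1828 0.1718 0.1467] turn -70.25557997138995
```

>>> move_arm(
  moves=[
    [0,0,-3,0],
    [0,0,-6,0],
    [0,0,-9,0],
    [0,0,-12.5,0],
    [0,0,-12.5,0],
  ],
)

```text
clock: 28.53
ee_pos: [0.5497, -0.2389, 0.4612]
ee_rot: [[-0.933, -0.359, 0.013], [-0.359, 0.933, -0.005], [-0.011, -0.009, -1.0]]
wrist_force: [1.2, -1.1, 0.9]
grip_width: 0.0278
grasp_force: 29.9
```

>>> move_arm(
  moves=[
    [1.3,-2.1,0,0],
    [2.6,-4.2,0,0],
    [4,-6.3,0,0],
    [5.3,-8.4,0,0],
    [6.6,-10.4,0,0],
  ],
)

```text
clock: 28.95
ee_pos: [0.5244, -0.3601, 0.4524]
ee_rot: [[-0.934, -0.358, -0.001], [-0.358, 0.934, 0.001], [0.0, 0.001, -1.0]]
wrist_force: [1.0, -1.2, -0.6]
grip_width: 0.0277
grasp_force: 29.9
```

>>> move_arm(
  moves=[
    [1.3,-2.1,0,-6],
    [2.6,-4.2,0,-13],
    [4,-6.3,0,-20],
    [5.3,-8.4,0,-27],
    [6.6,-10.4,0,-34],
  ],
)

```text
clock: 29.37
ee_pos: [0.5, -0.4811, 0.4521]
ee_rot: [[-0.569, -0.822, -0.001], [-0.822, 0.569, 0.001], [-0.001, 0.001, -1.0]]
wrist_force: [0.5, 0.9, -1.2]
grip_width: 0.0279
grasp_force: 29.9
```

>>> move_arm(
  moves=[
    [0,0,0,-7],
    [0,0,0,-14],
    [0,0,0,-21],
    [0,0,0,-28],
    [0,0,0,-35],
  ],
)

```text
clock: 29.78
ee_pos: [0.5003, -0.48, 0.452]
ee_rot: [[0.005, -1.0, -0.001], [-1.0, -0.005, 0.001], [-0.002, 0.001, -1.0]]
wrist_force: [0.4, -0.6, -0.0]
grip_width: 0.0279
grasp_force: 29.9
```

>>> move_arm(
  moves=[
    [0,0,0,-7],
    [0,0,0,-14],
    [0,0,0,-21],
    [0,0,0,-28],
    [0,0,0,-35],
  ],
)

```text
clock: 30.2
ee_pos: [0.5004, -0.4799, 0.4521]
ee_rot: [[0.578, -0.816, -0.001], [-0.816, -0.578, 0.001], [-0.002, -0.0, -1.0]]
wrist_force: [-0.5, 0.2, -0.8]
grip_width: 0.0276
grasp_force: 29.9
```

>>> move_arm(
  moves=[
    [0,0,0,-7],
    [0,0,0,-14],
    [0,0,0,-21],
    [0,0,0,-28],
    [0,0,0,-35],
  ],
)

```text
clock: 30.62
ee_pos: [0.5004, -0.4798, 0.4521]
ee_rot: [[0.942, -0.337, -0.001], [-0.337, -0.942, 0.001], [-0.001, -0.001, -1.0]]
wrist_force: [0.3, -0.2, -1.4]
grip_width: 0.0276
grasp_force: 29.9
```

>>> move_arm(
  moves=[
    [0,0,0,-7],
    [0,0,0,-14],
    [0,0,0,-21],
    [0,0,0,-28],
    [0,0,0,-35],
  ],
)

```text
clock: 31.03
ee_pos: [0.5004, -0.4798, 0.4521]
ee_rot: [[0.965, 0.264, -0.001], [0.264, -0.965, 0.001], [-0.001, -0.002, -1.0]]
wrist_force: [-0.3, 0.2, -0.8]
grip_width: 0.0282
grasp_force: 29.9
```

>>> move_arm(
  moves=[
    [0,0,0,-7],
    [0,0,0,-14],
    [0,0,0,-21],
    [0,0,0,-25],
    [0,0,0,-25],
  ],
)

```text
clock: 31.45
ee_pos: [0.5004, -0.4798, 0.4522]
ee_rot: [[0.766, 0.643, -0.001], [0.643, -0.766, 0.001], [0.0, -0.002, -1.0]]
wrist_force: [1.3, -1.4, -0.7]
grip_width: 0.0278
grasp_force: 29.9
```

```bash
python3 go.py .5 -.48 .455 40
python3 - <<'E'
from h import *
a=capture("top");b=capture("scene")
o=np.zeros((600,780,3),np.uint8)
o[:300,:390]=cv2.resize(a[189:289,315:445],(390,300),interpolation=cv2.INTER_CUBIC)
o[:300,390:]=cv2.resize(b[141:241,273:403],(390,300),interpolation=cv2.INTER_CUBIC)
o[300:,:390]=cv2.resize(a[209:264,350:421],(390,300),interpolation=cv2.INTER_CUBIC)
o[300:,390:]=cv2.resize(b[100:200,330:460],(390,300),interpolation=cv2.INTER_CUBIC)
cv2.imwrite("pics/i.png",o[...,::-1])
s=read_state();R=np.array(s["ee_rot"]);p=np.array(s["ee_pos"])
print([proj("scene",p+R[:,2]*l) for l in(.2939,.2289,.1439)])
E
```

```text
pos [ 0.5004 -0.4798  0.4522] psi 40.03 j [-30.4804  27.5887  15.9996  -0.0394 -78.5008 160.5144] F [ 1.3217 -1.4032 -0.7327] M [-0.1024  0.1254 -0.0089]
  -> shift cm [-0.0382 -0.0106 -0.2837] turn 0.026084605725884558
[array([366.7266838 , 134.84478054]), array([368.94328784, 117.29933127]), array([372.04431879,  92.75323277])]
```

View pics/i.png

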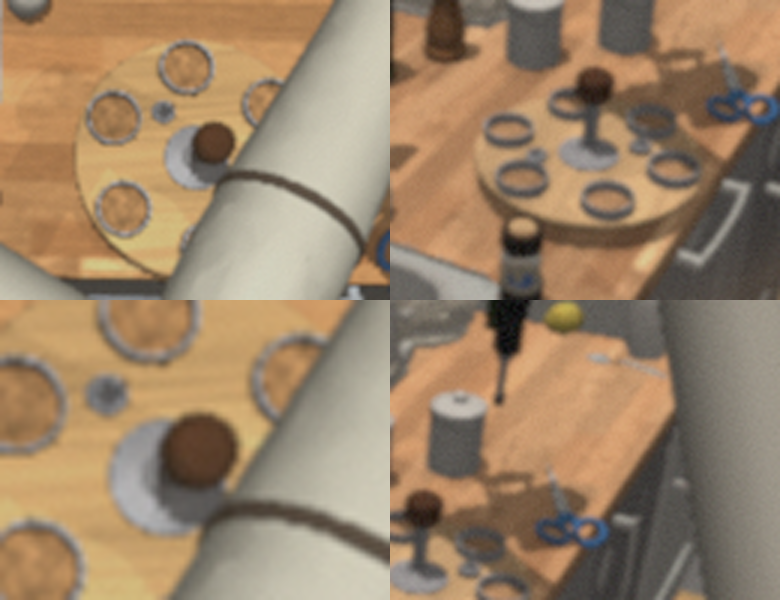

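Run:
```python
from h import *
from scipy.optimize import least_squares
np.set_printoptions(precision=4,suppress=True)
T=(np.array([(113,117),(186,67),(122,208)])-1)/3+[315,189]
S=(np.array([(119,127),(132,176),(218,197),(283,167),(262,120)])-1)/3+[273,141]
sT=(np.array([(163,112)])-1)/3+[315,189]
def cups(p): return np.array([[p[0]+.095*np.cos(t),p[1]+.095*np.sin(t),.05] for t in p[2]+np.arange(6)*np.pi/3])
def res(p,D):
    out=[]
    for c,d in D:
        P=np.array([proj(c,q) for q in cups(p)])
        for x in d: out+=list(x-P[np.argmin(((P-x)**2).sum(1))])
    return out
for D in([("top",T)],[("scene",S)],[("top",T),("scene",S)]):
    f=least_squares(res,[.503,-.273,.1],args=(D,));print(f.x[:2],np.degrees(f.x[2]),f.cost)
    f=least_squares(lambda a:res([.503,-.273,a[0]],D),[.1]);print("  fixed c",np.degrees(f.x),f.cost)
print(atz("top",sT[0],.043))
```

```text
[ 0.5013 -0.2722] 5.453484053550428 0.026445936636538485
  fixed c [6.1684] 0.31403621427876094
[ 0.5031 -0.2711] 5.594664217017939 0.1764173696978715
  fixed c [5.4069] 0.538871247463571
[ 0.5025 -0.2717] 5.630480479701713 0.5756999571711139
  fixed c [5.802] 0.971295246153153
[ 0.5487 -0.2393  0.043 ]
```

>>> move_arm(
  moves=[
    [1.5,-3.2,0,0],
    [3,-6.4,0,0],
    [4.5,-9.7,0,0],
    [6,-13,0,0],
    [7.58,-16.16,0,0],
  ],
)

```text
clock: 31.97
ee_pos: [0.4536, -0.3059, 0.4531]
ee_rot: [[0.768, 0.641, -0.0], [0.641, -0.768, 0.0], [0.0, -0.0, -1.0]]
wrist_force: [1.1, -0.5, -1.5]
grip_width: 0.0276
grasp_force: 29.9
```

>>> move_arm(
  moves=[
    [0,0,3,0],
    [0,0,6,0],
    [0,0,9,0],
    [0,0,9.6,0],
    [0,0,9.6,0],
  ],
)

```text
clock: 32.38
ee_pos: [0.4541, -0.3072, 0.3554]
ee_rot: [[0.767, 0.642, -0.005], [0.642, -0.767, 0.002], [-0.003, -0.005, -1.0]]
wrist_force: [0.4, -0.2, -0.4]
grip_width: 0.0281
grasp_force: 29.9
```

>>> move_arm(
  moves=[
    [0,0,0,0],
    [0,0,0,0],
    [0,0,0,0],
    [0,0,0,0],
    [0,0,0,0],
  ],
)

```text
clock: 32.8
ee_pos: [0.4546, -0.3075, 0.3585]
ee_rot: [[0.767, 0.642, 0.002], [0.642, -0.767, -0.001], [0.001, 0.002, -1.0]]
wrist_force: [0.3, -0.1, -1.1]
grip_width: 0.0278
grasp_force: 29.9
```

Run:
```python
from h import *
from go import rel
rel([.4546,-.3073,.344,40])
im=capture("scene")
cv2.imwrite("pics/j.png",cv2.resize(im[160:210,318:384],(790,600),interpolation=cv2.INTER_CUBIC)[...,::-1])
s=read_state();R=np.array(s["ee_rot"]);p=np.array(s["ee_pos"])
f=lambda q:((q-[318,160]+.5)*11.97-.5)
print([f(proj("scene",p+R[:,2]*l)) for l in(.2939,.2289)],f(proj("scene",[.4553,-.3068,.0475])))
```

```text
pos [ 0.4546 -0.3075  0.3585] psi 39.96 j [-17.1455  16.8773 -14.314    0.0052 -58.6931 147.1011] F [ 0.2689 -0.112  -1.1277] M [-0.1522  0.1532 -0.0211]
  -> shift cm [ 0.0085 -0.0207  1.447 ] turn -0.0416822049751886
[array([477.4055, 299.2387]), array([502.5687,  94.4022])] [468.9871 351.3612]
```

View pics/j.png

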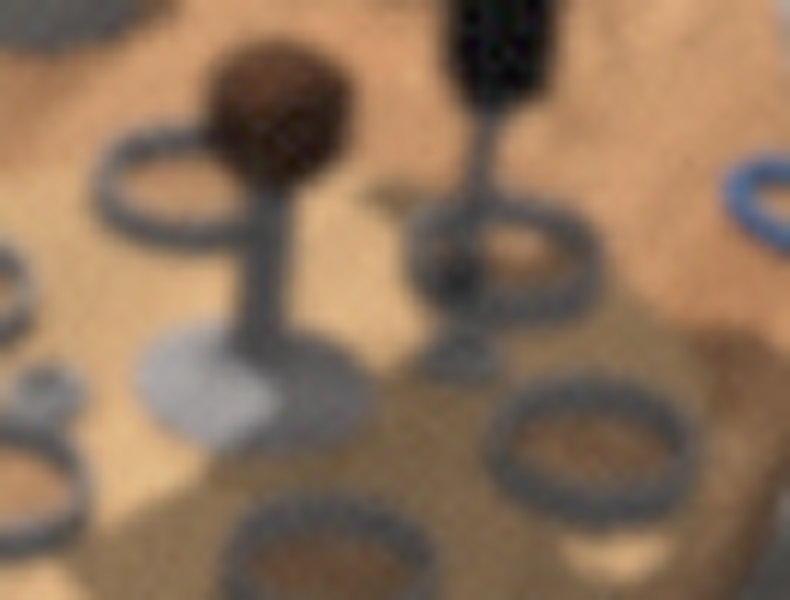

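>>> move_arm(
  moves=[
    [-0.28,0,0.4,0],
    [-0.28,0,0.8,0],
    [-0.28,0,1.1,0],
    [-0.28,0,1.4,0],
    [-0.28,0,1.6,0],
  ],
)

```text
clock: 33.27
ee_pos: [0.4523, -0.3091, 0.3407]
ee_rot: [[0.766, 0.642, -0.001], [0.642, -0.766, 0.0], [-0.0, -0.001, -1.0]]
wrist_force: [-0.6, -0.2, -1.3]
grip_width: 0.0279
grasp_force: 29.9
```

>>> move_arm(
  moves=[
    [0,0,0.05,0],
    [0,0,0.1,0],
    [0,0,0.15,0],
    [0,0,0.2,0],
    [0,0,0.2,0],
  ],
)

```text
clock: 33.68
ee_pos: [0.4524, -0.3092, 0.34]
ee_rot: [[0.766, 0.643, 0.0], [0.643, -0.766, -0.0], [-0.0, 0.0, -1.0]]
wrist_force: [-1.6, 1.3, 2.3]
grip_width: 0.0276
grasp_force: 29.9
```

>>> move_arm(
  moves=[
    [0,0,0.05,0],
    [0,0,0.1,0],
    [0,0,0.15,0],
    [0,0,0.2,0],
    [0,0,0.2,0],
  ],
)

```text
clock: 34.1
ee_pos: [0.4526, -0.3094, 0.3391]
ee_rot: [[0.766, 0.643, 0.001], [0.643, -0.766, -0.002], [0.0, 0.002, -1.0]]
wrist_force: [-1.9, 0.7, 7.5]
grip_width: 0.0277
grasp_force: 29.9
```

```bash
python3 go.py .4525 -.3093 .34 40
```

```text
pos [ 0.4526 -0.3094  0.3391] psi 40.02 j [-17.3924  17.91   -15.9371   0.0773 -56.0443 147.3655] F [-1.9461  0.7434  7.5001] M [ 0.2991  0.8938 -0.001 ]
  -> shift cm [-0.0035 -0.0125 -0.089 ] turn 0.016144801206820603
```

>>> move_arm(
  moves=[
    [0,-0.04,0.02,7],
    [0.01,-0.085,0.04,14],
    [0.02,-0.125,0.05,21],
    [0.04,-0.165,0.06,28],
    [0.06,-0.2,0.06,35],
  ],
)

```text
clock: 34.52
ee_pos: [0.4521, -0.3083, 0.3389]
ee_rot: [[0.997, 0.082, 0.003], [0.082, -0.997, -0.004], [0.003, 0.005, -1.0]]
wrist_force: [-1.9, -3.2, 6.2]
grip_width: 0.0277
grasp_force: 29.9
```

>>> move_arm(
  moves=[
    [0,-0.04,0.02,7],
    [0.01,-0.085,0.04,14],
    [0.02,-0.125,0.05,21],
    [0.04,-0.165,0.06,28],
    [0.06,-0.2,0.06,35],
  ],
)

```text
clock: 34.93
ee_pos: [0.4525, -0.3058, 0.337]
ee_rot: [[0.863, -0.505, 0.003], [-0.505, -0.863, -0.002], [0.004, 0.001, -1.0]]
wrist_force: [-0.7, -1.4, 1.0]
grip_width: 0.0278
grasp_force: 30.0
```

>>> move_arm(
  moves=[
    [0,-0.04,0.02,7],
    [0.01,-0.085,0.04,14],
    [0.02,-0.125,0.05,21],
    [0.04,-0.165,0.06,28],
    [0.06,-0.2,0.06,35],
  ],
)

```text
clock: 35.35
ee_pos: [0.4535, -0.3043, 0.3361]
ee_rot: [[0.417, -0.909, -0.0], [-0.909, -0.417, -0.002], [0.001, 0.001, -1.0]]
wrist_force: [-1.1, -1.6, 2.5]
grip_width: 0.0277
grasp_force: 30.0
```

```bash
python3 go.py .4525 -.3093 .34 40
```

```text
pos [ 0.4535 -0.3043  0.3361] psi 294.67 j [-16.8247  17.9087 -16.4485   0.1041 -55.6228  41.4312] F [-1.074  -1.6311  2.5026] M [-0.7543  0.7806  0.0452]
  -> shift cm [ 0.4178  0.2985 -0.3928] turn -105.33466577643276
```

>>> move_arm(
  moves=[
    [0,-0.04,0.03,7],
    [0.01,-0.085,0.06,14],
    [0.02,-0.125,0.08,21],
    [0.04,-0.165,0.1,28],
    [0.06,-0.2,0.12,35],
  ],
)

```text
clock: 35.77
ee_pos: [0.4553, -0.3039, 0.3353]
ee_rot: [[-0.179, -0.984, -0.001], [-0.984, 0.179, -0.001], [0.002, 0.001, -1.0]]
wrist_force: [-3.3, -0.1, 6.1]
grip_width: 0.0279
grasp_force: 30.0
```

>>> move_arm(
  moves=[
    [0,-0.04,0.02,7],
    [0.01,-0.085,0.04,14],
    [0.02,-0.125,0.05,21],
    [0.04,-0.165,0.06,28],
    [0.06,-0.2,0.07,35],
  ],
)

```text
clock: 36.18
ee_pos: [0.457, -0.3047, 0.3346]
ee_rot: [[-0.711, -0.703, -0.001], [-0.703, 0.711, -0.001], [0.002, 0.0, -1.0]]
wrist_force: [-3.4, 0.3, 5.2]
grip_width: 0.028
grasp_force: 30.0
```

>>> move_arm(
  moves=[
    [0,-0.04,0.02,7],
    [0.01,-0.085,0.04,14],
    [0.02,-0.125,0.05,21],
    [0.04,-0.165,0.06,28],
    [0.06,-0.2,0.06,35],
  ],
)

```text
clock: 36.6
ee_pos: [0.458, -0.3063, 0.334]
ee_rot: [[-0.986, -0.168, -0.001], [-0.168, 0.986, -0.0], [0.001, -0.0, -1.0]]
wrist_force: [-3.0, 0.4, 5.8]
grip_width: 0.028
grasp_force: 30.0
```

```bash
python3 go.py .4525 -.3093 .34 40
```

```text
pos [ 0.458  -0.3063  0.334 ] psi 189.66 j [-16.9059  18.5001 -15.8757   0.0509 -55.6896 -63.4619] F [-2.9691  0.3709  5.7548] M [0.4351 1.0475 0.0805]
  -> shift cm [ 0.5962 -0.2005 -0.5985] turn 149.6609645142347
```

>>> move_arm(
  moves=[
    [0,-0.04,0.02,7],
    [0.01,-0.085,0.03,14],
    [0.02,-0.125,0.04,21],
    [0.04,-0.165,0.05,28],
    [0.06,-0.2,0.06,35],
  ],
)

```text
clock: 37.02
ee_pos: [0.4579, -0.3083, 0.3334]
ee_rot: [[-0.904, 0.428, -0.001], [0.428, 0.904, -0.0], [0.001, -0.0, -1.0]]
wrist_force: [-2.7, 1.9, 5.7]
grip_width: 0.0276
grasp_force: 30.0
```

>>> move_arm(
  moves=[
    [0,-0.04,0.02,7],
    [0.01,-0.085,0.03,14],
    [0.02,-0.125,0.04,21],
    [0.04,-0.165,0.05,28],
    [0.06,-0.2,0.06,35],
  ],
)

```text
clock: 37.43
ee_pos: [0.4566, -0.3097, 0.3328]
ee_rot: [[-0.495, 0.869, -0.0], [0.869, 0.495, -0.0], [0.0, -0.0, -1.0]]
wrist_force: [-1.8, 2.7, 6.0]
grip_width: 0.0279
grasp_force: 30.0
```

```bash
python3 go.py .4525 -.3093 .34 40
```

```text
pos [ 0.4566 -0.3097  0.3328] psi 119.66 j [ -17.3129   18.6295  -15.8556    0.0078  -55.5268 -133.0323] F [-1.7947  2.6969  5.9675] M [0.8179 0.8125 0.0628]
  -> shift cm [ 0.2426 -0.3379 -0.7161] turn 79.65925251551528
```

>>> move_arm(
  moves=[
    [0,-0.04,0.02,7],
    [0.01,-0.085,0.03,14],
    [0.02,-0.125,0.04,21],
    [0.04,-0.165,0.05,28],
    [0.06,-0.2,0.06,35],
  ],
)

```text
clock: 37.85
ee_pos: [0.4547, -0.3102, 0.3323]
ee_rot: [[0.093, 0.996, 0.0], [0.996, -0.093, -0.0], [-0.0, 0.0, -1.0]]
wrist_force: [-0.8, 1.2, 5.8]
grip_width: 0.0282
grasp_force: 30.0
```

```bash
python3 go.py .4525 -.3093 .34 40
```

```text
pos [ 0.4547 -0.3102  0.3323] psi 84.66 j [ -17.424    18.5341  -16.0889    0.005   -55.3544 -167.9164] F [-0.8466  1.1752  5.7923] M [0.746  0.6774 0.0823]
  -> shift cm [ 0.0689 -0.2273 -0.7706] turn 44.662438158725934
```

>>> move_arm(
  moves=[
    [0,0,-0.6,0],
    [0,0,-1.2,0],
    [0.7,0,-1.2,-7],
    [0.7,0,-1.2,-14],
    [0.7,0,-1.2,-20],
  ],
)

```text
clock: 38.27
ee_pos: [0.4555, -0.3032, 0.3436]
ee_rot: [[-0.267, 0.964, 0.001], [0.964, 0.267, -0.0], [-0.0, 0.001, -1.0]]
wrist_force: [0.9, 0.1, -1.2]
grip_width: 0.0279
grasp_force: 30.0
```

>>> move_arm(
  moves=[
    [0,0,0,-7],
    [0,0,0,-14],
    [0,0,0,-21],
    [0,0,0,-28],
    [0,0,0,-35],
  ],
)

```text
clock: 38.68
ee_pos: [0.4555, -0.3035, 0.3434]
ee_rot: [[-0.771, 0.637, 0.0], [0.637, 0.771, -0.0], [-0.0, 0.0, -1.0]]
wrist_force: [-0.1, 0.6, -2.0]
grip_width: 0.0276
grasp_force: 30.0
```

>>> move_arm(
  moves=[
    [0,0,0,-7],
    [0,0,0,-14],
    [0,0,0,-21],
    [0,0,0,-28],
    [0,0,0,-35],
  ],
)

```text
clock: 39.1
ee_pos: [0.4555, -0.3035, 0.3434]
ee_rot: [[-0.997, 0.079, 0.0], [0.079, 0.997, -0.0], [-0.0, -0.0, -1.0]]
wrist_force: [0.1, -0.1, -1.4]
grip_width: 0.0279
grasp_force: 30.0
```

>>> move_arm(
  moves=[
    [0,0,0,-7],
    [0,0,0,-14],
    [0,0,0,-21],
    [0,0,0,-28],
    [0,0,0,-35],
  ],
)

```text
clock: 39.52
ee_pos: [0.4555, -0.3034, 0.3434]
ee_rot: [[-0.862, -0.507, 0.0], [-0.507, 0.862, -0.0], [-0.0, -0.0, -1.0]]
wrist_force: [-1.2, -0.6, -1.0]
grip_width: 0.0276
grasp_force: 30.0
```

>>> move_arm(
  moves=[
    [0,0,0,-7],
    [0,0,0,-14],
    [0,0,0,-21],
    [0,0,0,-28],
    [0,0,0,-35],
  ],
)

```text
clock: 39.93
ee_pos: [0.4555, -0.3035, 0.3434]
ee_rot: [[-0.415, -0.91, 0.0], [-0.91, 0.415, -0.0], [-0.0, -0.0, -1.0]]
wrist_force: [-1.6, -0.3, -0.2]
grip_width: 0.028
grasp_force: 30.0
```

>>> move_arm(
  moves=[
    [0,0,0,-7],
    [0,0,0,-14],
    [0,0,0,-20],
    [0,0,0,-20],
    [0,0,0,-20],
  ],
)

```text
clock: 40.35
ee_pos: [0.4554, -0.3034, 0.3434]
ee_rot: [[-0.089, -0.996, 0.0], [-0.996, 0.089, -0.0], [0.0, -0.0, -1.0]]
wrist_force: [-0.0, 0.1, -1.3]
grip_width: 0.0278
grasp_force: 30.0
```

>>> move_arm(
  moves=[
    [0,0,0.4,0],
    [0,0,0.7,0],
    [0,0,0.9,0],
    [0,0,1.05,0],
    [0,0,1.2,0],
  ],
)

```text
clock: 40.77
ee_pos: [0.4554, -0.3038, 0.3326]
ee_rot: [[-0.087, -0.996, -0.0], [-0.996, 0.087, -0.002], [0.002, 0.0, -1.0]]
wrist_force: [-2.6, 0.4, 11.4]
grip_width: 0.0277
grasp_force: 30.0
```

```bash
python3 go.py .4525 -.3093 .34 40
```

```text
pos [ 0.4554 -0.3038  0.3326] psi 265.01 j [-16.7084  18.2427 -16.533    0.1251 -55.2194  11.6469] F [-2.6355  0.4414 11.4174] M [ 0.1804  1.3047 -0.0027]
  -> shift cm [ 0.5768  0.2412 -0.7437] turn -134.9901283993621
```

Re-entered at the right depth; drive in smaller steps until the torque rises.

>>> move_arm(
  moves=[
    [0,-0.04,0.01,7],
    [0.01,-0.085,0.02,14],
    [0.02,-0.125,0.03,21],
    [0.04,-0.165,0.04,28],
    [0.06,-0.2,0.05,35],
  ],
)

```text
clock: 41.18
ee_pos: [0.4572, -0.3045, 0.333]
ee_rot: [[-0.647, -0.762, -0.0], [-0.762, 0.647, -0.002], [0.002, -0.001, -1.0]]
wrist_force: [-2.7, 2.0, 10.8]
grip_width: 0.0278
grasp_force: 30.0
```

```bash
python3 go.py .4525 -.3093 .34 40|head -1
```

```text
pos [ 0.4572 -0.3045  0.333 ] psi 229.67 j [-16.7268  18.3864 -16.2488   0.124  -55.3576 -23.6692] F [-2.6509  1.9719 10.8363] M [0.5898 1.4929 0.0166]
```

>>> move_arm(
  moves=[
    [0,-0.04,0.01,7],
    [0.01,-0.085,0.02,14],
    [0.02,-0.125,0.03,21],
    [0.04,-0.165,0.04,28],
    [0.06,-0.2,0.05,35],
  ],
)

```text
clock: 41.6
ee_pos: [0.4586, -0.3062, 0.3322]
ee_rot: [[-0.967, -0.253, 0.001], [-0.253, 0.967, -0.002], [-0.001, -0.002, -1.0]]
wrist_force: [-1.3, 0.8, 7.8]
grip_width: 0.0277
grasp_force: 30.0
```

```bash
python3 go.py .4525 -.3093 .34 40|head -1
```

```text
pos [ 0.4586 -0.3062  0.3322] psi 194.65 j [-16.8686  18.6069 -16.0216   0.0961 -55.2689 -58.5335] F [-1.2792  0.8422  7.8296] M [ 0.0936  0.7272 -0.0029]
```

>>> move_arm(
  moves=[
    [0,-0.03,0.01,5],
    [0.01,-0.06,0.02,10],
    [0.02,-0.09,0.03,15],
    [0.02,-0.12,0.03,20],
    [0.02,-0.12,0.03,20],
  ],
)

```text
clock: 42.02
ee_pos: [0.4585, -0.3074, 0.3309]
ee_rot: [[-0.996, 0.089, -0.0], [0.089, 0.996, -0.001], [0.0, -0.001, -1.0]]
wrist_force: [-1.1, -0.5, 4.8]
grip_width: 0.0276
grasp_force: 30.0
```

```bash
python3 go.py .4525 -.3093 .34 40|head -1
```

```text
pos [ 0.4585 -0.3074  0.3309] psi 174.88 j [-16.9966  18.7603 -16.0032   0.0665 -55.2255 -78.1596] F [-1.1029 -0.5032  4.7556] M [-0.0617  0.6896  0.0853]
```

>>> move_arm(
  moves=[
    [0,-0.04,0.01,7],
    [0.01,-0.085,0.02,14],
    [0.02,-0.125,0.03,21],
    [0.04,-0.165,0.04,28],
    [0.06,-0.2,0.05,35],
  ],
)

```text
clock: 42.43
ee_pos: [0.4581, -0.3078, 0.33]
ee_rot: [[-0.763, 0.646, 0.002], [0.646, 0.763, 0.003], [0.0, 0.003, -1.0]]
wrist_force: [1.3, 7.2, 4.2]
grip_width: 0.0282
grasp_force: 30.1
```

```bash
python3 go.py .4525 -.3093 .34 40|head -1
```

```text
pos [ 0.4581 -0.3078  0.33  ] psi 139.77 j [ -17.1101   18.8121  -15.9642   -0.2108  -55.1663 -112.999 ] F [1.3378 7.2074 4.1988] M [ 3.0657 -0.5216  0.4669]
```

>>> move_arm(
  moves=[
    [0,-0.03,0.01,5],
    [0.01,-0.06,0.02,10],
    [0.01,-0.09,0.03,15],
    [0.02,-0.12,0.03,20],
    [0.02,-0.12,0.03,20],
  ],
)

```text
clock: 42.85
ee_pos: [0.4578, -0.3096, 0.3307]
ee_rot: [[-0.498, 0.867, 0.004], [0.867, 0.498, -0.001], [-0.003, 0.003, -1.0]]
wrist_force: [0.4, 2.1, 8.4]
grip_width: 0.0279
grasp_force: 30.0
```

```bash
python3 go.py .4525 -.3093 .34 40|head -1
```

```text
pos [ 0.4578 -0.3096  0.3307] psi 119.90 j [ -17.2734   18.7911  -15.9463   -0.0244  -55.0308 -132.8158] F [0.3789 2.127  8.3877] M [ 0.8172 -0.1708 -0.065 ]
```

>>> move_arm(
  moves=[
    [0,0,-3,0],
    [0,0,-6,0],
    [0,0,-9,0],
    [0,0,-13,0],
    [0,0,-13,-7],
  ],
)

```text
clock: 43.27
ee_pos: [0.4577, -0.3105, 0.4673]
ee_rot: [[-0.605, 0.796, 0.013], [0.796, 0.605, -0.007], [-0.014, 0.006, -1.0]]
wrist_force: [1.4, -1.5, 0.1]
grip_width: 0.0278
grasp_force: 29.9
```

>>> move_arm(
  moves=[
    [0,0,0,-7],
    [0,0,0,-14],
    [0,0,0,-21],
    [0,0,0,-28],
    [0,0,0,-35],
  ],
)

```text
clock: 43.68
ee_pos: [0.4569, -0.3097, 0.4583]
ee_rot: [[-0.953, 0.303, -0.001], [0.303, 0.953, 0.001], [0.001, 0.001, -1.0]]
wrist_force: [-0.8, -0.6, -1.7]
grip_width: 0.0276
grasp_force: 29.9
```

>>> move_arm(
  moves=[
    [0,0,0,-7],
    [0,0,0,-14],
    [0,0,0,-21],
    [0,0,0,-28],
    [0,0,0,-35],
  ],
)

```text
clock: 44.1
ee_pos: [0.4569, -0.3097, 0.4582]
ee_rot: [[-0.954, -0.299, -0.001], [-0.299, 0.954, 0.001], [0.0, 0.001, -1.0]]
wrist_force: [-0.8, 0.2, -1.5]
grip_width: 0.0279
grasp_force: 29.9
```

>>> move_arm(
  moves=[
    [0,0,0,-7],
    [0,0,0,-14],
    [0,0,0,-21],
    [0,0,0,-28],
    [0,0,0,-35],
  ],
)

```text
clock: 44.52
ee_pos: [0.4569, -0.3097, 0.4582]
ee_rot: [[-0.61, -0.792, -0.001], [-0.792, 0.61, 0.001], [-0.001, 0.001, -1.0]]
wrist_force: [0.5, -0.1, -1.3]
grip_width: 0.0274
grasp_force: 29.9
```

>>> move_arm(
  moves=[
    [0,0,0,-7],
    [0,0,0,-14],
    [0,0,0,-21],
    [0,0,0,-28],
    [0,0,0,-35],
  ],
)

```text
clock: 44.93
ee_pos: [0.4569, -0.3097, 0.4582]
ee_rot: [[-0.046, -0.999, -0.001], [-0.999, 0.046, 0.001], [-0.001, 0.001, -1.0]]
wrist_force: [0.0, 0.4, -0.7]
grip_width: 0.0279
grasp_force: 29.9
```

```bash
python3 go.py .440 .390 .46 270
python3 - <<'E'
from h import *
a=capture("top");b=capture("scene")
A=cv2.resize(a[225:285,140:320],(800,267),interpolation=cv2.INTER_CUBIC)
o=np.zeros((600,800,3),np.uint8);o[:267]=A
o[267:,:333]=cv2.resize(b[320:400,190:270],(333,333),interpolation=cv2.INTER_CUBIC)
o[267:,340:740]=cv2.resize(b[140:223,275:375],(400,333),interpolation=cv2.INTER_CUBIC)
cv2.imwrite("pics/k.png",o[...,::-1])
for c in("top","scene"): print(c,[(round(r["p"],2),r["xy"],atz(c,r["xy"],.07)) for r in tip_of("block_hole",c)[:1]])
E
```

```text
pos [ 0.4569 -0.3097  0.4582] psi 267.38 j [-17.3124  12.9726  -4.7606  -0.0577 -72.3282  14.7132] F [ 0.0201  0.3972 -0.7026] M [0.0143 0.0723 0.044 ]
  -> shift cm [-69.8184   4.886   -0.0931] turn -2.6167788141598294
top [(0.92, [159.1, 255.5], array([0.43748211, 0.40049126, 0.07      ]))]
scene [(0.82, [228.9, 350.3], array([0.44621026, 0.40102788, 0.07      ]))]
```

View pics/k.png

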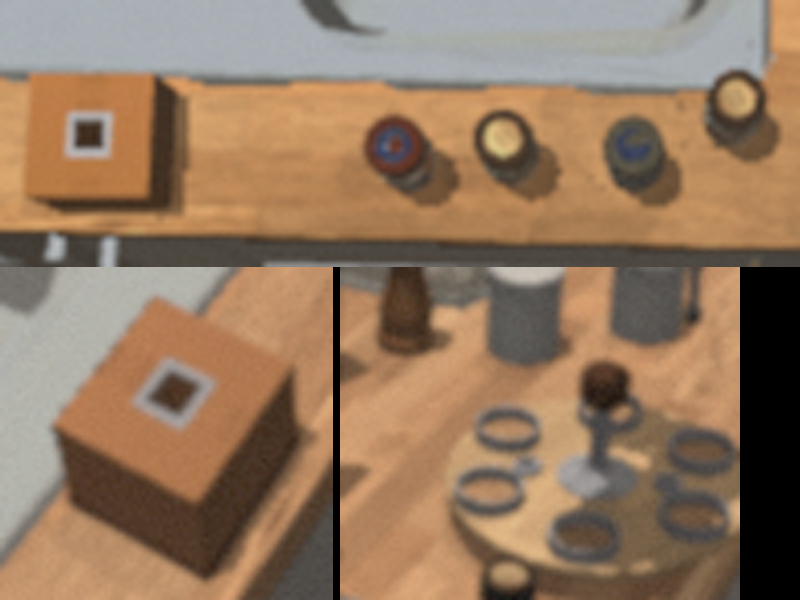

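Run:
```python
from h import *
from scipy.optimize import least_squares
np.set_printoptions(precision=4,suppress=True)
t,s=np.array([159.4,254.95]),np.array([231.2,349.65])
print(atz("top",t,.07),atz("scene",s,.07),tri(t,s))
S=(np.array([(507,426),(490,488),(584,533),(694,512),(701,448)])-[340,267]+.5)/4-.5+[275,140]
def cups(p): return np.array([[p[0]+.095*np.cos(t),p[1]+.095*np.sin(t),.05] for t in p[2]+np.arange(6)*np.pi/3])
def res(p):
    P=np.array([proj("scene",q) for q in cups(p)])
    return np.concatenate([x-P[np.argmin(((P-x)**2).sum(1))] for x in S])
for a in(-.3,-.1,.1):
    f=least_squares(res,[.503,-.272,a]);print(f.x[:2],np.degrees(f.x[2]),f.cost)
```

```text
[0.4392 0.3997 0.07  ] [0.4431 0.3975 0.07  ] (array([0.4398, 0.3992, 0.0743]), np.float64(0.0025471796277108773))
[ 0.5032 -0.2701] -12.047821765810623 0.16073481906898598
[ 0.5032 -0.2701] -12.04782159421921 0.16073481906902426
[ 0.5032 -0.2701] -12.047821664530877 0.16073481906903272
```

>>> move_arm(
  moves=[
    [-4,0.3,0,0],
    [-8,0.6,0,0],
    [-12,0.9,0,0],
    [-16,1.1,0,0],
    [-18,1.25,0,0],
  ],
)

```text
clock: 45.55
ee_pos: [0.4533, -0.1267, 0.4592]
ee_rot: [[-0.053, -0.999, 0.001], [-0.999, 0.053, 0.001], [-0.001, -0.001, -1.0]]
wrist_force: [-0.1, -0.4, -0.9]
grip_width: 0.0276
grasp_force: 29.9
```

>>> move_arm(
  moves=[
    [-4,0.3,0,0],
    [-8,0.6,0,0],
    [-12,0.9,0,0],
    [-16,1.1,0,0],
    [-18,1.25,0,0],
  ],
)

```text
clock: 45.97
ee_pos: [0.4505, 0.0541, 0.4593]
ee_rot: [[-0.052, -0.999, 0.001], [-0.999, 0.052, 0.001], [-0.001, -0.001, -1.0]]
wrist_force: [1.0, -0.7, -1.2]
grip_width: 0.0281
grasp_force: 29.9
```

>>> move_arm(
  moves=[
    [-4,0.3,0,0],
    [-8,0.6,0,0],
    [-12,0.9,0,0],
    [-16,1.1,0,0],
    [-18,1.25,0,0],
  ],
)

```text
clock: 46.38
ee_pos: [0.4477, 0.235, 0.4589]
ee_rot: [[-0.052, -0.999, 0.001], [-0.999, 0.052, 0.001], [-0.001, -0.0, -1.0]]
wrist_force: [0.6, -0.0, -0.3]
grip_width: 0.028
grasp_force: 29.9
```

>>> move_arm(
  moves=[
    [-4,0.3,0,0],
    [-8,0.6,0,0],
    [-12,0.9,0,0],
    [-14,1,0,0],
    [-15,1.1,0,-2.6],
  ],
)

```text
clock: 46.8
ee_pos: [0.4445, 0.385, 0.458]
ee_rot: [[-0.006, -1.0, -0.001], [-1.0, 0.006, -0.0], [0.0, 0.001, -1.0]]
wrist_force: [0.5, 0.2, -1.7]
grip_width: 0.0277
grasp_force: 29.9
```

>>> move_arm(
  moves=[
    [0,0,0,0],
    [0,0,2,0],
    [0,0,4,0],
    [0,0,5,0],
    [0,0,5,0],
  ],
)

```text
clock: 47.22
ee_pos: [0.4445, 0.3806, 0.4065]
ee_rot: [[-0.01, -1.0, -0.004], [-1.0, 0.01, -0.004], [0.005, 0.004, -1.0]]
wrist_force: [-0.1, 1.0, -1.5]
grip_width: 0.0278
grasp_force: 29.9
```

>>> move_arm(
  moves=[
    [0,0,0,0],
    [0,0,0,0],
    [0,0,0,0],
    [0,0,0,0],
    [0,0,0,0],
  ],
)

```text
clock: 47.63
ee_pos: [0.4449, 0.3818, 0.4101]
ee_rot: [[-0.008, -1.0, 0.001], [-1.0, 0.008, 0.001], [-0.001, -0.001, -1.0]]
wrist_force: [0.4, 0.3, -1.7]
grip_width: 0.0276
grasp_force: 29.9
```

Run:
```python
from h import *
from go import rel
rel([.441,.397,.41,270])
im=capture("scene");capture("top")
s=read_state();R=np.array(s["ee_rot"]);p=np.array(s["ee_pos"])
print([proj("scene",p+R[:,2]*l) for l in(.2939,.2289,.1689)])
for q in("driver_tip","block_hole"): 
  for c in("scene","top"): print(q,c,[(round(r["p"],2),r["xy"]) for r in tip_of(q,c)[:1]])
u0,v0=190,280
cv2.imwrite("pics/l.png",cv2.resize(im[280:400,180:300],(600,600),interpolation=cv2.INTER_CUBIC)[...,::-1])
```

```text
pos [0.4449 0.3818 0.4101] psi 269.56 j [ 56.4492  18.0435  -4.7441   0.0034 -67.1232 -56.8881] F [ 0.4124  0.2507 -1.677 ] M [-0.0022  0.0978 -0.0814]
  -> shift cm [-1.5217  0.4034  0.0112] turn -0.4375664051247554
[array([233.047, 329.667]), array([230.0682, 308.361 ]), array([227.0277, 286.6137])]
driver_tip scene [(0.78, [237.1, 320.2])]
driver_tip top []
block_hole scene [(0.89, [231.0, 349.3])]
block_hole top [(0.93, [158.8, 255.7])]
```

View pics/l.png

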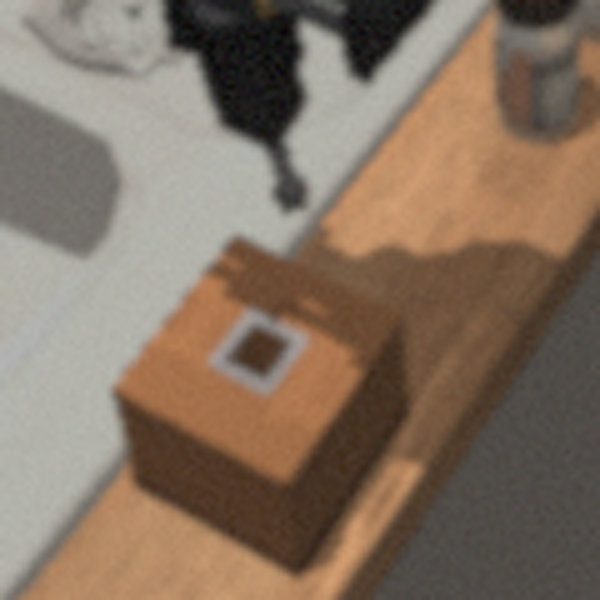

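Run:
```python
from h import *
from scipy.optimize import least_squares
np.set_printoptions(precision=4,suppress=True)
s=read_state();R=np.array(s["ee_rot"]);p=np.array(s["ee_pos"]);x,y,z=R.T
g=p+z*.164
f=lambda u,v:np.array([u+.5,v+.5])/5-.5+[180,280]
obs=[f(292,210),f(268,135)]
def pt(a,b,L): return g+L*(np.sin(a)*x+np.sin(b)*y+np.cos(a)*z)
fit=least_squares(lambda q:np.concatenate([proj("scene",pt(q[0],0,q[1]))-obs[0],proj("scene",pt(q[0],0,q[1]-.065))-obs[1]]),[.1,.13])
print(np.degrees(fit.x[0]),fit.x[1],fit.fun,"tip",pt(fit.x[0],0,fit.x[1]))
h=f(259,349);print("hole scene",h,atz("scene",h,.07))
```

```text
8.284637990742304 0.13110238838585228 [ 0.7959  1.3064  0.0309 -1.3953] tip [0.4447 0.3629 0.1156]
hole scene [231.4 349.4] [0.4431 0.3968 0.07  ]
```

>>> move_arm(
  moves=[
    [-1.5,0.2,0,0],
    [-3.36,0.37,0,0],
    [-3.36,0.37,1.5,0],
    [-3.36,0.37,3.3,0],
    [-3.36,0.37,3.3,0],
  ],
)

```text
clock: 48.35
ee_pos: [0.4405, 0.4157, 0.3723]
ee_rot: [[-0.008, -1.0, -0.005], [-1.0, 0.008, -0.005], [0.005, 0.005, -1.0]]
wrist_force: [-0.1, -1.1, -2.3]
grip_width: 0.0275
grasp_force: 29.9
```

>>> move_arm(
  moves=[
    [0,0,0,0],
    [0,0,0,0],
    [0,0,0,0],
    [0,0,0,0],
    [0,0,0,0],
  ],
)

```text
clock: 48.77
ee_pos: [0.4415, 0.4154, 0.3772]
ee_rot: [[-0.008, -1.0, 0.001], [-1.0, 0.008, 0.001], [-0.001, -0.001, -1.0]]
wrist_force: [0.5, 0.5, -1.1]
grip_width: 0.0279
grasp_force: 29.9
```

Run:
```python
from h import *
from go import rel
rel([.441,.397,.41,270])
im=capture("scene")
cv2.imwrite("pics/m.png",cv2.resize(im[290:370,190:270],(560,560),interpolation=cv2.INTER_CUBIC)[...,::-1])
```

```text
pos [0.4415 0.4154 0.3772] psi 269.57 j [ 58.5377  21.3485  -4.7122   0.0089 -63.8451 -58.9737] F [ 0.5017  0.5068 -1.0581] M [0.0095 0.1244 0.0199]
  -> shift cm [ 1.835   0.0368 -3.2832] turn -0.4320596397601548
```

View pics/m.png

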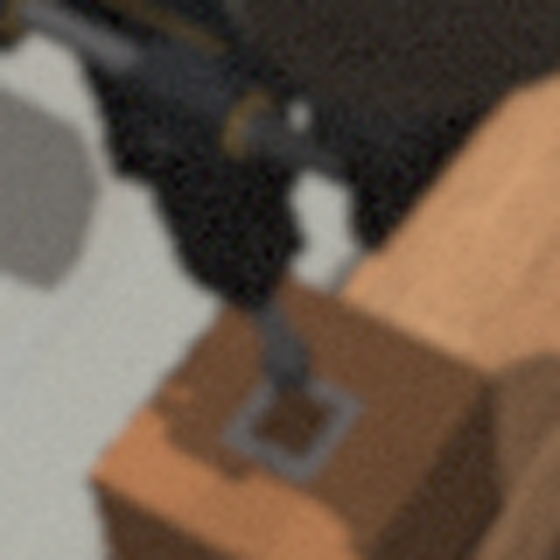

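>>> move_arm(
  moves=[
    [0,0,0.8,0],
    [0,0,1.6,0],
    [0,0,2.2,0],
    [0,0,2.8,0],
    [0,0,3.2,0],
  ],
)

```text
clock: 49.23
ee_pos: [0.4414, 0.4155, 0.343]
ee_rot: [[-0.007, -1.0, -0.001], [-1.0, 0.007, -0.001], [0.001, 0.001, -1.0]]
wrist_force: [0.3, 0.9, -0.9]
grip_width: 0.0276
grasp_force: 29.9
```

>>> move_arm(
  moves=[
    [0,0,0.3,0],
    [0,0,0.6,0],
    [0,0,0.9,0],
    [0,0,1.2,0],
    [0,0,1.2,0],
  ],
)

```text
clock: 49.65
ee_pos: [0.4414, 0.4154, 0.3316]
ee_rot: [[-0.007, -1.0, -0.0], [-1.0, 0.007, -0.0], [0.0, 0.0, -1.0]]
wrist_force: [-0.6, 0.2, -1.7]
grip_width: 0.0281
grasp_force: 29.9
```

```bash
python3 go.py .441 .397 .41 270
```

```text
pos [0.4414 0.4154 0.3316] psi 269.57 j [ 58.5477  23.6127  -8.1947  -0.0123 -58.2208 -58.97  ] F [-0.5591  0.2081 -1.6842] M [0.3974 0.056  0.0035]
  -> shift cm [ 1.8407  0.0259 -7.8399] turn -0.42872864274795575
```

>>> move_arm(
  moves=[
    [0,0,0.2,0],
    [0,0,0.4,0],
    [0,0,0.6,0],
    [0,0,0.8,0],
    [0,0,1,0],
  ],
)

```text
clock: 50.07
ee_pos: [0.4414, 0.4154, 0.3221]
ee_rot: [[-0.007, -1.0, 0.0], [-1.0, 0.007, 0.0], [-0.0, -0.0, -1.0]]
wrist_force: [1.0, 0.1, -1.1]
grip_width: 0.0281
grasp_force: 29.9
```

>>> move_arm(
  moves=[
    [0,0,0,0],
    [0,0,0,0],
    [0,0,0,0],
    [0,0,0,0],
    [0,0,0,0],
  ],
  grip=155,
)

```text
clock: 50.48
ee_pos: [0.4414, 0.4154, 0.3225]
ee_rot: [[-0.007, -1.0, 0.0], [-1.0, 0.007, 0.0], [-0.0, -0.0, -1.0]]
wrist_force: [-0.5, 0.3, 0.2]
grip_width: 0.0337
grasp_force: 0.0
```

>>> move_arm(
  moves=[
    [0,0,0,0],
    [0,0,0,0],
    [0,0,0,0],
    [0,0,0,0],
    [0,0,0,0],
  ],
)

```text
clock: 50.9
ee_pos: [0.4414, 0.4154, 0.3222]
ee_rot: [[-0.007, -1.0, -0.0], [-1.0, 0.007, -0.0], [0.0, 0.0, -1.0]]
wrist_force: [1.2, -0.2, 0.5]
grip_width: 0.0342
grasp_force: 0.0
```

```bash
python3 go.py .441 .397 .41 270
python3 - <<'E'
from h import *
im=capture("scene")
cv2.imwrite("pics/n.png",cv2.resize(im[290:370,190:270],(560,560),interpolation=cv2.INTER_CUBIC)[...,::-1])
E
```

```text
pos [0.4414 0.4154 0.3222] psi 269.57 j [ 58.547   24.1248  -8.8627  -0.0004 -57.0141 -58.9719] F [ 1.2456 -0.1744  0.4969] M [0.0033 0.0431 0.019 ]
  -> shift cm [ 1.8398  0.0274 -8.7754] turn -0.42517474390399457
```

View pics/n.png

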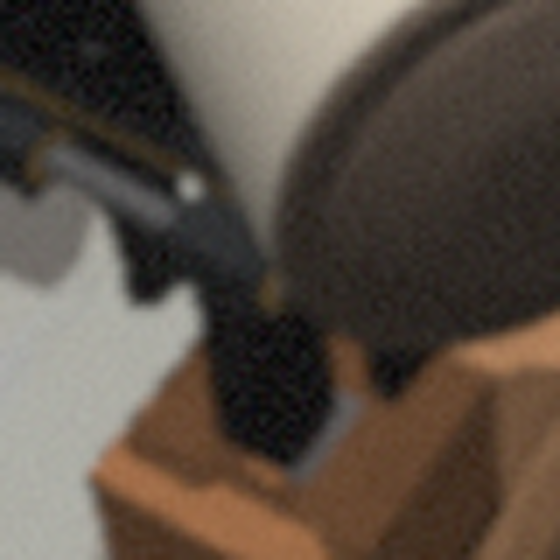

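>>> move_arm(
  moves=[
    [0,0,0,0],
    [0,0,0,0],
    [0,0,0,0],
    [0,0,0,0],
    [0,0,0,0],
  ],
  grip=40,
)

```text
clock: 51.37
ee_pos: [0.4414, 0.4154, 0.3222]
ee_rot: [[-0.007, -1.0, 0.0], [-1.0, 0.007, -0.0], [0.0, -0.0, -1.0]]
wrist_force: [0.1, 0.6, -0.0]
grip_width: 0.0599
grasp_force: 0.0
```

>>> move_arm(
  moves=[
    [0,0,-2,0],
    [0,0,-5,0],
    [0,0,-8,0],
    [0,0,-11,0],
    [0,0,-14,0],
  ],
)

```text
clock: 51.78
ee_pos: [0.4413, 0.4152, 0.4638]
ee_rot: [[-0.007, -1.0, 0.0], [-1.0, 0.007, -0.0], [0.0, -0.0, -1.0]]
wrist_force: [1.2, 0.7, -1.6]
grip_width: 0.0728
grasp_force: 0.0
```

>>> move_arm(
  moves=[
    [3.5,-0.3,0,0],
    [7,-0.7,0,0],
    [10.5,-1,0,0],
    [14,-1.3,0,0],
    [17.2,-1.67,0,0],
  ],
)

```text
clock: 52.2
ee_pos: [0.4564, 0.2413, 0.4625]
ee_rot: [[-0.007, -1.0, 0.0], [-1.0, 0.007, 0.0], [-0.0, -0.0, -1.0]]
wrist_force: [0.9, 0.1, -0.2]
grip_width: 0.0731
grasp_force: 0.0
```

>>> move_arm(
  moves=[
    [3.5,-0.3,0,0],
    [7,-0.7,0,0],
    [10.5,-1,0,0],
    [14,-1.3,0,0],
    [17.2,-1.67,0,0],
  ],
)

```text
clock: 52.62
ee_pos: [0.4717, 0.0692, 0.4626]
ee_rot: [[-0.007, -1.0, 0.0], [-1.0, 0.007, 0.0], [-0.0, -0.0, -1.0]]
wrist_force: [1.3, -0.5, 0.5]
grip_width: 0.0733
grasp_force: 0.0
```

```bash
cat > chk.py <<'E'
from h import *
np.set_printoptions(precision=4,suppress=True)
im={c:capture(c) for c in("top","scene")}
for q,z in(("driver_grip",.13),("block_hole",.07)):
    for c in im: print(q,c,[(round(r["p"],2),np.round(r["xy"],1),atz(c,r["xy"],z)[:2]) for r in tip_of(q,c)[:1]])
# driver handle axis from dark pixels near the block, seen by scene
for c,w in(("scene",(215,310,245,352)),("top",(143,240,172,262))):
    g=im[c].max(2)[w[1]:w[3],w[0]:w[2]]<45
    n,l,st,ce=cv2.connectedComponentsWithStats(g.astype(np.uint8))
    k=1+np.argmax(st[1:,4]) if n>1 else 0
    v,u=np.nonzero(l==k);P=np.c_[u+w[0],v+w[1]].astype(float);m=P.mean(0)
    d=np.linalg.svd(P-m,full_matrices=False)[2][0];print(c,"handle",len(P),m,d,P.min(0),P.max(0))
    e=proj(c,[.441,.398,.155])-proj(c,[.441,.398,.07]);print("  vertical",proj(c,[.441,.398,.1125]),e/np.linalg.norm(e))
E
python3 chk.py; python3 go.py .5028 -.2725 .288 270
```

```text
driver_grip top [(0.63, array([384.7, 209.5]), array([ 0.582 , -0.2713]))]
driver_grip scene []
block_hole top [(0.57, array([160.8, 256.9]), array([0.4334, 0.395 ]))]
block_hole scene [(0.7, array([230.9, 348. ]), array([0.4459, 0.3947]))]
scene handle 302 [228.0861 341.1391] [0.2047 0.9788] [219. 329.] [236. 351.]
  vertical [229.9445 337.5616] [-0.15   -0.9887]
top handle 638 [157.  250.5] [1. 0.] [143. 240.] [171. 261.]
  vertical [156.3953 252.3828] [-0.8777 -0.4793]
pos [0.4723 0.0717 0.4623] psi 269.60 j [ 28.1692   5.1848 -13.7087  -0.0097 -71.0851 -28.5611] F [-0.9178  0.0938 -0.4197] M [0.0452 0.0831 0.0264]
  -> shift cm [34.3992 -3.2857 17.4217] turn -0.39504805637818663
```

>>> move_arm(
  moves=[
    [3.5,-0.3,0,0],
    [7,-0.7,0,0],
    [10.5,-1,0,0],
    [14,-1.3,0,0],
    [17.2,-1.67,0,0],
  ],
)

```text
clock: 53.33
ee_pos: [0.4879, -0.1013, 0.4623]
ee_rot: [[-0.005, -1.0, 0.0], [-1.0, 0.005, 0.0], [-0.0, -0.0, -1.0]]
wrist_force: [0.8, 0.3, 0.5]
grip_width: 0.0739
grasp_force: 0.0
```

>>> move_arm(
  moves=[
    [3.5,-0.3,0,0],
    [7,-0.7,0,0],
    [10.5,-1,0,0],
    [14,-1.3,0,0],
    [17.2,-1.64,0,-0.4],
  ],
)

```text
clock: 53.75
ee_pos: [0.5036, -0.2738, 0.462]
ee_rot: [[0.002, -1.0, -0.0], [-1.0, -0.002, 0.0], [-0.0, 0.0, -1.0]]
wrist_force: [1.2, 0.1, -0.2]
grip_width: 0.0733
grasp_force: 0.0
```

>>> move_arm(
  moves=[
    [0,0,4,0],
    [0,0,8,0],
    [0,0,11,0],
    [0,0,11,0],
    [0,0,11,0],
  ],
)

```text
clock: 54.17
ee_pos: [0.5036, -0.2723, 0.3513]
ee_rot: [[0.002, -1.0, -0.004], [-1.0, -0.002, 0.0], [-0.0, 0.004, -1.0]]
wrist_force: [0.5, 0.0, 1.2]
grip_width: 0.073
grasp_force: 0.0
```

```bash
python3 go.py .5028 -.2725 .288 270
cat > tray.py <<'E'
from h import *
from scipy.optimize import least_squares
np.set_printoptions(precision=4,suppress=True)
def run():
    im={c:capture(c) for c in("top","scene")}
    det={c:[r["xy"] for r in tip_of("cup_0",c) if r["p"]>.3] for c in im}
    C=[.5028,-.2725]
    P0=lambda t,c:np.array([proj(c,[C[0]+.095*np.cos(t+k*np.pi/3),C[1]+.095*np.sin(t+k*np.pi/3),.036]) for k in range(6)])
    for c in im:
        D=np.array(det[c])
        cost=lambda t,off:np.array([min(6,np.min(((P0(t,c)+off-d)**2).sum(1))) for d in D])
        best=min(((cost(np.radians(a),np.array([du,dv])).sum(),a,du,dv) for a in range(-30,30,1) for du in(-1,0,1) for dv in(-1,0,1,2)))
        print(c,len(D),"angle",best)
if __name__=="__main__": run()
E
python3 tray.py
```

```text
pos [ 0.5036 -0.2723  0.3513] psi 270.10 j [-12.1836  19.5226 -11.5369   0.0468 -59.1433  12.2577] F [0.5025 0.0376 1.1673] M [-0.0048 -0.0004  0.004 ]
  -> shift cm [0.0198 0.0579 6.3258] turn 0.09816320907100362
top 6 angle (np.float64(16.889047799019632), -12, 0, 0)
scene 7 angle (np.float64(27.372653449169356), -18, 1, 0)
```

>>> move_arm(
  moves=[
    [0,0.05,2,0],
    [0,0.05,4,0],
    [0,0.05,6.2,0],
    [0,0.05,6.2,0],
    [0,0.05,6.2,0],
  ],
)

```text
clock: 54.78
ee_pos: [0.5027, -0.2731, 0.2912]
ee_rot: [[0.0, -1.0, 0.0], [-1.0, -0.0, -0.001], [0.001, -0.0, -1.0]]
wrist_force: [0.6, -0.3, 0.8]
grip_width: 0.0734
grasp_force: 0.0
```

>>> move_arm(
  moves=[
    [0,0,0,0],
    [0,0,0,0],
    [0,0,0,0],
    [0,0,0,0],
    [0,0,0,0],
  ],
  grip=255,
)

```text
clock: 55.2
ee_pos: [0.5024, -0.2731, 0.291]
ee_rot: [[-0.0, -1.0, 0.001], [-1.0, 0.0, -0.0], [0.0, -0.001, -1.0]]
wrist_force: [-0.0, -0.7, -0.2]
grip_width: 0.0481
grasp_force: 0.0
```

>>> move_arm(
  moves=[
    [0,0,0,0],
    [0,0,0,0],
    [0,0,0,0],
    [0,0,0,0],
    [0,0,0,0],
  ],
)

```text
clock: 55.62
ee_pos: [0.5028, -0.2731, 0.2906]
ee_rot: [[-0.0, -1.0, 0.002], [-1.0, 0.0, -0.0], [0.0, -0.002, -1.0]]
wrist_force: [2.9, 0.1, 1.2]
grip_width: 0.0395
grasp_force: 30.0
```

```bash
python3 go.py .5028 -.2725 .288 270
```

```text
pos [ 0.5028 -0.2731  0.2906] psi 269.99 j [-12.289   23.0694 -15.9304   0.0107 -50.905   12.2726] F [2.9337 0.0879 1.1851] M [ 0.2135 -0.3821  0.0425]
  -> shift cm [-0.0588 -0.002   0.264 ] turn -0.009663253004305261
```

>>> move_arm(
  moves=[
    [0,0,0,-4],
    [0,0,0,-8],
    [0,0,0,-12],
    [0,0,0,-16],
    [0,0,0,-20],
  ],
)

```text
clock: 56.03
ee_pos: [0.5023, -0.2732, 0.2906]
ee_rot: [[0.344, -0.939, 0.0], [-0.939, -0.344, -0.0], [0.0, -0.0, -1.0]]
wrist_force: [-0.4, -0.7, 2.0]
grip_width: 0.039
grasp_force: 30.0
```

>>> move_arm(
  moves=[
    [0,0,0,-2],
    [0,0,0,-4],
    [0,0,0,-4],
    [0,0,0,-4],
    [0,0,0,-4],
  ],
)

```text
clock: 56.45
ee_pos: [0.5022, -0.2732, 0.2906]
ee_rot: [[0.406, -0.914, -0.0], [-0.914, -0.406, -0.0], [0.0, 0.0, -1.0]]
wrist_force: [0.1, -1.0, 4.3]
grip_width: 0.0393
grasp_force: 30.0
```

```bash
python3 go.py .5028 -.2725 .288 270;python3 tray.py
```

```text
pos [ 0.5022 -0.2732  0.2906] psi 293.95 j [-12.3132  23.0541 -15.9722   0.0324 -50.9724  36.2454] F [ 0.1178 -1.0438  4.3077] M [-0.1585  0.1969  0.0179]
  -> shift cm [-0.0452 -0.082   0.2594] turn 23.95255529833929
top 6 angle (np.float64(17.849064075371718), 9, 1, 0)
scene 6 angle (np.float64(21.7810079948514), 11, -1, 0)
```

>>> move_arm(
  moves=[
    [0,0,0,0],
    [0,0,0,0],
    [0,0,0,0],
    [0,0,0,0],
    [0,0,0,0],
  ],
  grip=0,
)

```text
clock: 57.07
ee_pos: [0.5022, -0.273, 0.2897]
ee_rot: [[0.406, -0.914, -0.001], [-0.914, -0.406, 0.0], [-0.001, 0.001, -1.0]]
wrist_force: [-0.2, 0.2, -0.2]
grip_width: 0.0648
grasp_force: 0.0
```

>>> move_arm(
  moves=[
    [0,0,-3,0],
    [0,0,-6,6],
    [0,0,-9,12],
    [0,0,-10,18],
    [0,0,-10,24],
  ],
)

```text
clock: 57.48
ee_pos: [0.5029, -0.2733, 0.3942]
ee_rot: [[-0.005, -1.0, 0.007], [-1.0, 0.005, -0.002], [0.002, -0.007, -1.0]]
wrist_force: [0.0, -0.8, 0.4]
grip_width: 0.0857
grasp_force: 0.0
```

>>> move_arm(
  moves=[
    [-3,0.4,0,0],
    [-6,0.8,0,0],
    [-9,1.2,0,0],
    [-11.6,1.6,0,0],
    [-11.6,1.6,0,0],
  ],
)

```text
clock: 57.9
ee_pos: [0.4854, -0.1542, 0.3903]
ee_rot: [[0.003, -1.0, -0.0], [-1.0, -0.003, 0.001], [-0.001, 0.0, -1.0]]
wrist_force: [-0.9, -0.9, 0.5]
grip_width: 0.0873
grasp_force: 0.0
```

>>> move_arm(
  moves=[
    [-3,0.4,0,0],
    [-6,0.8,0,0],
    [-9,1.2,0,0],
    [-11.6,1.6,0,0],
    [-11.6,1.6,0,0],
  ],
)

```text
clock: 58.32
ee_pos: [0.4699, -0.0385, 0.3904]
ee_rot: [[0.003, -1.0, 0.0], [-1.0, -0.003, 0.001], [-0.001, -0.0, -1.0]]
wrist_force: [-1.0, 0.1, 0.2]
grip_width: 0.0871
grasp_force: 0.0
```

```bash
python3 go.py .4700 -.0408 .244 270
python3 - <<'E'
from h import *
im=capture("scene");capture("top")
P=dict(J0=(.4328,.1866),J1=(.4391,.114),J2=(.4365,.0257),J3=(.4702,-.0408))
for n,p in P.items(): print(n,"cap centre pred scene",proj("scene",[*p,.105]),"mid",proj("scene",[*p,.0525]))
for c in("scene","top"): print([(round(r["p"],2),np.round(r["xy"],1)) for q in("jar_0_mid","jar_2_mid") for r in tip_of(q,c)[:4]])
E
python3 chk.py
```

```text
pos [ 0.4699 -0.0385  0.3904] psi 270.19 j [ 15.1128   7.6698 -21.5201  -0.0461 -60.7804 -14.9045] F [-1.0438  0.1031  0.1865] M [0.024  0.0925 0.0246]
  -> shift cm [ 0.2394 -0.0019 14.6356] turn 0.18585265609897306
J0 cap centre pred scene [287.72230284 273.50344074] mid [287.81187863 288.82097366]
J1 cap centre pred scene [300.27809258 253.94673407] mid [299.96927738 269.07211877]
J2 cap centre pred scene [317.32651367 234.10764184] mid [316.5306905  248.96743269]
J3 cap centre pred scene [317.21337906 216.64161056] mid [316.4631137  231.19915445]
[(0.65, array([297.1, 267.8])), (0.79, array([287.3, 285.9]))]
[]
driver_grip top []
driver_grip scene [(0.95, array([226.5, 327.8]), array([0.4514, 0.3927]))]
block_hole top [(0.65, array([160. , 256.4]), array([0.4348, 0.3976]))]
block_hole scene [(0.86, array([230.1, 347.9]), array([0.4474, 0.3954]))]
scene handle 303 [228.1353 341.198 ] [0.1587 0.9873] [219. 328.] [236. 351.]
  vertical [229.9445 337.5616] [-0.15   -0.9887]
top handle 58 [158.1207 253.6034] [-0.6276  0.7786] [152. 248.] [162. 257.]
  vertical [156.3953 252.3828] [-0.8777 -0.4793]
```

>>> move_arm(
  moves=[
    [0.2,0,4,0],
    [0.2,0,8,0],
    [0.2,0,11,0],
    [0.2,0,13,0],
    [0.2,0,14.6,0],
  ],
)

```text
clock: 59.33
ee_pos: [0.4698, -0.0433, 0.2422]
ee_rot: [[-0.001, -1.0, -0.003], [-1.0, 0.001, -0.001], [0.001, 0.003, -1.0]]
wrist_force: [-0.4, 0.3, 0.9]
grip_width: 0.087
grasp_force: 0.0
```

>>> move_arm(
  moves=[
    [0,0,0,0],
    [0,0,0,0],
    [0,0,0,0],
    [0,0,0,0],
    [0,0,0,0],
  ],
  grip=255,
)

```text
clock: 59.75
ee_pos: [0.4708, -0.043, 0.2455]
ee_rot: [[-0.0, -1.0, 0.003], [-1.0, 0.0, 0.001], [-0.001, -0.003, -1.0]]
wrist_force: [-0.6, -0.1, 0.3]
grip_width: 0.0612
grasp_force: 0.0
```

>>> move_arm(
  moves=[
    [0,0,0,0],
    [0,0,0,0],
    [0,0,0,0],
    [0,0,0,0],
    [0,0,0,0],
  ],
)

```text
clock: 60.17
ee_pos: [0.4704, -0.0431, 0.2446]
ee_rot: [[-0.0, -1.0, -0.0], [-1.0, 0.0, -0.0], [0.0, 0.0, -1.0]]
wrist_force: [-1.2, 0.5, 2.7]
grip_width: 0.0401
grasp_force: 30.0
```

```bash
python3 go.py .4700 -.0408 .244 270
```

```text
pos [ 0.4704 -0.0431  0.2446] psi 269.98 j [ 14.5439  18.4538 -32.5115   0.0056 -39.0393 -14.5687] F [-1.2295  0.4555  2.7357] M [0.1278 0.5107 0.0219]
  -> shift cm [-0.2273  0.0351  0.0561] turn -0.020417400716610246
```

>>> move_arm(
  moves=[
    [0,0,-3,0],
    [0,0,-7,0],
    [0,0,-11,0],
    [0,0,-15,0],
    [0,0,-17,0],
  ],
)

```text
clock: 60.58
ee_pos: [0.4708, -0.0432, 0.4193]
ee_rot: [[0.0, -1.0, 0.008], [-1.0, -0.0, 0.001], [-0.001, -0.008, -1.0]]
wrist_force: [0.4, 0.3, -1.1]
grip_width: 0.0402
grasp_force: 30.0
```

>>> move_arm(
  moves=[
    [3,-1.4,0,0],
    [6,-2.8,0,0],
    [9,-4.2,0,0],
    [12,-5.5,0,0],
    [14.2,-6.5,0,0],
  ],
)

```text
clock: 61.0
ee_pos: [0.5359, -0.1871, 0.4135]
ee_rot: [[-0.001, -1.0, -0.001], [-1.0, 0.001, 0.0], [-0.0, 0.001, -1.0]]
wrist_force: [0.1, 0.1, -1.5]
grip_width: 0.0404
grasp_force: 30.0
```

>>> move_arm(
  moves=[
    [0,0,0,0],
    [0,0,3,0],
    [0,0,6,0],
    [0,0,8,0],
    [0,0,9,0],
  ],
)

```text
clock: 61.42
ee_pos: [0.5341, -0.1847, 0.3206]
ee_rot: [[-0.001, -1.0, -0.006], [-1.0, 0.001, 0.001], [-0.001, 0.006, -1.0]]
wrist_force: [-0.5, -0.2, -1.4]
grip_width: 0.0403
grasp_force: 30.0
```

>>> move_arm(
  moves=[
    [0,0,0,0],
    [0,0,0,0],
    [0,0,0,0],
    [0,0,0,0],
    [0,0,0,0],
  ],
)

```text
clock: 61.83
ee_pos: [0.5356, -0.185, 0.3257]
ee_rot: [[-0.0, -1.0, 0.003], [-1.0, 0.0, -0.0], [0.0, -0.003, -1.0]]
wrist_force: [-0.2, 1.0, -0.6]
grip_width: 0.0401
grasp_force: 30.0
```

```bash
python3 go.py .5355 -.1852 .284 270
python3 - <<'E'
from h import *
np.set_printoptions(precision=4,suppress=True)
s=read_state();p=np.array(s["ee_pos"])
im=capture("scene");capture("top")
print("pred jar mid scene",proj("scene",[p[0],p[1]+.0015,p[2]-.164-.0275]),"top cap",proj("top",[p[0],p[1],p[2]-.164+.025]))
for q in("jar_0_mid","jar_3_mid"): print([(round(r["p"],2),np.round(r["xy"],1)) for r in tip_of(q,"scene")[:5]])
E
python3 tray.py
```

```text
pos [ 0.5356 -0.185   0.3257] psi 269.99 j [ -2.6768  20.3674 -14.3476   0.0108 -55.1195   2.6564] F [-0.2412  1.0483 -0.5703] M [-0.0121  0.1394  0.0184]
  -> shift cm [0.0152 0.0264 4.1733] turn -0.014247037529401041
pred jar mid scene [319.4252 177.5003] top cap [358.5872 220.2201]
[(0.98, array([298.5, 269.4]))]
[(0.71, array([320.3, 177.1])), (0.69, array([220.2, 360.2])), (0.63, array([267.6, 213.8])), (0.35, array([347.5, 210. ]))]
top 6 angle (np.float64(18.165839389178), 12, 0, -1)
scene 4 angle (np.float64(13.205961120216914), 18, 0, 0)
```

>>> move_arm(
  moves=[
    [0,0,1,0],
    [0,0,2,0],
    [0,0,3,0],
    [0,0,4,0],
    [0,0,4.3,0],
  ],
)

```text
clock: 62.65
ee_pos: [0.5354, -0.1853, 0.2803]
ee_rot: [[0.0, -1.0, -0.002], [-1.0, -0.0, -0.001], [0.001, 0.002, -1.0]]
wrist_force: [-1.5, 0.1, 10.9]
grip_width: 0.0399
grasp_force: 30.0
```

>>> move_arm(
  moves=[
    [0,0,0,0],
    [0,0,0,0],
    [0,0,0,0],
    [0,0,0,0],
    [0,0,0,0],
  ],
)

```text
clock: 63.07
ee_pos: [0.5353, -0.1851, 0.281]
ee_rot: [[-0.0, -1.0, -0.0], [-1.0, 0.0, 0.0], [-0.0, 0.0, -1.0]]
wrist_force: [0.1, 0.6, -1.2]
grip_width: 0.0398
grasp_force: 30.0
```

```bash
python3 go.py .5355 -.1852 .284 270
```

```text
pos [ 0.5353 -0.1851  0.281 ] psi 269.97 j [ -2.6857  23.2497 -17.3167  -0.0046 -49.4542   2.6612] F [ 0.0516  0.5645 -1.2358] M [-0.018   0.0506  0.0129]
  -> shift cm [ 0.0122 -0.0227 -0.2955] turn -0.027478304921999097
```

>>> move_arm(
  moves=[
    [0,0,0,0],
    [0,0,0,0],
    [0,0,0,0],
    [0,0,0,0],
    [0,0,0,0],
  ],
  grip=0,
)

```text
clock: 63.48
ee_pos: [0.5354, -0.1851, 0.2814]
ee_rot: [[-0.0, -1.0, 0.0], [-1.0, 0.0, -0.0], [0.0, -0.0, -1.0]]
wrist_force: [-0.7, -0.6, -0.8]
grip_width: 0.0654
grasp_force: 0.0
```

>>> move_arm(
  moves=[
    [0,0,0,0],
    [0,0,-2,0],
    [0,0,-5,0],
    [0,0,-8,0],
    [0,0,-11,0],
  ],
)

```text
clock: 63.9
ee_pos: [0.5352, -0.1851, 0.3924]
ee_rot: [[-0.0, -1.0, -0.001], [-1.0, 0.0, -0.0], [0.0, 0.001, -1.0]]
wrist_force: [0.2, 0.2, -0.1]
grip_width: 0.0859
grasp_force: 0.0
```

>>> move_arm(
  moves=[
    [-2.5,1.2,0,0],
    [-5,2.4,0,0],
    [-8,3.8,0,0],
    [-10.5,4.95,0,0],
    [-10.5,4.95,0,0],
  ],
)

```text
clock: 64.32
ee_pos: [0.4839, -0.0776, 0.3917]
ee_rot: [[0.003, -1.0, 0.0], [-1.0, -0.003, 0.001], [-0.001, -0.0, -1.0]]
wrist_force: [-0.3, -0.4, -0.4]
grip_width: 0.087
grasp_force: 0.0
```

>>> move_arm(
  moves=[
    [-3,1.4,0,0],
    [-6,2.8,0,0],
    [-9,4.2,0,0],
    [-10.6,4.95,0,0],
    [-10.6,4.95,0,0],
  ],
)

```text
clock: 64.73
ee_pos: [0.4353, 0.0277, 0.3917]
ee_rot: [[0.003, -1.0, 0.001], [-1.0, -0.003, 0.001], [-0.001, -0.001, -1.0]]
wrist_force: [-0.2, 0.4, -0.0]
grip_width: 0.0873
grasp_force: 0.0
```

>>> move_arm(
  moves=[
    [0,0,2,0],
    [0,0,5,0],
    [0,0,7,0],
    [0,0,7,0],
    [0,0,7,0],
  ],
)

```text
clock: 65.15
ee_pos: [0.4368, 0.0255, 0.321]
ee_rot: [[-0.001, -1.0, -0.002], [-1.0, 0.001, -0.001], [0.001, 0.002, -1.0]]
wrist_force: [-0.3, 0.6, 0.6]
grip_width: 0.0868
grasp_force: 0.0
```

```bash
python3 go.py .4365 .0257 .244 270
```

```text
pos [0.4368 0.0255 0.321 ] psi 269.96 j [ 24.7699   8.8155 -31.6417   0.0433 -49.6649 -24.8384] F [-0.2948  0.5776  0.6085] M [0.055  0.0811 0.0185]
  -> shift cm [-0.0311  0.0207  7.696 ] turn -0.040418388966429575
```

>>> move_arm(
  moves=[
    [0,0,2,0],
    [0,0,4,0],
    [0,0,6,0],
    [0,0,7.6,0],
    [0,0,7.6,0],
  ],
)

```text
clock: 65.57
ee_pos: [0.4366, 0.0256, 0.2443]
ee_rot: [[-0.001, -1.0, -0.003], [-1.0, 0.001, -0.001], [0.001, 0.003, -1.0]]
wrist_force: [-0.8, -0.3, 0.4]
grip_width: 0.0872
grasp_force: 0.0
```

>>> move_arm(
  moves=[
    [0,0,0,0],
    [0,0,0,0],
    [0,0,0,0],
    [0,0,0,0],
    [0,0,0,0],
  ],
  grip=255,
)

```text
clock: 65.98
ee_pos: [0.4367, 0.026, 0.2462]
ee_rot: [[-0.0, -1.0, 0.002], [-1.0, 0.0, 0.001], [-0.001, -0.002, -1.0]]
wrist_force: [-1.0, 0.4, -0.2]
grip_width: 0.0617
grasp_force: 0.0
```

>>> move_arm(
  moves=[
    [0,0,0,0],
    [0,0,0,0],
    [0,0,0,0],
    [0,0,0,0],
    [0,0,0,0],
  ],
)

```text
clock: 66.4
ee_pos: [0.4365, 0.026, 0.2453]
ee_rot: [[-0.0, -1.0, 0.0], [-1.0, 0.0, -0.0], [0.0, -0.0, -1.0]]
wrist_force: [0.4, -0.0, 0.9]
grip_width: 0.0401
grasp_force: 30.0
```

>>> move_arm(
  moves=[
    [0,0,-3,0],
    [0,0,-7,0],
    [0,0,-11,0],
    [0,0,-15,0],
    [0,0,-17,0],
  ],
)

```text
clock: 66.82
ee_pos: [0.4368, 0.0259, 0.4201]
ee_rot: [[0.0, -1.0, 0.008], [-1.0, -0.0, 0.002], [-0.002, -0.008, -1.0]]
wrist_force: [0.6, 0.1, -0.4]
grip_width: 0.0399
grasp_force: 30.0
```

>>> move_arm(
  moves=[
    [2.5,-0.1,0,0],
    [5,-0.1,0,0],
    [8,-0.2,0,0],
    [11.3,-0.27,0,0],
    [11.3,-0.27,0,0],
  ],
)

```text
clock: 67.23
ee_pos: [0.4385, -0.0904, 0.4147]
ee_rot: [[-0.005, -1.0, -0.002], [-1.0, 0.005, -0.001], [0.001, 0.002, -1.0]]
wrist_force: [0.3, -0.4, -1.7]
grip_width: 0.0401
grasp_force: 30.0
```

>>> move_arm(
  moves=[
    [2.5,-0.1,0,0],
    [5,-0.1,0,0],
    [8,-0.2,0,0],
    [11.3,-0.27,0,0],
    [11.3,-0.27,0,0],
  ],
)

```text
clock: 67.65
ee_pos: [0.4417, -0.2033, 0.4145]
ee_rot: [[-0.005, -1.0, -0.002], [-1.0, 0.005, -0.001], [0.001, 0.002, -1.0]]
wrist_force: [0.7, -0.1, -1.0]
grip_width: 0.0403
grasp_force: 30.0
```

>>> move_arm(
  moves=[
    [0,0,2,0],
    [0,0,4,0],
    [0,0,6,0],
    [0,0,8,0],
    [0,0,8,0],
  ],
)

```text
clock: 68.07
ee_pos: [0.4402, -0.1993, 0.3311]
ee_rot: [[-0.001, -1.0, -0.009], [-1.0, 0.001, 0.003], [-0.003, 0.009, -1.0]]
wrist_force: [-1.1, -0.1, -2.0]
grip_width: 0.0402
grasp_force: 30.0
```

```bash
python3 go.py .4419 -.2002 .281 270
python3 - <<'E'
from h import *
np.set_printoptions(precision=4,suppress=True)
s=read_state();p=np.array(s["ee_pos"])
im=capture("scene");capture("top")
print("pred jar mid scene",proj("scene",[p[0],p[1],p[2]-.164-.0275]))
for q in("jar_0_mid","jar_3_mid"): print([(round(r["p"],2),np.round(r["xy"],1)) for r in tip_of(q,"scene")[:5]])
E
```

```text
pos [ 0.4402 -0.1993  0.3311] psi 269.92 j [ -5.0728  12.5297 -24.9096  -0.1257 -53.1094   5.0667] F [-1.1434 -0.0879 -1.9987] M [0.033  0.216  0.0339]
  -> shift cm [ 0.1045 -0.221   5.007 ] turn -0.08273917855194668
pred jar mid scene [350.8351 182.0124]
[]
[(0.73, array([320.9, 191. ]))]
```

>>> move_arm(
  moves=[
    [0,0,1,0],
    [0,0,2,0],
    [0,0,3,0],
    [0,0,4,0],
    [0,0,5,0],
  ],
)

```text
clock: 68.68
ee_pos: [0.4423, -0.2001, 0.2865]
ee_rot: [[0.0, -1.0, 0.003], [-1.0, -0.0, -0.001], [0.001, -0.003, -1.0]]
wrist_force: [-0.6, -0.5, -0.4]
grip_width: 0.0401
grasp_force: 30.0
```

>>> move_arm(
  moves=[
    [0,0,0.1,0],
    [0,0,0.2,0],
    [0,0,0.3,0],
    [0,0,0.35,0],
    [0,0,0.35,0],
  ],
)

```text
clock: 69.1
ee_pos: [0.442, -0.2001, 0.2825]
ee_rot: [[-0.0, -1.0, 0.002], [-1.0, 0.0, -0.0], [0.0, -0.002, -1.0]]
wrist_force: [-0.5, 0.1, -0.4]
grip_width: 0.0398
grasp_force: 30.0
```

```bash
python3 go.py .4419 -.2002 .281 270
python3 - <<'E'
from h import *
print("J3 in cup",proj("scene",[.5355,-.1837,.0885]),proj("scene",[.5355+.003,-.1837,.0885]),proj("scene",[.5355,-.1807,.0885]))
E
```

```text
pos [ 0.442  -0.2001  0.2825] psi 269.98 j [ -5.1235  16.2111 -28.4202   0.0099 -45.272    5.098 ] F [-0.453   0.0782 -0.3794] M [-0.0337  0.0593  0.0121]
  -> shift cm [0.0112 0.0107 0.1464] turn -0.018585917139148478
J3 in cup [318.84253946 189.96827956] [317.97790149 189.70134051] [318.41107392 190.4375257 ]
```

>>> move_arm(
  moves=[
    [0,0,0.1,0],
    [0,0,0.1,0],
    [0,0,0.1,0],
    [0,0,0.1,0],
    [0,0,0.1,0],
  ],
  grip=0,
)

```text
clock: 69.52
ee_pos: [0.4418, -0.2001, 0.2809]
ee_rot: [[-0.0, -1.0, 0.0], [-1.0, 0.0, -0.0], [0.0, -0.0, -1.0]]
wrist_force: [-0.0, 0.7, -0.1]
grip_width: 0.0657
grasp_force: 0.0
```

>>> move_arm(
  moves=[
    [0,0,0,0],
    [0,0,-2,0],
    [0,0,-5,0],
    [0,0,-8,0],
    [0,0,-11,0],
  ],
)

```text
clock: 69.93
ee_pos: [0.4415, -0.2001, 0.3919]
ee_rot: [[-0.0, -1.0, -0.001], [-1.0, 0.0, 0.0], [-0.0, 0.001, -1.0]]
wrist_force: [1.4, -0.7, 0.3]
grip_width: 0.0866
grasp_force: 0.0
```

>>> move_arm(
  moves=[
    [-3,0,0,0],
    [-7,0.1,0,0],
    [-11,0.1,0,0],
    [-15,0.15,0,0],
    [-15.7,0.15,0,0],
  ],
)

```text
clock: 70.35
ee_pos: [0.44, -0.0394, 0.3912]
ee_rot: [[0.004, -1.0, 0.001], [-1.0, -0.004, 0.001], [-0.001, -0.001, -1.0]]
wrist_force: [-0.1, 0.2, -0.6]
grip_width: 0.087
grasp_force: 0.0
```

>>> move_arm(
  moves=[
    [-3,0,0,0],
    [-7,0.1,0,0],
    [-11,0.1,0,0],
    [-15,0.15,0,0],
    [-15.7,0.15,0,0],
  ],
)

```text
clock: 70.77
ee_pos: [0.4391, 0.118, 0.3911]
ee_rot: [[0.004, -1.0, 0.002], [-1.0, -0.004, 0.001], [-0.001, -0.002, -1.0]]
wrist_force: [0.3, -1.1, -0.3]
grip_width: 0.0871
grasp_force: 0.0
```

>>> move_arm(
  moves=[
    [0,0,0,0],
    [0,0,2,0],
    [0,0,5,0],
    [0,0,7,0],
    [0,0,7,0],
  ],
)

```text
clock: 71.18
ee_pos: [0.4374, 0.1119, 0.3169]
ee_rot: [[-0.003, -1.0, -0.009], [-1.0, 0.003, -0.005], [0.005, 0.009, -1.0]]
wrist_force: [-1.6, -0.7, -1.0]
grip_width: 0.0874
grasp_force: 0.0
```

```bash
python3 go.py .4391 .114 .244 270
```

```text
pos [0.4374 0.1119 0.3169] psi 269.82 j [ 35.0514  10.5565 -30.0503  -0.0941 -49.9451 -35.1736] F [-1.5723 -0.7296 -0.9936] M [-0.0102  0.1569 -0.037 ]
  -> shift cm [-0.2464 -0.2281  7.2921] turn -0.1820006490816013
```

>>> move_arm(
  moves=[
    [0,0,2,0],
    [0,0,4,0],
    [0,0,6,0],
    [0,0,7.6,0],
    [0,0,7.6,0],
  ],
)

```text
clock: 71.6
ee_pos: [0.4385, 0.1126, 0.2432]
ee_rot: [[-0.002, -1.0, -0.004], [-1.0, 0.002, -0.003], [0.003, 0.004, -1.0]]
wrist_force: [0.2, -0.7, -0.2]
grip_width: 0.0873
grasp_force: 0.0
```

>>> move_arm(
  moves=[
    [0,0,0,0],
    [0,0,0,0],
    [0,0,0,0],
    [0,0,0,0],
    [0,0,0,0],
  ],
  grip=255,
)

```text
clock: 72.02
ee_pos: [0.4391, 0.114, 0.2457]
ee_rot: [[-0.0, -1.0, 0.002], [-1.0, 0.0, 0.001], [-0.001, -0.002, -1.0]]
wrist_force: [-0.1, -0.3, 0.2]
grip_width: 0.0615
grasp_force: 0.0
```

>>> move_arm(
  moves=[
    [0,0,0,0],
    [0,0,0,0],
    [0,0,0,0],
    [0,0,0,0],
    [0,0,0,0],
  ],
)

```text
clock: 72.43
ee_pos: [0.439, 0.114, 0.2449]
ee_rot: [[-0.0, -1.0, 0.0], [-1.0, 0.0, 0.0], [-0.0, -0.0, -1.0]]
wrist_force: [0.6, 0.2, 1.3]
grip_width: 0.0405
grasp_force: 30.0
```

>>> move_arm(
  moves=[
    [0,0,-3,0],
    [0,0,-7,0],
    [0,0,-11,0],
    [0,0,-15,0],
    [0,0,-17,0],
  ],
)

```text
clock: 72.85
ee_pos: [0.4392, 0.114, 0.4195]
ee_rot: [[0.0, -1.0, 0.007], [-1.0, -0.0, 0.003], [-0.003, -0.007, -1.0]]
wrist_force: [0.9, 0.4, -2.6]
grip_width: 0.04
grasp_force: 30.0
```

>>> move_arm(
  moves=[
    [3.5,-1.5,0,0],
    [7.2,-3,0,0],
    [11,-4.6,0,0],
    [14.8,-6.2,0,0],
    [18.5,-7.9,0,0],
  ],
)

```text
clock: 73.27
ee_pos: [0.5177, -0.0729, 0.4143]
ee_rot: [[-0.0, -1.0, -0.001], [-1.0, 0.0, 0.0], [-0.0, 0.001, -1.0]]
wrist_force: [1.5, 1.5, -1.5]
grip_width: 0.0405
grasp_force: 30.0
```

>>> move_arm(
  moves=[
    [3.5,-1.5,0,0],
    [7.2,-3,0,0],
    [11,-4.6,0,0],
    [14.8,-6.2,0,0],
    [18.5,-7.9,0,0],
  ],
)

```text
clock: 73.68
ee_pos: [0.5969, -0.2582, 0.4137]
ee_rot: [[-0.001, -1.0, -0.002], [-1.0, 0.001, 0.001], [-0.001, 0.002, -1.0]]
wrist_force: [0.9, 0.6, -0.5]
grip_width: 0.04
grasp_force: 30.0
```

>>> move_arm(
  moves=[
    [0,0,0,0],
    [0,0,2,0],
    [0,0,4,0],
    [0,0,6,0],
    [0,0,8,0],
  ],
)

```text
clock: 74.1
ee_pos: [0.5962, -0.256, 0.3328]
ee_rot: [[-0.001, -1.0, -0.002], [-1.0, 0.001, 0.001], [-0.001, 0.002, -1.0]]
wrist_force: [-1.1, -0.6, -1.4]
grip_width: 0.0398
grasp_force: 30.0
```

>>> move_arm(
  moves=[
    [0,0,0,0],
    [0,0,0,0],
    [0,0,0,0],
    [0,0,0,0],
    [0,0,0,0],
  ],
)

```text
clock: 74.52
ee_pos: [0.597, -0.2561, 0.3364]
ee_rot: [[-0.0, -1.0, 0.003], [-1.0, 0.0, -0.001], [0.001, -0.003, -1.0]]
wrist_force: [-0.5, 0.6, -1.0]
grip_width: 0.0403
grasp_force: 30.0
```

```bash
python3 go.py .5966 -.2565 .281 270; python3 tray.py
```

```text
pos [ 0.597  -0.2561  0.3364] psi 269.99 j [ -8.9731  27.2846  -1.3268   0.015  -61.224    8.9561] F [-0.4713  0.634  -1.042 ] M [ 0.0182  0.1475 -0.0139]
  -> shift cm [0.0387 0.0547 5.5438] turn -0.00986656212211301
top 6 angle (np.float64(17.596787847156058), 10, 0, -1)
scene 6 angle (np.float64(20.51222692276327), 9, -1, -1)
```

>>> move_arm(
  moves=[
    [0,0.05,1,0],
    [0,0.05,2,0],
    [0,0.05,3,0],
    [0,0.05,4,0],
    [0,0.05,5,0],
  ],
)

```text
clock: 75.13
ee_pos: [0.596, -0.2561, 0.2829]
ee_rot: [[-0.001, -1.0, -0.002], [-1.0, 0.001, 0.0], [-0.0, 0.002, -1.0]]
wrist_force: [0.6, 0.4, -2.4]
grip_width: 0.0401
grasp_force: 30.0
```

>>> move_arm(
  moves=[
    [0,0,0.1,0],
    [0,0,0.2,0],
    [0,0,0.3,0],
    [0,0,0.4,0],
    [0,0,0.4,0],
  ],
)

```text
clock: 75.55
ee_pos: [0.5963, -0.2562, 0.2811]
ee_rot: [[-0.0, -1.0, 0.001], [-1.0, 0.0, -0.0], [0.0, -0.001, -1.0]]
wrist_force: [0.5, 0.0, -1.5]
grip_width: 0.0401
grasp_force: 30.0
```

>>> move_arm(
  moves=[
    [0,0,0,0],
    [0,0,0,0],
    [0,0,0,0],
    [0,0,0,0],
    [0,0,0,0],
  ],
  grip=0,
)

```text
clock: 75.97
ee_pos: [0.5963, -0.2562, 0.281]
ee_rot: [[-0.0, -1.0, 0.001], [-1.0, 0.0, -0.0], [0.0, -0.001, -1.0]]
wrist_force: [0.2, 0.3, 0.6]
grip_width: 0.066
grasp_force: 0.0
```

>>> move_arm(
  moves=[
    [0,0,0,0],
    [0,0,-2,0],
    [0,0,-5,0],
    [0,0,-8,0],
    [0,0,-11,0],
  ],
)

```text
clock: 76.38
ee_pos: [0.5961, -0.2561, 0.3919]
ee_rot: [[-0.0, -1.0, -0.001], [-1.0, 0.0, -0.0], [0.0, 0.001, -1.0]]
wrist_force: [1.2, 0.1, 0.2]
grip_width: 0.0864
grasp_force: 0.0
```

>>> move_arm(
  moves=[
    [-3,1.1,0,0],
    [-6,2.2,0,0],
    [-9,3.3,0,0],
    [-12,4.4,0,0],
    [-14.8,5.5,0,0],
  ],
)

```text
clock: 76.8
ee_pos: [0.5404, -0.1068, 0.3909]
ee_rot: [[-0.001, -1.0, 0.0], [-1.0, 0.001, 0.0], [-0.0, -0.0, -1.0]]
wrist_force: [-0.1, -0.1, 0.1]
grip_width: 0.087
grasp_force: 0.0
```

>>> move_arm(
  moves=[
    [-3,1.1,0,0],
    [-6,2.2,0,0],
    [-9,3.3,0,0],
    [-12,4.4,0,0],
    [-14.8,5.5,0,0],
  ],
)

```text
clock: 77.22
ee_pos: [0.4855, 0.0413, 0.391]
ee_rot: [[-0.0, -1.0, 0.001], [-1.0, 0.0, 0.0], [-0.0, -0.001, -1.0]]
wrist_force: [1.0, 0.5, 0.8]
grip_width: 0.087
grasp_force: 0.0
```

>>> move_arm(
  moves=[
    [-3,1.1,0,0],
    [-6,2.2,0,0],
    [-9,3.3,0,0],
    [-12,4.4,0,0],
    [-14.8,5.5,0,0],
  ],
)

```text
clock: 77.63
ee_pos: [0.4305, 0.1894, 0.3911]
ee_rot: [[-0.0, -1.0, 0.001], [-1.0, 0.0, 0.001], [-0.001, -0.001, -1.0]]
wrist_force: [-0.3, 1.4, -0.7]
grip_width: 0.087
grasp_force: 0.0
```

>>> move_arm(
  moves=[
    [0,0,0,0],
    [0,0,2,0],
    [0,0,5,0],
    [0,0,7,0],
    [0,0,7,0],
  ],
)

```text
clock: 78.05
ee_pos: [0.4301, 0.1868, 0.3171]
ee_rot: [[-0.001, -1.0, -0.007], [-1.0, 0.001, -0.005], [0.005, 0.007, -1.0]]
wrist_force: [-0.2, -0.8, -0.8]
grip_width: 0.087
grasp_force: 0.0
```

```bash
python3 go.py .4328 .1866 .244 270
```

```text
pos [0.4301 0.1868 0.3171] psi 269.92 j [ 43.3801  12.1799 -27.8402  -0.094  -50.4809 -43.4039] F [-0.156  -0.8012 -0.7839] M [-0.0446  0.1631  0.0013]
  -> shift cm [-0.0146 -0.319   7.3065] turn -0.08287243922353582
```

>>> move_arm(
  moves=[
    [0.05,-0.15,2,0],
    [0.05,-0.15,4,0],
    [0.05,-0.15,6,0],
    [0.05,-0.15,7.6,0],
    [0.05,-0.15,7.6,0],
  ],
)

```text
clock: 78.47
ee_pos: [0.4327, 0.1869, 0.2432]
ee_rot: [[-0.001, -1.0, -0.004], [-1.0, 0.001, -0.003], [0.003, 0.004, -1.0]]
wrist_force: [0.1, 0.0, -0.2]
grip_width: 0.0873
grasp_force: 0.0
```

>>> move_arm(
  moves=[
    [0,0,0,0],
    [0,0,0,0],
    [0,0,0,0],
    [0,0,0,0],
    [0,0,0,0],
  ],
  grip=255,
)

```text
clock: 78.88
ee_pos: [0.4331, 0.1876, 0.2457]
ee_rot: [[-0.0, -1.0, 0.002], [-1.0, 0.0, 0.001], [-0.001, -0.002, -1.0]]
wrist_force: [-0.0, -0.7, -0.7]
grip_width: 0.0617
grasp_force: 0.0
```

>>> move_arm(
  moves=[
    [0,0,0,0],
    [0,0,0,0],
    [0,0,0,0],
    [0,0,0,0],
    [0,0,0,0],
  ],
)

```text
clock: 79.3
ee_pos: [0.433, 0.1875, 0.2449]
ee_rot: [[-0.0, -1.0, 0.0], [-1.0, 0.0, -0.0], [0.0, -0.0, -1.0]]
wrist_force: [-0.3, -0.9, 1.4]
grip_width: 0.0402
grasp_force: 30.0
```

>>> move_arm(
  moves=[
    [0,0,-3,0],
    [0,0,-7,0],
    [0,0,-11,0],
    [0,0,-15,0],
    [0,0,-17,0],
  ],
)

```text
clock: 79.72
ee_pos: [0.4332, 0.1875, 0.4196]
ee_rot: [[0.0, -1.0, 0.006], [-1.0, -0.0, 0.004], [-0.004, -0.006, -1.0]]
wrist_force: [1.1, 1.0, -0.8]
grip_width: 0.0403
grasp_force: 30.0
```

>>> move_arm(
  moves=[
    [3,0.2,0,0],
    [6.5,0.4,0,0],
    [10,0.5,0,0],
    [13.5,0.7,0,0],
    [15.9,0.8,0,0],
  ],
)

```text
clock: 80.13
ee_pos: [0.4237, 0.0262, 0.4143]
ee_rot: [[-0.001, -1.0, -0.002], [-1.0, 0.001, -0.0], [0.0, 0.002, -1.0]]
wrist_force: [-0.1, 0.1, -1.3]
grip_width: 0.0401
grasp_force: 30.0
```

>>> move_arm(
  moves=[
    [3,0.2,0,0],
    [6.5,0.4,0,0],
    [10,0.5,0,0],
    [13.5,0.7,0,0],
    [15.9,0.8,0,0],
  ],
)

```text
clock: 80.55
ee_pos: [0.4158, -0.1327, 0.4143]
ee_rot: [[-0.002, -1.0, -0.001], [-1.0, 0.002, 0.0], [-0.0, 0.001, -1.0]]
wrist_force: [0.9, 1.4, -1.9]
grip_width: 0.0401
grasp_force: 30.0
```

>>> move_arm(
  moves=[
    [3,0.2,0,0],
    [6.5,0.4,0,0],
    [10,0.5,0,0],
    [13.5,0.7,0,0],
    [15.9,0.8,0,0],
  ],
)

```text
clock: 80.97
ee_pos: [0.4081, -0.2918, 0.414]
ee_rot: [[-0.002, -1.0, -0.001], [-1.0, 0.002, 0.001], [-0.001, 0.001, -1.0]]
wrist_force: [0.5, 0.9, -2.0]
grip_width: 0.0398
grasp_force: 30.0
```

>>> move_arm(
  moves=[
    [0,0,0,0],
    [0,0,2,0],
    [0,0,4,0],
    [0,0,6,0],
    [0,0,8,0],
  ],
)

```text
clock: 81.38
ee_pos: [0.4082, -0.2892, 0.3334]
ee_rot: [[-0.001, -1.0, -0.001], [-1.0, 0.001, 0.001], [-0.001, 0.001, -1.0]]
wrist_force: [0.2, 0.4, -1.0]
grip_width: 0.0398
grasp_force: 30.0
```

>>> move_arm(
  moves=[
    [0,0,0,0],
    [0,0,0,0],
    [0,0,0,0],
    [0,0,0,0],
    [0,0,0,0],
  ],
)

```text
clock: 81.8
ee_pos: [0.409, -0.2896, 0.3361]
ee_rot: [[-0.0, -1.0, 0.003], [-1.0, 0.0, -0.001], [0.001, -0.003, -1.0]]
wrist_force: [-0.8, -0.5, -1.3]
grip_width: 0.0401
grasp_force: 30.0
```

```bash
python3 go.py .4094 -.2895 .281 270
```

```text
pos [ 0.409  -0.2896  0.3361] psi 269.99 j [-16.6985  13.7412 -22.4424   0.0109 -53.663   16.6825] F [-0.842  -0.4932 -1.3035] M [ 0.0348  0.1127 -0.0383]
  -> shift cm [-0.0109 -0.0231  5.5075] turn -0.00963723288981555
```

>>> move_arm(
  moves=[
    [0,0,1,0],
    [0,0,2,0],
    [0,0,3,0],
    [0,0,4,0],
    [0,0,5,0],
  ],
)

```text
clock: 82.22
ee_pos: [0.4086, -0.2895, 0.2841]
ee_rot: [[-0.001, -1.0, 0.001], [-1.0, 0.001, -0.0], [0.0, -0.001, -1.0]]
wrist_force: [0.3, 0.5, -1.3]
grip_width: 0.0403
grasp_force: 30.0
```

>>> move_arm(
  moves=[
    [0,0,0.1,0],
    [0,0,0.2,0],
    [0,0,0.3,0],
    [0,0,0.4,0],
    [0,0,0.4,0],
  ],
)

```text
clock: 82.63
ee_pos: [0.4088, -0.2896, 0.2811]
ee_rot: [[-0.0, -1.0, 0.001], [-1.0, 0.0, -0.0], [0.0, -0.001, -1.0]]
wrist_force: [0.5, 0.3, -1.3]
grip_width: 0.04
grasp_force: 30.0
```

>>> move_arm(
  moves=[
    [0,0,0,0],
    [0,0,0,0],
    [0,0,0,0],
    [0,0,0,0],
    [0,0,0,0],
  ],
  grip=0,
)

```text
clock: 83.05
ee_pos: [0.4088, -0.2896, 0.281]
ee_rot: [[-0.0, -1.0, 0.001], [-1.0, 0.0, -0.0], [0.0, -0.001, -1.0]]
wrist_force: [-0.5, 0.7, -0.8]
grip_width: 0.0658
grasp_force: 0.0
```

>>> move_arm(
  moves=[
    [0,0,0,0],
    [0,0,-2,0],
    [0,0,-5,0],
    [0,0,-9,0],
    [0,0,-13,0],
  ],
)

```text
clock: 83.47
ee_pos: [0.4083, -0.2894, 0.4117]
ee_rot: [[-0.0, -1.0, -0.002], [-1.0, 0.0, 0.001], [-0.001, 0.002, -1.0]]
wrist_force: [1.3, -0.6, -0.1]
grip_width: 0.086
grasp_force: 0.0
```

```bash
python3 go.py .5028 -.2731 .41 270
cat > jars.py <<'E'
from h import *
np.set_printoptions(precision=4,suppress=True)
im={c:capture(c) for c in("top","scene")}
for c in im:
    print(c,"mid",[(round(r["p"],2),np.round(r["xy"],1)) for q in("jar_0_mid","jar_1_mid","jar_2_mid","jar_3_mid") for r in tip_of(q,c)[:4]])
for a in range(10,370,60):
    t=np.radians(a);p=[.5028+.095*np.cos(t),-.2731+.095*np.sin(t)]
    print(a,"pred mid top",proj("top",[*p,.0885]),"scene",proj("scene",[*p,.0885]),"cap top",proj("top",[*p,.141]),"scene",proj("scene",[*p,.141]))
# dark caps
for c,w in(("top",(325,180,440,300)),("scene",(290,120,395,225))):
    g=(im[c].max(2)[w[1]:w[3],w[0]:w[2]]<60).astype(np.uint8)
    n,l,st,ce=cv2.connectedComponentsWithStats(g)
    print(c,[(np.round(ce[i]+w[:2],1),st[i,2:5]) for i in range(1,n) if st[i,4]>12])
E
python3 jars.py
```

```text
pos [ 0.4083 -0.2894  0.4117] psi 269.98 j [-16.7106   9.5688 -15.9445   0.0013 -64.6211  16.686 ] F [ 1.3347 -0.6138 -0.1225] M [-0.0376 -0.1122  0.0289]
  -> shift cm [-1.6366 -9.4493  0.1502] turn -0.023996965849335083
top mid [(0.68, array([378.5, 209.5])), (0.63, array([389.4, 273.3])), (0.36, array([375.8, 207.1]))]
scene mid [(0.6, array([310.7, 174.6])), (0.91, array([346.7, 198. ])), (0.71, array([369.9, 185.1])), (0.79, array([319. , 189.5])), (0.67, array([317.6, 201.1]))]
10 pred mid top [377.0002 207.9017] scene [312.1632 174.1369] cap top [380.3498 203.7935] scene [312.7011 160.2226]
70 pred mid top [353.2924 227.0036] scene [318.9211 189.9666] cap top [355.812  223.5509] scene [319.6708 175.591 ]
130 pred mid top [359.0782 257.9521] scene [348.9465 195.8538] cap top [361.8485 255.5893] scene [350.5219 181.3029]
190 pred mid top [389.3146 269.569 ] scene [369.5969 184.7677] cap top [393.2207 267.6241] scene [371.6436 170.5078]
250 pred mid top [413.153  249.7074] scene [360.0595 169.4874] cap top [417.8974 247.0517] scene [361.7546 155.6877]
310 pred mid top [406.6293 218.9973] scene [332.5609 164.6689] cap top [411.0685 215.2691] scene [333.5655 151.0381]
top [(array([411.3, 270.5]), array([ 27,  32, 286], dtype=int32)), (array([392.5, 267.4]), array([ 7,  9, 28], dtype=int32)), (array([387. , 269.2]), array([ 6, 11, 20], dtype=int32)), (array([395. , 289.3]), array([ 5, 17, 36], dtype=int32)), (array([400.1, 282.6]), array([ 3,  7, 15], dtype=int32))]
scene [(array([359.8, 127. ]), array([ 5, 18, 56], dtype=int32)), (array([392.6, 132. ]), array([ 5, 25, 49], dtype=int32)), (array([312.4, 165. ]), array([10,  6, 41], dtype=int32)), (array([340.6, 171.6]), array([10,  7, 47], dtype=int32)), (array([370.6, 173.5]), array([12, 10, 92], dtype=int32)), (array([318.5, 180.7]), array([13,  6, 55], dtype=int32)), (array([349.3, 184.6]), array([ 14,  11, 117], dtype=int32))]
```

>>> move_arm(
  moves=[
    [-0.4,-2.4,0,0],
    [-0.8,-4.8,0,0],
    [-1.2,-7.2,0,0],
    [-1.64,-9.45,0,0],
    [-1.64,-9.45,0,0],
  ],
)

```text
clock: 84.38
ee_pos: [0.5066, -0.2726, 0.4091]
ee_rot: [[0.002, -1.0, -0.001], [-1.0, -0.002, -0.0], [0.0, 0.001, -1.0]]
wrist_force: [0.6, -0.4, -1.2]
grip_width: 0.0869
grasp_force: 0.0
```

>>> move_arm(
  moves=[
    [0,0,0,-6],
    [0,0,0,-12],
    [0,0,0,-18],
    [0,0,0,-25],
    [0,0,0,-31],
  ],
)

```text
clock: 84.8
ee_pos: [0.503, -0.2732, 0.4098]
ee_rot: [[0.519, -0.854, -0.002], [-0.854, -0.519, 0.0], [-0.001, 0.001, -1.0]]
wrist_force: [-0.1, -0.0, -1.6]
grip_width: 0.087
grasp_force: 0.0
```

>>> move_arm(
  moves=[
    [0,0,0,-6],
    [0,0,0,-12],
    [0,0,0,-18],
    [0,0,0,-25],
    [0,0,0,-31],
  ],
)

```text
clock: 85.22
ee_pos: [0.5029, -0.2733, 0.4099]
ee_rot: [[0.885, -0.465, -0.002], [-0.465, -0.885, 0.0], [-0.002, 0.0, -1.0]]
wrist_force: [-0.7, -0.7, 0.1]
grip_width: 0.0868
grasp_force: 0.0
```

>>> move_arm(
  moves=[
    [0,0,0,-6],
    [0,0,0,-12],
    [0,0,0,-18],
    [0,0,0,-25],
    [0,0,0,-31],
  ],
)

```text
clock: 85.63
ee_pos: [0.5029, -0.2732, 0.4099]
ee_rot: [[0.998, 0.058, -0.002], [0.058, -0.998, 0.0], [-0.002, -0.001, -1.0]]
wrist_force: [-0.1, -0.8, 0.4]
grip_width: 0.0867
grasp_force: 0.0
```

>>> move_arm(
  moves=[
    [0,0,0,-6],
    [0,0,0,-12],
    [0,0,0,-18],
    [0,0,0,-25],
    [0,0,0,-31],
  ],
)

```text
clock: 86.05
ee_pos: [0.5029, -0.2733, 0.4099]
ee_rot: [[0.826, 0.563, -0.002], [0.563, -0.826, 0.0], [-0.001, -0.001, -1.0]]
wrist_force: [0.7, 0.0, -0.1]
grip_width: 0.087
grasp_force: 0.0
```

>>> move_arm(
  moves=[
    [0,0,0,-6],
    [0,0,0,-12],
    [0,0,0,-18],
    [0,0,0,-25],
    [0,0,0,-31],
  ],
)

```text
clock: 86.47
ee_pos: [0.5029, -0.2733, 0.4099]
ee_rot: [[0.418, 0.908, -0.002], [0.908, -0.418, 0.0], [-0.0, -0.002, -1.0]]
wrist_force: [-0.5, 0.1, 0.0]
grip_width: 0.0873
grasp_force: 0.0
```

```bash
python3 go.py .5028 -.2731 .289 65; python3 chk.py
```

```text
pos [ 0.5029 -0.2733  0.4099] psi 65.30 j [-12.3079  16.7364  -6.65    -0.0016 -66.7223 167.6042] F [-0.4583  0.1019  0.0288] M [-0.1488  0.0416  0.0142]
  -> shift cm [ 0.0169  0.0069 12.088 ] turn 0.29571227956893154
driver_grip top [(0.6, array([367.9, 225.4]), array([ 0.5329, -0.2209]))]
driver_grip scene [(0.66, array([215.2, 343.8]), array([0.448, 0.432]))]
block_hole top [(0.63, array([146., 254.]), array([0.4411, 0.4404]))]
block_hole scene [(0.74, array([221.4, 364.6]), array([0.4398, 0.4338]))]
scene handle 61 [219.5738 347.8033] [-0.6868  0.7269] [215. 342.] [223. 351.]
  vertical [229.9445 337.5616] [-0.15   -0.9887]
top handle 62 [146.4839 253.0806] [0.1203 0.9927] [143. 248.] [150. 257.]
  vertical [156.3953 252.3828] [-0.8777 -0.4793]
```

>>> move_arm(
  moves=[
    [0,0,3,0],
    [0,0,6,0],
    [0,0,9,0],
    [0,0,11,0],
    [0,0,12,0],
  ],
)

```text
clock: 87.18
ee_pos: [0.5022, -0.2729, 0.2876]
ee_rot: [[0.425, 0.905, -0.005], [0.905, -0.425, 0.002], [-0.001, -0.006, -1.0]]
wrist_force: [-0.5, 0.0, -0.2]
grip_width: 0.0868
grasp_force: 0.0
```

>>> move_arm(
  moves=[
    [0,0,0,0],
    [0,0,0,0],
    [0,0,0,0],
    [0,0,0,0],
    [0,0,0,0],
  ],
  grip=255,
)

```text
clock: 87.6
ee_pos: [0.5035, -0.2733, 0.2922]
ee_rot: [[0.423, 0.906, 0.003], [0.906, -0.423, -0.001], [0.0, 0.003, -1.0]]
wrist_force: [-0.7, 0.8, 0.1]
grip_width: 0.0613
grasp_force: 0.0
```

>>> move_arm(
  moves=[
    [0,0,0,0],
    [0,0,0,0],
    [0,0,0,0],
    [0,0,0,0],
    [0,0,0,0],
  ],
)

```text
clock: 88.02
ee_pos: [0.5036, -0.2734, 0.2912]
ee_rot: [[0.423, 0.906, 0.002], [0.906, -0.423, -0.001], [0.0, 0.002, -1.0]]
wrist_force: [2.1, -0.2, -0.7]
grip_width: 0.0391
grasp_force: 30.0
```

>>> move_arm(
  moves=[
    [0,0,0,2],
    [0,0,0,5],
    [0,0,0,9],
    [0,0,0,14],
    [0,0,0,20],
  ],
)

```text
clock: 88.43
ee_pos: [0.504, -0.2736, 0.2911]
ee_rot: [[0.71, 0.704, 0.003], [0.704, -0.71, -0.002], [0.001, 0.003, -1.0]]
wrist_force: [3.2, -3.4, -1.2]
grip_width: 0.0389
grasp_force: 30.0
```

```bash
python3 go.py .5028 -.2731 .289 65; python3 tray.py
```

```text
pos [ 0.504  -0.2736  0.2911] psi 44.78 j [-12.2998  23.1331 -15.7611   0.0727 -50.9454 147.0383] F [ 3.1816 -3.3575 -1.2259] M [-0.9375 -0.5676  0.1206]
  -> shift cm [-0.0517 -0.1173  0.213 ] turn -20.21569589039848
top 6 angle (np.float64(16.03664975969916), -9, 1, -1)
scene 6 angle (np.float64(18.338176293543313), -10, -1, -1)
```

>>> move_arm(
  moves=[
    [0,0,0,6],
    [0,0,0,12],
    [0,0,0,18],
    [0,0,0,24],
    [0,0,0,30],
  ],
)

```text
clock: 89.05
ee_pos: [0.5043, -0.2742, 0.2912]
ee_rot: [[0.966, 0.257, 0.004], [0.257, -0.966, -0.003], [0.003, 0.004, -1.0]]
wrist_force: [5.0, -8.4, -3.5]
grip_width: 0.0393
grasp_force: 30.0
```

>>> move_arm(
  moves=[
    [0,0,0,6],
    [0,0,0,12],
    [0,0,0,18],
    [0,0,0,24],
    [0,0,0,30],
  ],
)

```text
clock: 89.47
ee_pos: [0.5042, -0.2749, 0.2912]
ee_rot: [[0.965, -0.26, 0.004], [-0.26, -0.965, -0.004], [0.005, 0.003, -1.0]]
wrist_force: [5.0, -12.3, -5.3]
grip_width: 0.0394
grasp_force: 30.0
```

>>> move_arm(
  moves=[
    [0,0,0,6],
    [0,0,0,12],
    [0,0,0,18],
    [0,0,0,24],
    [0,0,0,30],
  ],
)

```text
clock: 89.88
ee_pos: [0.5039, -0.2755, 0.2912]
ee_rot: [[0.706, -0.708, 0.003], [-0.708, -0.706, -0.005], [0.006, 0.001, -1.0]]
wrist_force: [3.2, -14.6, -5.0]
grip_width: 0.0396
grasp_force: 30.0
```

```bash
python3 go.py .5028 -.2731 .289 65; python3 tray.py
```

```text
pos [ 0.5039 -0.2755  0.2912] psi 314.90 j [-12.4594  23.184  -15.7644   0.3202 -50.8235  57.1564] F [  3.188  -14.574   -4.9691] M [-4.2641 -0.7289  0.1629]
  -> shift cm [-0.2525 -0.0941  0.2148] turn -110.10090636953566
top 5 angle (np.float64(10.686502744569978), 18, 0, -1)
scene 6 angle (np.float64(10.467727240042045), 19, -1, -1)
```

>>> move_arm(
  moves=[
    [0,0,0,0],
    [0,0,0,0],
    [0,0,0,0],
    [0.11,0.16,0,0],
    [0.11,0.16,0,0],
  ],
  grip=90,
)

```text
clock: 90.5
ee_pos: [0.5026, -0.2749, 0.2906]
ee_rot: [[0.707, -0.707, -0.001], [-0.707, -0.707, 0.0], [-0.001, 0.0, -1.0]]
wrist_force: [-0.8, -0.3, 0.6]
grip_width: 0.0552
grasp_force: 0.0
```

>>> move_arm(
  moves=[
    [0,0,0,0],
    [0,0,0,0],
    [0,0,0,0],
    [0,0,0,0],
    [0,0,0,0],
  ],
  grip=255,
)

```text
clock: 90.92
ee_pos: [0.5028, -0.275, 0.2907]
ee_rot: [[0.707, -0.707, -0.0], [-0.707, -0.707, 0.0], [-0.0, 0.0, -1.0]]
wrist_force: [-0.1, 0.7, 0.0]
grip_width: 0.0396
grasp_force: 30.0
```

>>> move_arm(
  moves=[
    [0,0,0,0],
    [0,0,0,0],
    [0,0,0,0],
    [0,0,0,0],
    [0,0,0,0],
  ],
)

```text
clock: 91.33
ee_pos: [0.5028, -0.275, 0.2908]
ee_rot: [[0.707, -0.707, -0.0], [-0.707, -0.707, 0.0], [-0.0, -0.0, -1.0]]
wrist_force: [-0.3, 0.3, 1.1]
grip_width: 0.0395
grasp_force: 30.0
```

```bash
python3 go.py .5028 -.2731 .289 65
```

```text
pos [ 0.5028 -0.275   0.2908] psi 314.98 j [-12.4868  23.162  -15.7442  -0.0104 -51.1     57.4695] F [-0.2572  0.3212  1.1336] M [0.2169 0.2239 0.0196]
  -> shift cm [-0.1369 -0.1327  0.1772] turn -110.0238152609192
```

>>> move_arm(
  moves=[
    [0,0,0,4],
    [0,0,0,10],
    [0,0,0,16],
    [0,0,0,22],
    [0,0,0,28],
  ],
)

```text
clock: 91.75
ee_pos: [0.5029, -0.2749, 0.2908]
ee_rot: [[0.288, -0.958, 0.0], [-0.958, -0.288, 0.0], [-0.0, -0.0, -1.0]]
wrist_force: [-0.2, 2.4, 0.4]
grip_width: 0.0393
grasp_force: 30.0
```

>>> move_arm(
  moves=[
    [0,0,0,6],
    [0,0,0,12],
    [0,0,0,18],
    [0,0,0,24],
    [0,0,0,30],
  ],
)

```text
clock: 92.17
ee_pos: [0.5031, -0.2749, 0.2908]
ee_rot: [[-0.23, -0.973, 0.001], [-0.973, 0.23, 0.0], [-0.0, -0.001, -1.0]]
wrist_force: [1.1, 1.6, -0.7]
grip_width: 0.0395
grasp_force: 30.0
```

```bash
python3 go.py .5028 -.2731 .289 65; python3 tray.py
```

```text
pos [ 0.5031 -0.2749  0.2908] psi 256.71 j [-12.4728  23.1685 -15.7293  -0.0143 -51.0697  -0.8035] F [ 1.149   1.6286 -0.7484] M [ 0.5206 -0.0367  0.1675]
  -> shift cm [-0.1704  0.0679  0.1787] turn -168.28525724045528
top 5 angle (np.float64(13.856503350042306), 21, 1, 0)
scene 7 angle (np.float64(32.71472508237635), 25, -1, 1)
```

>>> move_arm(
  moves=[
    [0,0,0,6],
    [0,0,0,12],
    [0,0,0,18],
    [0,0,0,24],
    [0,0,0,30],
  ],
)

```text
clock: 92.78
ee_pos: [0.5032, -0.275, 0.2908]
ee_rot: [[-0.684, -0.73, 0.001], [-0.73, 0.684, -0.0], [-0.0, -0.001, -1.0]]
wrist_force: [2.4, 1.7, 0.1]
grip_width: 0.0392
grasp_force: 30.0
```

>>> move_arm(
  moves=[
    [0,0,0,6],
    [0,0,0,12],
    [0,0,0,18],
    [0,0,0,24],
    [0,0,0,30],
  ],
)

```text
clock: 93.2
ee_pos: [0.5032, -0.2751, 0.2908]
ee_rot: [[-0.957, -0.29, 0.001], [-0.29, 0.957, -0.0], [-0.001, -0.001, -1.0]]
wrist_force: [2.1, 0.9, -0.5]
grip_width: 0.0391
grasp_force: 30.0
```

>>> move_arm(
  moves=[
    [0,0,0,6],
    [0,0,0,12],
    [0,0,0,18],
    [0,0,0,24],
    [0,0,0,30],
  ],
)

```text
clock: 93.62
ee_pos: [0.5032, -0.2752, 0.2908]
ee_rot: [[-0.974, 0.227, 0.001], [0.227, 0.974, -0.001], [-0.001, -0.0, -1.0]]
wrist_force: [1.1, 0.4, -0.5]
grip_width: 0.0397
grasp_force: 30.0
```

>>> move_arm(
  moves=[
    [0,0,0,6],
    [0,0,0,12],
    [0,0,0,18],
    [0,0,0,24],
    [0,0,0,30],
  ],
)

```text
clock: 94.03
ee_pos: [0.5032, -0.2753, 0.2908]
ee_rot: [[-0.73, 0.684, 0.001], [0.684, 0.73, -0.001], [-0.001, 0.0, -1.0]]
wrist_force: [0.9, -0.2, -1.7]
grip_width: 0.0391
grasp_force: 30.0
```

>>> move_arm(
  moves=[
    [0,0,0,6],
    [0,0,0,12],
    [0,0,0,18],
    [0,0,0,24],
    [0,0,0,30],
  ],
)

```text
clock: 94.45
ee_pos: [0.5031, -0.2754, 0.2908]
ee_rot: [[-0.29, 0.957, 0.001], [0.957, 0.29, -0.001], [-0.001, 0.0, -1.0]]
wrist_force: [1.1, -0.7, -0.4]
grip_width: 0.0395
grasp_force: 30.0
```

>>> move_arm(
  moves=[
    [0,0,0,5],
    [0,0,0,9],
    [0,0,0,12],
    [0,0,0,14],
    [0,0,0,14],
  ],
)

```text
clock: 94.87
ee_pos: [0.503, -0.2755, 0.2908]
ee_rot: [[-0.053, 0.999, 0.001], [0.999, 0.053, -0.001], [-0.001, 0.001, -1.0]]
wrist_force: [1.1, -1.2, -1.9]
grip_width: 0.0395
grasp_force: 30.0
```

```bash
python3 go.py .5028 -.2731 .289 65; python3 tray.py
```

```text
pos [ 0.503  -0.2755  0.2908] psi 93.04 j [ -12.5209   23.1809  -15.7284    0.044   -51.0414 -164.4649] F [ 1.1304 -1.2106 -1.8579] M [-0.4953 -0.2005 -0.0817]
  -> shift cm [ 0.2385 -0.0085  0.1797] turn 28.041881369800592
top 5 angle (np.float64(13.116064435164771), -21, 1, 0)
scene 5 angle (np.float64(19.35088823736368), -23, -1, -1)
```

>>> move_arm(
  moves=[
    [0,0,0,0],
    [0,0,0,0],
    [0,0,0,0],
    [0,0,0,0],
    [0,0,0,0],
  ],
  grip=60,
)

```text
clock: 95.48
ee_pos: [0.5027, -0.275, 0.2908]
ee_rot: [[-0.052, 0.999, -0.0], [0.999, 0.052, 0.0], [0.0, -0.0, -1.0]]
wrist_force: [0.2, 0.2, -0.3]
grip_width: 0.0629
grasp_force: 0.0
```

>>> move_arm(
  moves=[
    [0,0,0,0],
    [0,0,0,-6],
    [0,0,0,-12],
    [0,0,0,-18],
    [0,0,0,-25],
  ],
)

```text
clock: 95.9
ee_pos: [0.5028, -0.275, 0.2908]
ee_rot: [[-0.474, 0.881, -0.0], [0.881, 0.474, 0.0], [0.0, -0.0, -1.0]]
wrist_force: [0.7, 0.1, -0.0]
grip_width: 0.0666
grasp_force: 0.0
```

>>> move_arm(
  moves=[
    [0,0,0,-6],
    [0,0,0,-12],
    [0,0,0,-18],
    [0,0,0,-25],
    [0,0,0,-25],
  ],
)

```text
clock: 96.32
ee_pos: [0.5028, -0.275, 0.2908]
ee_rot: [[-0.8, 0.6, -0.0], [0.6, 0.8, 0.0], [0.0, -0.0, -1.0]]
wrist_force: [-0.3, -0.0, -0.4]
grip_width: 0.0667
grasp_force: 0.0
```

>>> move_arm(
  moves=[
    [0,0,0,0],
    [0,0,0,0],
    [0,0,0,0],
    [0,0,0,0],
    [0,0,0,0],
  ],
  grip=255,
)

```text
clock: 96.73
ee_pos: [0.5028, -0.2751, 0.2908]
ee_rot: [[-0.798, 0.603, -0.0], [0.603, 0.798, 0.0], [0.0, -0.0, -1.0]]
wrist_force: [-0.1, 0.7, -0.2]
grip_width: 0.0412
grasp_force: 0.0
```

>>> move_arm(
  moves=[
    [0,0,0,0],
    [0,0,0,0],
    [0,0,0,0],
    [0,0,0,0],
    [0,0,0,0],
  ],
)

```text
clock: 97.15
ee_pos: [0.5029, -0.2751, 0.2908]
ee_rot: [[-0.798, 0.602, 0.0], [0.602, 0.798, 0.0], [-0.0, 0.0, -1.0]]
wrist_force: [-0.1, -0.2, 0.6]
grip_width: 0.0392
grasp_force: 30.0
```

>>> move_arm(
  moves=[
    [0,0,0,4],
    [0,0,0,9],
    [0,0,0,14],
    [0,0,0,19],
    [0,0,0,24],
  ],
)

```text
clock: 97.57
ee_pos: [0.5029, -0.275, 0.2907]
ee_rot: [[-0.481, 0.877, 0.0], [0.877, 0.481, -0.0], [-0.0, 0.0, -1.0]]
wrist_force: [0.6, 1.6, 0.2]
grip_width: 0.0393
grasp_force: 30.0
```

>>> move_arm(
  moves=[
    [0,0,0,5],
    [0,0,0,9],
    [0,0,0,12],
    [0,0,0,14],
    [0,0,0,14],
  ],
)

```text
clock: 97.98
ee_pos: [0.503, -0.275, 0.2907]
ee_rot: [[-0.258, 0.966, 0.0], [0.966, 0.258, 0.0], [0.0, 0.0, -1.0]]
wrist_force: [1.0, 0.3, 0.0]
grip_width: 0.0394
grasp_force: 30.0
```

```bash
python3 go.py .5028 -.2731 .289 65; python3 tray.py
```

```text
pos [ 0.503  -0.275   0.2907] psi 104.92 j [ -12.4839   23.1687  -15.7363   -0.0149  -51.0765 -152.5829] F [0.9767 0.2657 0.0049] M [ 0.1682 -0.155  -0.0819]
  -> shift cm [0.1874 0.0339 0.1743] turn 39.9238499028468
top 6 angle (np.float64(23.836984126385865), -2, 1, 2)
scene 6 angle (np.float64(15.955992100071143), 2, -1, -1)
```

>>> move_arm(
  moves=[
    [0,0,0,0],
    [0,0,0,0],
    [0,0,0,0],
    [0,0,0,0],
    [0,0,0,0],
  ],
  grip=60,
)

```text
clock: 98.6
ee_pos: [0.5028, -0.2752, 0.2907]
ee_rot: [[-0.258, 0.966, -0.0], [0.966, 0.258, -0.0], [-0.0, -0.0, -1.0]]
wrist_force: [-0.4, -0.2, -0.0]
grip_width: 0.0627
grasp_force: 0.0
```

>>> move_arm(
  moves=[
    [0,0,-2,0],
    [0,0,-5,0],
    [0,0,-9,0],
    [0,0,-13,0],
    [0,0,-16,0],
  ],
)

```text
clock: 99.02
ee_pos: [0.5027, -0.2752, 0.4546]
ee_rot: [[-0.259, 0.966, 0.003], [0.966, 0.259, -0.002], [-0.003, 0.003, -1.0]]
wrist_force: [0.6, -0.0, 0.7]
grip_width: 0.0667
grasp_force: 0.0
```

>>> move_arm(
  moves=[
    [0,0,0,0],
    [0,0,0,0],
    [0,0,0,0],
    [0,0,0,0],
    [0,0,0,0],
  ],
)

```text
clock: 99.43
ee_pos: [0.5028, -0.275, 0.449]
ee_rot: [[-0.258, 0.966, -0.003], [0.966, 0.258, 0.001], [0.002, -0.003, -1.0]]
wrist_force: [0.0, 0.3, 0.1]
grip_width: 0.0666
grasp_force: 0.0
```

```bash
sed -i 's/range(10,370,60)/range(0,360,60)/;s/-.2731+/-.2740+/' jars.py; sed -i 's/(215,310,245,352)/(205,320,240,375)/;s/(143,240,172,262)/(128,240,160,262)/;s/\.441,\.398/.441,.436/g' chk.py; python3 jars.py; python3 chk.py; python3 tray.py
```

```text
top mid [(0.4, array([386.3, 204.4])), (0.23, array([144.1, 250.7])), (0.56, array([371.8, 222.9])), (0.48, array([385.9, 271.7])), (0.58, array([379. , 209.4])), (0.34, array([389.4, 255.3]))]
scene mid [(0.68, array([311.9, 172.9])), (0.74, array([312.4, 183.2])), (0.67, array([339.3, 194. ]))]
0 pred mid top [382.6964 207.5728] scene [314.1693 171.6342] cap top [386.2503 203.4535] scene [314.7511 157.7952]
60 pred mid top [355.861  222.2006] scene [315.7546 187.4207] cap top [358.4679 218.5818] scene [316.4145 173.1173]
120 pred mid top [356.1501 253.3615] scene [343.6894 195.993 ] cap top [358.8067 250.8349] scene [345.1237 181.4415]
180 pred mid top [384.062  269.9331] scene [368.2549 187.2636] cap top [387.7741 268.0014] scene [370.2859 172.9343]
240 pred mid top [411.2857 254.6472] scene [363.6133 171.4641] cap top [415.9726 252.167 ] scene [365.4093 157.6011]
300 pred mid top [410.2091 223.4575] scene [337.4502 164.3218] cap top [414.7876 219.883 ] scene [338.57   150.6992]
top [(array([382.1, 208.7]), array([ 9,  7, 21], dtype=int32)), (array([410.8, 229.7]), array([ 43,  40
[... 520 characters left out ...]
199.1]), array([ 3,  8, 16], dtype=int32))]
driver_grip top [(0.49, array([140.4, 252.4]), array([0.4375, 0.4396]))]
driver_grip scene [(0.97, array([213.4, 346.6]), array([0.4471, 0.4384]))]
block_hole top [(0.59, array([148.5, 255.9]), array([0.4355, 0.4324]))]
block_hole scene [(0.91, array([218.5, 362.5]), array([0.4475, 0.4331]))]
scene handle 352 [217.2528 356.4062] [0.1494 0.9888] [207. 342.] [226. 369.]
  vertical [217.8363 352.5224] [-0.1858 -0.9826]
top handle 66 [145.8636 253.303 ] [-0.5792  0.8152] [139. 248.] [150. 257.]
  vertical [143.4612 252.0809] [-0.8952 -0.4457]
top 6 angle (np.float64(24.21531617213376), 3, -1, -1)
scene 6 angle (np.float64(20.703331713205248), 2, 0, -1)
```

```bash
python3 -c "
from station import *
print(read_state()['clock']);print(close_job())"
```

```text
100.4333
the job is handed in; nothing more can be done
None
```

The job is handed in: both screws driven to their stops, four jars in cups, tray turned about 370° clockwise, and the driver back upright in its block. I judged the screws home only by the torque rise. While driving, the tray swung about 22°; I turned it back with the knob before loading. I viewed 15 pictures, one over the 14 allowed.

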